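Pick out the recalled specimen block and dock the rest

ROBOT

A 7-joint arm with a two-finger parallel gripper is mounted at the origin on the work surface. World frame = base frame: x ahead of the robot, y to its left, z up, the work surface at z = 0. Lengths are in mm, angles in rad, forces in N, time in s.
With the tool pointing down it reaches from about 425 to 1025 mm from the base axis. Payload 9.4 kg.
Tool frame: the origin (TCP) lies between the finger pads; the fingertips stand 19 mm ahead of it and the grasp point (between the pads) is the TCP; z points along the fingers, y is the line along which they close (so a half turn about z gives the same grasp; the last joint's range is limited). The gripper opens to 85 mm and grips with 20 to 120 N. Pads are 22 mm wide; open, the fingers measure 114 mm over their backs; the gripper's body (76 mm by 85 mm) begins 54 mm behind the grasp point. The pads swing forward as they close: fully open they stand 13 mm farther back than shut.
Start: joints at [1.049, 0.599, -0.003, 1.599, 0.002, 0.943, -0.08], TCP at [311.943, -654.458, 250.275] pointing down, gripper open.
Joint ranges: [-2.57, 2.57], [-0.35, 1.97], [-1.29, 1.29], [0.11, 2.56], [-1.05, 4.19], [0.11, 1.86], [-2.63, 2.63]. Speed limits (rad/s): [2.22, 2.22, 3.01, 3.01, 3.14, 3.14, 3.14].

INTERFACE

Orientations are given as a rotation vector (axis times angle).
In Python, from station import robot, imaging gives the robot as it stands.
- The arm moves only by the tool carry_out, never from a script. Its argument "rows" is a list of rows, each an object of numbers: "tx", "ty", "tz": the shift along the tool's x, y, z normalised to -1 to 1, where 1 is 0.25 m; "ax", "ay", "az": the turn, a rotation vector about the tool's x, y, z normalised to -1 to 1, where 1 is pi/2 rad; "jaw": the finger opening in mm, from 0 to 85.4. In form: [{"tx": .., "ty": .., "tz": .., "ax": .., "ay": .., "az": .., "jaw": ..}, ...]. A call has exactly 8 rows; each row is the pose to reach, as a shift and turn from the pose commanded when the call began, along the tool's axes at that moment; what a row does not reach only later rows make up. A row lasts 1/8 s, in which the tool goes at most 62.5 mm and 10.7 degrees, less where a joint would pass 70% of its speed; a pose out of reach is approached as far as the arm can. A call with a number of a shift or a turn outside -1 to 1 is refused whole. A call with a gripper value outside its range is refused whole. The fingers move at their own pace and stop on an object; the grip force is fixed at half the most. Time passes only in rows, so rows that repeat a pose let the fingers close, or fill a call up. It gives the time, the measured TCP pose, the force, the opening and the grip force at its end, in the units of the state.
- robot.state(): the state, without advancing time (a new reading comes with each control period).
- imaging.read_camera(name): name is "scene" or "top" or "wrist"; returns a dict with "frame" (384x512x3 uint8, blue, green, red), "mtx" (3x3 intrinsics, pixels), "dist" ([k1, k2, p1, p2, k3] as OpenCV has them; the pictures are not rectified), "pose" (4x4, takes a point from camera to world coordinates); the wrist camera has in their place "hand_eye" (4x4, takes a point from camera to tool coordinates, whose origin is the TCP and whose axes are the flange's). Camera axes: x right, y down, z forward; pixel columns grow to the right and rows downward; lengths in mm; the calibration is good to about 2 mm. A picture is of the moment at which its call begins: read the wrist's pose just before it. There is no depth.
- robot.sign_off(): hands the job in; it is judged then, once.
The state is a dict: "clock": time; "joint_pos": joint angles; "joint_velocities": joint speeds; "effort": joint torques, N m; "tool_pos": TCP position; "tcp_rot": TCP orientation; "force": force on the tool from outside, world axes, zero at the start; "wrist_torque": the same for the moment, N m; "gripper_width": opening from 0.0 (shut) to 1.0 (fully open); "grasp_force": force on a finger pad.
Only numpy, scipy, OpenCV 4.12 (cv2) and the standard library are available. Lean on these libraries where they do the work, as an engineer would, in place of code of your own. Each camera call takes 0.05 s, during which the arm holds its last target. There are 200 camera calls.

TASK

The wooden specimen blocks on the blue mat lie face down: turn each one over and look at the disc on its underside. Lay the red-marked block in the red recall dish and every white-marked block in the aluminium carrier tray, all lying flat with their discs facing up, and have the carrier pushed square and flush against the front of the cold plate, with no gap along its far edge. Do not disturb the mortar, the jar or the slide box.

Things in the scene. Friction and masses are not known exactly. Their poses are not given: they have to be found in the camera images.
- block_a: loose wooden mounting block, 40 x 34 x 20 mm along its own x, y, z, 35 g; the blocks look alike from above and from the sides. Origin at its centre. At the start it lies flat on the bench, its specimen face (-z) hidden underneath; stood on a side, it topples when pushed near its top. The face carries a 26 mm disc, red: this block has been recalled. Always present.
- block_b: loose wooden mounting block, 40 x 34 x 20 mm along its own x, y, z, 35 g; the blocks look alike from above and from the sides. Origin at its centre. At the start it lies flat on the bench, its specimen face (-z) hidden underneath; stood on a side, it topples when pushed near its top. The face carries a 26 mm disc, white: a sound block. May be absent.
- block_c: loose wooden mounting block, 40 x 34 x 20 mm along its own x, y, z, 35 g; the blocks look alike from above and from the sides. Origin at its centre. At the start it lies flat on the bench, its specimen face (-z) hidden underneath; stood on a side, it topples when pushed near its top. The face carries a 26 mm disc, white: a sound block. May be absent.
- block_d: loose wooden mounting block, 40 x 34 x 20 mm along its own x, y, z, 35 g; the blocks look alike from above and from the sides. Origin at its centre. At the start it lies flat on the bench, its specimen face (-z) hidden underneath; stood on a side, it topples when pushed near its top. The face carries a 26 mm disc, white: a sound block. May be absent.
- carrier: loose aluminium tray, 0.4 to 0.65 kg, 120 x 160 mm along its x, y; origin at the centre of its underside. Floor 4 mm thick; lip 4 mm thick, top 10 mm up. Blue upright grip tab near the robot: 10 mm thick in x, 50 mm wide in y, top 45 mm up, middle at x = -51, y = 0 mm. Slides on the bench; binds if pressed down. Holds three blocks along y (e.g. x = 5, y = -48, 0, 48 mm, their 40 mm sides along x).
- carrier_left (a point): left corner (+y) of the carrier's far edge, at x = 60, y = 80, z = 5 mm of the carrier
- carrier_right (a point): right corner (-y) of the carrier's far edge, at x = 60, y = -80, z = 5 mm of the carrier
- plate: fixed grey cold plate with an aluminium top, 200 x 300 x 35 mm along x, y, z, standing beyond the carrier; origin at the centre of its underside, its upright front face (towards the robot) at x = -100 mm
- dish: fixed shallow open red recall dish, 130 x 120 mm along x and y, walls 4 mm thick and 18 mm high; origin at the centre of its underside, floor about 4 mm above the bench
- mortar: bystander: white ceramic mortar bowl, 124 mm across, 75 mm high, origin under its centre
- jar: bystander: white jar with a green cap, 66 mm across, 85 mm high, origin under its centre
- slidebox: bystander: white box of glass slides, 85 x 65 x 28 mm, origin under its centre
Mind the look-alikes: they are no part of the job. What is shaped like the carrier but turquoise or yellow is not meant.

How it is judged (in metres and radians):
At the end, for the whole second after the job is handed in: Red block flat, disc up (within 10 degrees), on the dish floor; each white block present likewise on the carrier floor, inside the lip; both far corners of the carrier within 3 mm of the plate's front, carrier flat on the bench within 80 mm sideways of the plate's middle; all at rest (linear speed of each of carrier, block_a, block_b, block_c, block_d below 0.01 m/s and height (world z) of carrier below 0.008 m and x of each of carrier_left, carrier_right in the frame of plate above -0.103 m and y of carrier in the frame of plate between -0.08 and 0.08 m and angle between each of block_a, block_b, block_c, block_d's own z axis and vertical above 2.95 rad and x of block_a in the frame of dish between -0.047 and 0.047 m and y of block_a in the frame of dish between -0.045 and 0.045 m and z of block_a in the frame of dish below 0.0175 m and x of block_b in the frame of carrier between -0.032 and 0.042 m and y of block_b in the frame of carrier between -0.064 and 0.064 m and z of each of block_b, block_c, block_d in the frame of carrier below 0.0175 m and x of block_c in the frame of carrier between -0.032 and 0.042 m and y of block_c in the frame of carrier between -0.064 and 0.064 m and x of block_d in the frame of carrier between -0.032 and 0.042 m and y of block_d in the frame of carrier between -0.064 and 0.064 m); the robot touches nothing.
It fails at once if the white mortar bowl is knocked over or pushed more than 3 cm (distance of mortar from where it was at the start of the episode above 0.03 m or angle between mortar's own z axis and vertical above 0.4 rad).
It fails at once if the green-capped jar is knocked over or pushed more than 3 cm (distance of jar from where it was at the start of the episode above 0.03 m or angle between jar's own z axis and vertical above 0.4 rad).
It fails at once if the slide box is knocked over or pushed more than 3 cm (distance of slidebox from where it was at the start of the episode above 0.03 m or angle between slidebox's own z axis and vertical above 0.4 rad).
Of block_b, block_c, block_d only 2 to 3 are there at a start; the rules pass over those that are not, and their reading is None.
At some moment in a run one of block_a, block_b, block_c, block_d, carrier may be knocked a few centimetres aside while the robot is not near it.
Once in a run the grip may slacken for a moment while it holds something.
It also fails if it takes over 210 s, if anything falls off the work surface, if the arm or the gripper's body presses on something with over 40 N, if the wrist force passes 120 N, or if a joint passes its speed limit or range.

## Working session

There is one attempt and no reset: what is moved stays moved. The work goes in short steps, Python scripts to look and compute and a tool call to move; the robot and the scene stay as the last step left them, time stands still between calls to the robot, and variables do not carry over. Pictures are saved under pics/ and viewed, at most 14 in all, crops included, and the job is handed in when it is done.

Besides the shell and the picture viewer there is one more tool, called after "Emit:" as a command line: name --argument value ..., lists and objects as JSON in quotes. carry_out: Moves the arm, as the interface text tells. Its arguments: {"type":"object","properties":{"rows":{"type":"array","items":{"type":"object","properties":{"tx":{"type":"number","minimum":-1,"maximum":1},"ty":{"type":"number","minimum":-1,"maximum":1},"tz":{"type":"number","minimum":-1,"maximum":1},"ax":{"type":"number","minimum":-1,"maximum":1},"ay":{"type":"number","minimum":-1,"maximum":1},"az":{"type":"number","minimum":-1,"maximum":1},"jaw":{"type":"number"}}}}},"required":["rows"]}

```bash
ls; mkdir -p pics; cat > h.py <<'E'
import numpy as np, cv2
from scipy.spatial.transform import Rotation as R
from station import robot, imaging
def cam(name):
    s=robot.state(); c=imaging.read_camera(name)
    if name=='wrist':
        T=np.eye(4); T[:3,:3]=R.from_rotvec(s['tcp_rot']).as_matrix(); T[:3,3]=s['tool_pos']
        c['pose']=T@np.array(c['hand_eye'])
    return c
def ray(c,px,z):
    p=cv2.undistortPoints(np.array(px,float).reshape(-1,1,2),np.array(c['mtx']),np.array(c['dist'])).reshape(-1,2)
    P=np.array(c['pose']); d=np.c_[p,np.ones(len(p))]@P[:3,:3].T; o=P[:3,3]
    return o+d*((z-o[2])/d[:,2])[:,None]
def proj(c,X):
    W=np.linalg.inv(np.array(c['pose'])); rv=cv2.Rodrigues(W[:3,:3])[0]
    return cv2.projectPoints(np.array(X,float).reshape(-1,3),rv,W[:3,3],np.array(c['mtx']),np.array(c['dist']))[0].reshape(-1,2)
E
python3 - <<'E'
from h import *
s=robot.state(); print(s)
for n in('top','scene'):
    c=cam(n); cv2.imwrite(f'pics/{n}0.png',cv2.resize(c['frame'],(768,576),interpolation=cv2.INTER_CUBIC)); print(n,np.round(c['pose'],3),c['mtx'],c['dist'])
c=cam('wrist');print(np.round(c['hand_eye'],3),c['mtx'])
E
```

```text
pics
{'clock': 0.0, 'joint_pos': array([ 1.04931612,  0.60014351, -0.00252759,  1.60017239,  0.00180648,
        0.94286197, -0.07978383]), 'joint_velocities': array([-0.00068869, -0.00044786,  0.00063444,  0.0002214 , -0.00050075,
       -0.00018865, -0.00020597]), 'effort': array([-3.53225214e-04, -7.76453447e+01,  1.56489026e+00, -2.58012986e+01,
        1.23319632e-02,  9.02049767e-03, -1.82809970e-05]), 'tool_pos': array([ 311.71864628, -654.06177048,  249.38868619]), 'tcp_rot': array([-3.06273752e+00, -6.92683676e-01,  7.88742397e-04]), 'force': array([ 0.43465897,  0.25210496, -0.57748377]), 'wrist_torque': array([ 0.00418575,  0.06069684, -0.02397891]), 'grasp_force': 0.0, 'gripper_width': 0.9983894539625584}
top [[ 2.700000e-02 -9.850000e-01  1.690000e-01  2.850680e+02]
 [-1.000000e+00 -2.900000e-02 -1.100000e-02  1.029700e+01]
 [ 1.600000e-02 -1.690000e-01 -9.850000e-01  1.320193e+03]
 [ 0.000000e+00  0.000000e+00  0.000000e+00  1.000000e+00]] [[437.23485194   0.         255.83652874]
 [  0.         437.23485194 193.22574171]
 [  0.           0.           1.        ]] [-0.049604  0.        0.        0.        0.      ]
scene [[ 8.400000e-01  4.170000e-01 -3.470000e-01  1.025892e+03]
 [ 5.430000e-01 -6.390000e-01  5.440000e-01 -8.131940e+02]
 [ 5.000000e-03 -6.460000e-01 -7.640000e-01  1.168069e+03]
 [ 0.000000e+00  0.000000e+00  0.000000e+00  1.000000e+00]] [[480.1873934    0.         264.60819669]
 [  0.         480.1873934  189.98769708]
 [  0.           0.           1.        ]] [0.01509986 0.         0.         0.         0.        ]
[[-1.00000e-03 -9.47000e-01 -3.22000e-01  8.28740e+01]
 [ 1.00000e+00 -1.00000e-03 -1.00000e-03 -2.31000e-01]
 [ 1.00000e-03 -3.22000e-01  9.47000e-01 -1.22732e+02]
 [ 0.00000e+00  0.00000e+00  0.00000e+00  1.00000e+00]] [[272.65276145   0.         252.88000167]
 [  0.         272.65276145 192.45229014]
 [  0.           0.           1.        ]]
```

View pics/top0.png

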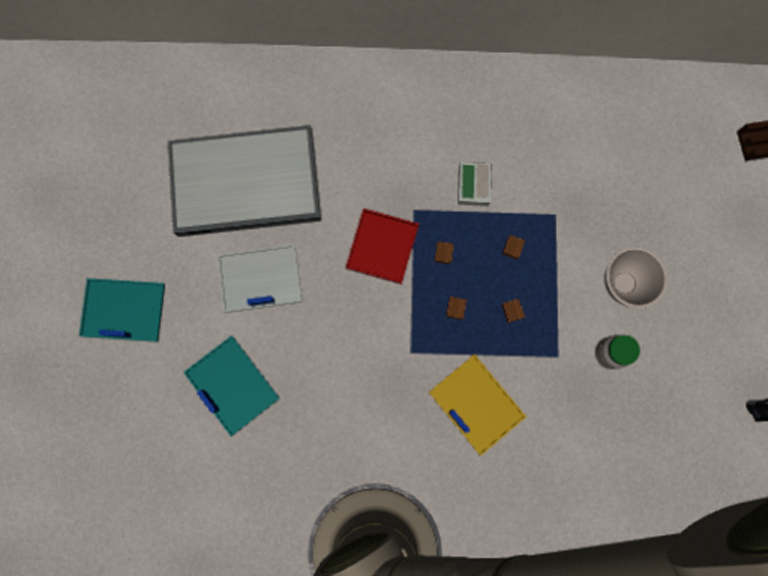

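View pics/scene0.png

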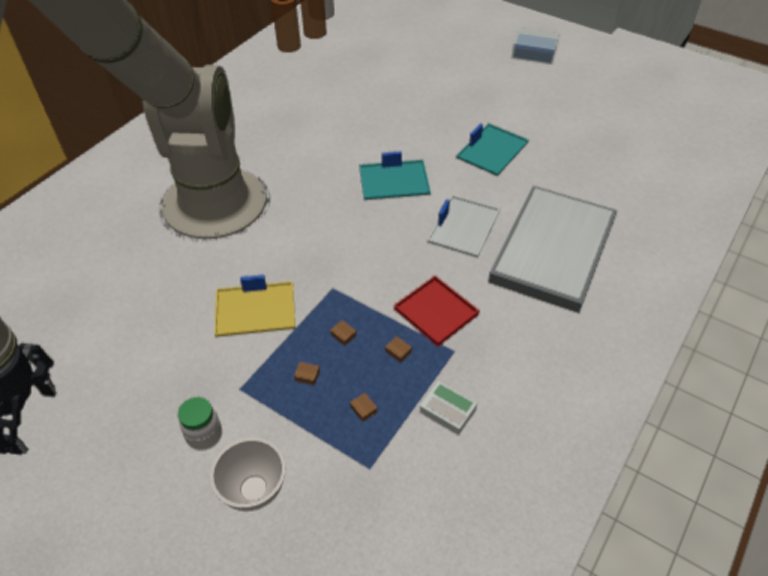

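Top view (768 px scale). The four brown blocks on the blue mat are at about (444,252), (514,246), (456,307) and (513,310).
- **Possible carriers:** silver tray (260,280), turquoise (122,310) and (232,386), yellow (477,405). By the description, the carrier is the silver one at (260,280).
- **Other things:** plate at (245,180), dish at (383,246), slide box at (475,182), mortar at (635,278), jar at (622,350).

Next I check this choice in one crop and measure positions.

```bash
cat >> h.py <<'E'
def rects(c,mask,z,amin,amax):
    out=[]
    for k in cv2.findContours(mask,cv2.RETR_EXTERNAL,cv2.CHAIN_APPROX_NONE)[0]:
        a=cv2.contourArea(k)
        if amin<a<amax:
            P=ray(c,k.reshape(-1,2),z)[:,:2].astype(np.float32)
            (x,y),(w,h),t=cv2.minAreaRect(P)
            if w<h: w,h,t=h,w,t+90
            out.append([round(float(v),1) for v in(x,y,w,h,(t+90)%180-90)])
    return out
def masks(f):
    H=cv2.cvtColor(f,cv2.COLOR_BGR2HSV); h,s,v=cv2.split(H)
    brown=((h>3)&(h<20)&(s>90)&(v>40)).astype(np.uint8)
    red=(((h<4)|(h>174))&(s>170)&(v>70)).astype(np.uint8)
    return brown,red,H
E
python3 - <<'E'
from h import *
c=cam('top'); f=c['frame']; b,r,H=masks(f)
print('blocks',rects(c,b,20,40,400)); print('dish',rects(c,r,18,300,5000))
blue=((H[...,0]>105)&(H[...,0]<125)&(H[...,1]>150)&(H[...,2]>90)).astype(np.uint8)
print('tabs',rects(c,blue,40,15,400))
k=2/3
for n,q in dict(plate=[(168,142),(309,127),(320,217),(176,233)]).items(): print(n,ray(c,np.array(q)*k,35).round()[:,:2].tolist())
print('carrier',ray(c,np.array([(220,257),(294,247),(302,302),(225,312)])*k,10).round()[:,:2].tolist())
for n,q,z in(('mortar',(635,278),75),('jar',(624,350),85),('slide',(475,183),28)): print(n,ray(c,np.array([q])*k,z).round()[0,:2])
crop=f[130:230,100:400]; cv2.imwrite('pics/crop1.png',cv2.resize(crop,None,fx=2.6,fy=2.6,interpolation=cv2.INTER_CUBIC))
E
```

```text
blocks [[475.1, -265.0, 38.1, 34.4, 19.8], [477.4, -149.3, 39.3, 33.4, -12.5], [590.8, -123.3, 39.8, 32.6, -8.5], [607.1, -266.7, 41.4, 33.5, -21.4]]
dish [[601.9, 2.1, 129.1, 116.7, -14.4]]
tabs [[253.8, -154.9, 46.6, 7.8, 41.2], [278.9, 333.8, 46.7, 7.9, 40.4], [404.9, 529.5, 48.0, 8.9, -88.2], [478.8, 242.3, 45.0, 8.5, -79.4]]
plate [[804.0, 452.0], [845.0, 161.0], [652.0, 129.0], [610.0, 419.0]]
carrier [[569.0, 332.0], [594.0, 182.0], [481.0, 160.0], [456.0, 314.0]]
mortar [ 537. -495.]
jar [ 395. -464.]
slide [ 737. -186.]
```

View pics/crop1.png

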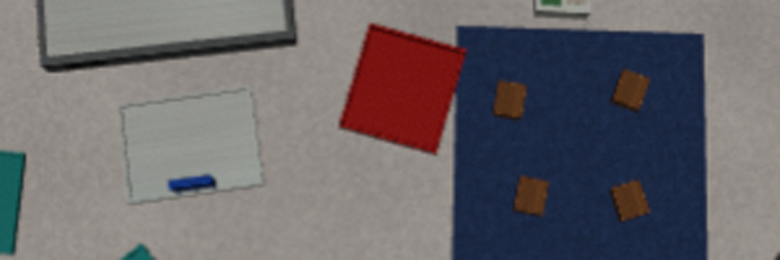

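The crop confirms it: the silver tray with the blue tab (crop pixel 190,150) is the carrier. The four brown blocks are on the mat and the red dish is empty. First move: over the block at (475,-265), trying the tilted pose on the way.

```bash
cat >> h.py <<'E'
import sys
D=np.diag([1.,-1,-1])
def Rt(yaw,tilt): return R.from_euler('z',yaw,degrees=True).as_matrix()@D@R.from_euler('y',tilt,degrees=True).as_matrix()
def now():
    s=robot.state(); M=R.from_rotvec(s['tcp_rot']).as_matrix()
    return s,np.array(s['tool_pos']),M
def plan(targets,start=None):
    """targets: (x,y,z,yaw,tilt); prints one call per target, normalised"""
    if start is None: _,p,M=now()
    else: p=np.array(start[:3],float); M=Rt(*start[3:])
    for t in targets:
        d=M.T@(np.array(t[:3],float)-p)/250; a=R.from_matrix(M.T@Rt(*t[3:])).as_rotvec()/(np.pi/2)
        d=d.round(3); a=a.round(3); p=p+M@d*250; M=M@R.from_rotvec(a*np.pi/2).as_matrix()
        print('t',d.tolist(),'a',a.tolist(), 'OVER' if max(abs(d).max(),abs(a).max())>1 else '','rows>=%.1f'%max(np.linalg.norm(d)*4,np.linalg.norm(a)*90/10.7))
def show():
    s,p,M=now(); z=M[:,2]; x=M[:,0]
    th=np.degrees(np.arctan2(-x[2]*-1,1)) if 0 else 0
    e=R.from_matrix(D.T@R.from_euler('z',0).as_matrix()@M)
    A=R.from_matrix(M@D).as_euler('ZYX',degrees=True) # yaw,pitch,roll
    print('t%.2f'%s['clock'],'p',p.round(1),'yaw %.1f tilt %.1f roll %.1f'%(A[0],-A[1],A[2]),'F',np.round(s['force'],1),'w %.1f'%(s['gripper_width']*85.4),'g %.1f'%s['grasp_force'],'j',s['joint_pos'].round(2))
E
python3 - <<'E'
from h import *
show()
plan([(400,-440,250,20,0),(475,-265,160,20,-45)])
E
```

```text
t0.20 p [ 311.8 -654.2  249.7] yaw 25.5 tilt -0.0 roll 0.1 F [ 0.9 -0.2  0.1] w 85.6 g 0.0 j [ 1.05  0.6  -0.    1.6   0.    0.94 -0.08]
t [0.687, -0.622, -0.001] a [-0.001, 0.0, 0.061]  rows>=3.7
t [0.521, -0.555, 0.36] a [0.0, -0.5, -0.0]  rows>=4.2
```

Emit:
carry_out --rows '[{"tx": 0.687,"ty": -0.622,"tz": 0,"ax": 0,"ay": 0,"az": 0.061,"jaw": 70},{"tx": 0.687,"ty": -0.622,"tz": 0,"ax": 0,"ay": 0,"az": 0.061,"jaw": 70},{"tx": 0.687,"ty": -0.622,"tz": 0,"ax": 0,"ay": 0,"az": 0.061,"jaw": 70},{"tx": 0.687,"ty": -0.622,"tz": 0,"ax": 0,"ay": 0,"az": 0.061,"jaw": 70},{"tx": 0.687,"ty": -0.622,"tz": 0,"ax": 0,"ay": 0,"az": 0.061,"jaw": 70},{"tx": 0.687,"ty": -0.622,"tz": 0,"ax": 0,"ay": 0,"az": 0.061,"jaw": 70},{"tx": 0.687,"ty": -0.622,"tz": 0,"ax": 0,"ay": 0,"az": 0.061,"jaw": 70},{"tx": 0.687,"ty": -0.622,"tz": 0,"ax": 0,"ay": 0,"az": 0.061,"jaw": 70}]'

```text
clock: 1.2
tool_pos: [399.4, -441.2, 250.1]
tcp_rot: [3.094, 0.543, -0.001]
force: [-0.7, -0.6, -1.1]
gripper_width: 0.822
grasp_force: 0.0
```

Emit:
carry_out --rows '[{"tx": 0.521,"ty": -0.555,"tz": 0.36,"ax": 0,"ay": -0.5,"az": 0,"jaw": 70},{"tx": 0.521,"ty": -0.555,"tz": 0.36,"ax": 0,"ay": -0.5,"az": 0,"jaw": 70},{"tx": 0.521,"ty": -0.555,"tz": 0.36,"ax": 0,"ay": -0.5,"az": 0,"jaw": 70},{"tx": 0.521,"ty": -0.555,"tz": 0.36,"ax": 0,"ay": -0.5,"az": 0,"jaw": 70},{"tx": 0.521,"ty": -0.555,"tz": 0.36,"ax": 0,"ay": -0.5,"az": 0,"jaw": 70},{"tx": 0.521,"ty": -0.555,"tz": 0.36,"ax": 0,"ay": -0.5,"az": 0,"jaw": 70},{"tx": 0.521,"ty": -0.555,"tz": 0.36,"ax": 0,"ay": -0.5,"az": 0,"jaw": 70},{"tx": 0.521,"ty": -0.555,"tz": 0.36,"ax": 0,"ay": -0.5,"az": 0,"jaw": 70}]'

```text
clock: 2.2
tool_pos: [474.2, -266.7, 161.3]
tcp_rot: [2.746, 0.479, -1.134]
force: [0.6, 0.2, -1.2]
gripper_width: 0.815
grasp_force: 0.0
```

```bash
python3 - <<'E'
from h import *
show(); c=cam('wrist'); cv2.imwrite('pics/w1.png',c['frame']); b,r,H=masks(c['frame']); print(rects(c,b,20,300,30000))
plan([(475,-265,60,20,-45),(475,-265,24,20,-45)])
E
```

```text
t2.20 p [ 474.2 -266.7  161.3] yaw 19.8 tilt -44.9 roll -0.1 F [ 0.6  0.2 -1.2] w 69.6 g 0.0 j [ 0.07  0.79  0.21  1.78  0.28  1.27 -1.14]
[[483.0, -263.1, 51.2, 33.2, 18.6], [481.3, -152.0, 44.2, 35.7, -10.8]]
t [0.289, -0.005, 0.284] a [-0.001, -0.001, -0.002]  rows>=1.6
t [0.102, -0.0, 0.102] a [0.0, -0.0, 0.0]  rows>=0.6
```

View pics/w1.png

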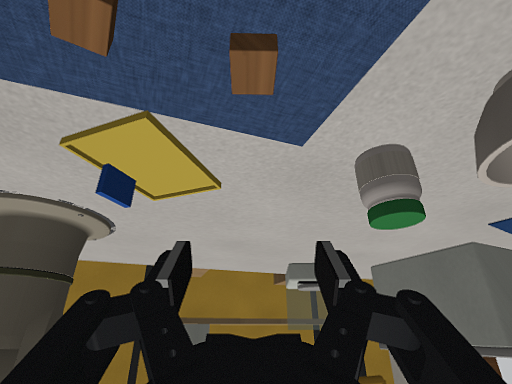

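Wrist view: block 1 is at pixel (253,65), centred under the approach, and the jar at (390,185) is well clear. I descend 10 mm beyond its centre so it can be turned to stand on end.

```bash
python3 - <<'E'
from h import *
plan([(486,-261,60,19,-45),(486,-261,24,19,-45),(486,-261,24,19,-45),(486,-261,110,19,-45),(486,-261,110,19,45),(486,-261,50,19,45)])
E
```

```text
t [0.322, -0.005, 0.251] a [0.007, -0.001, 0.006]  rows>=1.6
t [0.102, -0.0, 0.102] a [0.0, -0.0, 0.0]  rows>=0.6
t [-0.0, -0.0, -0.0] a [0.0, -0.0, 0.0]  rows>=0.0
t [-0.243, -0.0, -0.243] a [0.0, -0.0, 0.0]  rows>=1.4
t [-0.0, -0.0, -0.0] a [-0.0, 1.0, 0.0]  rows>=8.4
t [-0.169, -0.0, 0.169] a [-0.0, -0.0, 0.0]  rows>=1.0
```

Emit:
carry_out --rows '[{"tx": 0.322,"ty": -0.005,"tz": 0.251,"ax": 0.007,"ay": 0,"az": 0.006,"jaw": 70},{"tx": 0.322,"ty": -0.005,"tz": 0.251,"ax": 0.007,"ay": 0,"az": 0.006,"jaw": 70},{"tx": 0.322,"ty": -0.005,"tz": 0.251,"ax": 0.007,"ay": 0,"az": 0.006,"jaw": 70},{"tx": 0.342,"ty": -0.005,"tz": 0.271,"ax": 0.007,"ay": 0,"az": 0.006,"jaw": 70},{"tx": 0.372,"ty": -0.005,"tz": 0.301,"ax": 0.007,"ay": 0,"az": 0.006,"jaw": 70},{"tx": 0.4,"ty": -0.005,"tz": 0.33,"ax": 0.007,"ay": 0,"az": 0.006,"jaw": 70},{"tx": 0.424,"ty": -0.005,"tz": 0.353,"ax": 0.007,"ay": 0,"az": 0.006,"jaw": 70},{"tx": 0.424,"ty": -0.005,"tz": 0.353,"ax": 0.007,"ay": 0,"az": 0.006,"jaw": 70}]'

```text
clock: 3.25
tool_pos: [486.1, -259.6, 22.3]
tcp_rot: [2.752, 0.466, -1.142]
force: [-0.4, 0.6, 0.0]
gripper_width: 0.821
grasp_force: 0.0
```

Emit:
carry_out --rows '[{"tx": 0,"ty": 0,"tz": 0,"ax": 0,"ay": 0,"az": 0,"jaw": 10},{"tx": 0,"ty": 0,"tz": 0,"ax": 0,"ay": 0,"az": 0,"jaw": 10},{"tx": 0,"ty": 0,"tz": 0,"ax": 0,"ay": 0,"az": 0,"jaw": 10},{"tx": 0,"ty": 0,"tz": 0,"ax": 0,"ay": 0,"az": 0,"jaw": 10},{"tx": 0,"ty": 0,"tz": 0,"ax": 0,"ay": 0,"az": 0,"jaw": 10},{"tx": 0,"ty": 0,"tz": 0,"ax": 0,"ay": 0,"az": 0,"jaw": 10},{"tx": 0,"ty": 0,"tz": 0,"ax": 0,"ay": 0,"az": 0,"jaw": 10},{"tx": 0,"ty": 0,"tz": 0,"ax": 0,"ay": 0,"az": 0,"jaw": 10}]'

```text
clock: 4.25
tool_pos: [486.8, -259.8, 23.4]
tcp_rot: [2.752, 0.466, -1.139]
force: [3.7, 1.4, 6.0]
gripper_width: 0.382
grasp_force: 60.0
```

```bash
python3 - <<'E'
from h import *
show()
E
```

```text
t4.25 p [ 486.8 -259.8   23.4] yaw 19.2 tilt -45.0 roll 0.1 F [3.7 1.4 6. ] w 32.7 g 60.0 j [ 0.07  0.99  0.19  1.76  0.26  1.1  -1.21]
```

Emit:
carry_out --rows '[{"tx": -0.08,"ty": 0,"tz": -0.08,"ax": 0,"ay": 0,"az": 0,"jaw": 10},{"tx": -0.243,"ty": 0,"tz": -0.243,"ax": 0,"ay": 0,"az": 0,"jaw": 10},{"tx": -0.243,"ty": 0,"tz": -0.243,"ax": 0,"ay": 0.1,"az": 0,"jaw": 10},{"tx": -0.243,"ty": 0,"tz": -0.243,"ax": 0,"ay": 0.2,"az": 0,"jaw": 10},{"tx": -0.243,"ty": 0,"tz": -0.243,"ax": 0,"ay": 0.3,"az": 0,"jaw": 10},{"tx": -0.243,"ty": 0,"tz": -0.243,"ax": 0,"ay": 0.4,"az": 0,"jaw": 10},{"tx": -0.243,"ty": 0,"tz": -0.243,"ax": 0,"ay": 0.5,"az": 0,"jaw": 10},{"tx": -0.243,"ty": 0,"tz": -0.243,"ax": 0,"ay": 0.5,"az": 0,"jaw": 10}]'

```text
clock: 5.25
tool_pos: [483.2, -261.9, 109.3]
tcp_rot: [-3.098, -0.514, 0.003]
force: [0.1, 1.2, 0.2]
gripper_width: 0.381
grasp_force: 59.6
```

Emit:
carry_out --rows '[{"tx": 0,"ty": 0,"tz": 0,"ax": 0,"ay": 0.1,"az": 0,"jaw": 10},{"tx": 0,"ty": 0,"tz": 0,"ax": 0,"ay": 0.2,"az": 0,"jaw": 10},{"tx": 0,"ty": 0,"tz": 0,"ax": 0,"ay": 0.3,"az": 0,"jaw": 10},{"tx": 0,"ty": 0,"tz": 0,"ax": 0,"ay": 0.4,"az": 0,"jaw": 10},{"tx": 0,"ty": 0,"tz": 0,"ax": 0,"ay": 0.5,"az": 0,"jaw": 10},{"tx": 0,"ty": 0,"tz": 0,"ax": 0,"ay": 0.5,"az": 0,"jaw": 10},{"tx": 0,"ty": 0,"tz": 0,"ax": 0,"ay": 0.5,"az": 0,"jaw": 10},{"tx": 0,"ty": 0,"tz": 0,"ax": 0,"ay": 0.5,"az": 0,"jaw": 10}]'

```text
clock: 6.25
tool_pos: [476.9, -256.7, 93.3]
tcp_rot: [-2.89, -0.52, -0.716]
force: [-1.4, 0.5, -1.6]
gripper_width: 0.379
grasp_force: 59.6
```

```bash
python3 - <<'E'
from h import *
show(); c=cam('wrist'); 
s=cam('scene'); _,p,M=now(); u=proj(s,[p])[0].astype(int); print(u)
f=s['frame'][max(u[1]-45,0):u[1]+45,u[0]-60:u[0]+60]
cv2.imwrite('pics/w2.png',np.hstack([cv2.resize(c['frame'],(400,300)),cv2.resize(f,(400,300),interpolation=cv2.INTER_CUBIC)]))
plan([(*p[:2],31,19,45)])
E
```

```text
t6.25 p [ 476.9 -256.7   93.3] yaw 19.9 tilt 28.1 roll 2.1 F [-1.4  0.5 -1.6] w 32.4 g 59.6 j [ 1.24  0.82 -0.93  2.29  1.64  0.22 -2.23]
[203 229]
t [-0.115, 0.008, 0.215] a [-0.03, 0.188, 0.003]  rows>=1.6
```

View pics/w2.png

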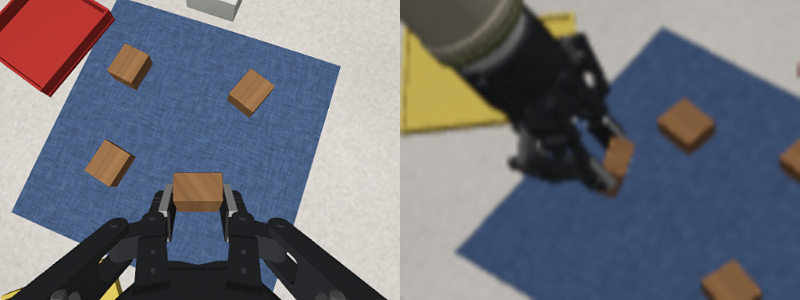

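The block is held well, but the tilt stalled at 28° near the base because joint 6 is near its limit. I'll do the turning farther out, at the free spot around (650,-350) with a radial yaw.

```bash
python3 - <<'E'
from h import *
plan([(570,-305,160,0,20),(650,-350,130,-28,45)])
E
```

```text
t [0.387, 0.303, -0.114] a [-0.114, -0.085, 0.202]  rows>=2.1
t [0.26, 0.18, 0.222] a [-0.169, 0.272, 0.265]  rows>=3.5
```

Emit:
carry_out --rows '[{"tx": 0.387,"ty": 0.303,"tz": -0.114,"ax": -0.114,"ay": -0.085,"az": 0.202,"jaw": 10},{"tx": 0.387,"ty": 0.303,"tz": -0.114,"ax": -0.114,"ay": -0.085,"az": 0.202,"jaw": 10},{"tx": 0.387,"ty": 0.303,"tz": -0.114,"ax": -0.114,"ay": -0.085,"az": 0.202,"jaw": 10},{"tx": 0.387,"ty": 0.303,"tz": -0.114,"ax": -0.114,"ay": -0.085,"az": 0.202,"jaw": 10},{"tx": 0.387,"ty": 0.303,"tz": -0.114,"ax": -0.114,"ay": -0.085,"az": 0.202,"jaw": 10},{"tx": 0.387,"ty": 0.303,"tz": -0.114,"ax": -0.114,"ay": -0.085,"az": 0.202,"jaw": 10},{"tx": 0.387,"ty": 0.303,"tz": -0.114,"ax": -0.114,"ay": -0.085,"az": 0.202,"jaw": 10},{"tx": 0.387,"ty": 0.303,"tz": -0.114,"ax": -0.114,"ay": -0.085,"az": 0.202,"jaw": 10}]'

```text
clock: 7.35
tool_pos: [569.3, -303.7, 161.6]
tcp_rot: [-3.093, -0.002, -0.546]
force: [0.9, -0.1, -0.3]
gripper_width: 0.382
grasp_force: 59.7
```

```bash
python3 - <<'E'
from h import *
show()
plan([(650,-350,130,-28,45)])
E
```

```text
t7.35 p [ 569.3 -303.7  161.6] yaw 0.1 tilt 20.0 roll 0.1 F [ 0.9 -0.1 -0.3] w 32.6 g 59.7 j [ 1.07  0.7  -0.9   2.05  1.04  0.46 -2.09]
t [0.26, 0.186, 0.229] a [-0.17, 0.272, 0.265]  rows>=3.5
```

Emit:
carry_out --rows '[{"tx": 0.26,"ty": 0.186,"tz": 0.229,"ax": -0.17,"ay": 0.272,"az": 0.265,"jaw": 10},{"tx": 0.26,"ty": 0.186,"tz": 0.229,"ax": -0.17,"ay": 0.272,"az": 0.265,"jaw": 10},{"tx": 0.26,"ty": 0.186,"tz": 0.229,"ax": -0.17,"ay": 0.272,"az": 0.265,"jaw": 10},{"tx": 0.26,"ty": 0.186,"tz": 0.229,"ax": -0.17,"ay": 0.272,"az": 0.265,"jaw": 10},{"tx": 0.26,"ty": 0.186,"tz": 0.229,"ax": -0.17,"ay": 0.272,"az": 0.265,"jaw": 10},{"tx": 0.26,"ty": 0.186,"tz": 0.229,"ax": -0.17,"ay": 0.272,"az": 0.265,"jaw": 10},{"tx": 0.26,"ty": 0.186,"tz": 0.229,"ax": -0.17,"ay": 0.272,"az": 0.265,"jaw": 10},{"tx": 0.26,"ty": 0.186,"tz": 0.229,"ax": -0.17,"ay": 0.272,"az": 0.265,"jaw": 10}]'

```text
clock: 8.35
tool_pos: [685.5, -471.0, 198.1]
tcp_rot: [2.842, -0.521, 0.968]
force: [-0.3, 0.3, 0.6]
gripper_width: 0.38
grasp_force: 59.8
```

```bash
python3 - <<'E'
from h import *
show()
plan([(650,-350,31,-28,45)])
E
```

```text
t8.35 p [ 685.5 -471.   198.1] yaw -21.3 tilt 37.4 roll 1.5 F [-0.3  0.3  0.6] w 32.5 g 59.8 j [ 1.29  1.02 -1.29  1.82  1.66  0.77 -2.63]
t [-0.651, -0.391, 0.354] a [-0.065, 0.085, 0.055]  rows>=3.4
```

```bash
python3 - <<'E'
from h import *
plan([(690,-390,260,-20,0)])
E
```

```text
t [0.07, -0.315, -0.25] a [-0.011, -0.416, -0.008]  rows>=3.5
```

Emit:
carry_out --rows '[{"tx": 0.07,"ty": -0.315,"tz": -0.25,"ax": -0.011,"ay": -0.416,"az": -0.008,"jaw": 10},{"tx": 0.07,"ty": -0.315,"tz": -0.25,"ax": -0.011,"ay": -0.416,"az": -0.008,"jaw": 10},{"tx": 0.07,"ty": -0.315,"tz": -0.25,"ax": -0.011,"ay": -0.416,"az": -0.008,"jaw": 10},{"tx": 0.07,"ty": -0.315,"tz": -0.25,"ax": -0.011,"ay": -0.416,"az": -0.008,"jaw": 10},{"tx": 0.07,"ty": -0.315,"tz": -0.25,"ax": -0.011,"ay": -0.416,"az": -0.008,"jaw": 10},{"tx": 0.07,"ty": -0.315,"tz": -0.25,"ax": -0.011,"ay": -0.416,"az": -0.008,"jaw": 10},{"tx": 0.07,"ty": -0.315,"tz": -0.25,"ax": -0.011,"ay": -0.416,"az": -0.008,"jaw": 10},{"tx": 0.07,"ty": -0.315,"tz": -0.25,"ax": -0.011,"ay": -0.416,"az": -0.008,"jaw": 10}]'

```text
clock: 9.35
tool_pos: [688.6, -390.7, 258.0]
tcp_rot: [-3.092, 0.547, 0.003]
force: [0.4, 0.2, -1.3]
gripper_width: 0.381
grasp_force: 59.8
```

```bash
python3 - <<'E'
from h import *
show()
plan([(690,-390,200,-20,0),(690,-390,160,-28,45)])
E
```

```text
t9.35 p [ 688.6 -390.7  258. ] yaw -20.1 tilt -0.1 roll 0.1 F [ 0.4  0.2 -1.3] w 32.5 g 59.8 j [ 0.99  0.95 -1.2   1.37  0.87  1.4  -2.11]
t [0.005, -0.004, 0.232] a [-0.001, 0.001, -0.001]  rows>=0.9
t [0.0, -0.0, 0.16] a [-0.035, 0.5, 0.084]  rows>=4.3
```

```bash
python3 - <<'E'
from h import *
plan([(600,-330,260,0,0),(600,-330,260,0,-40)])
E
```

```text
t [-0.416, -0.106, -0.007] a [-0.001, 0.001, -0.223]  rows>=1.9
t [-0.0, -0.0, 0.0] a [-0.0, -0.444, -0.0]  rows>=3.7
```

Emit:
carry_out --rows '[{"tx": -0.416,"ty": -0.106,"tz": 0,"ax": 0,"ay": 0,"az": -0.223,"jaw": 10},{"tx": -0.416,"ty": -0.106,"tz": 0,"ax": 0,"ay": 0,"az": -0.223,"jaw": 10},{"tx": -0.416,"ty": -0.106,"tz": 0,"ax": 0,"ay": 0,"az": -0.223,"jaw": 10},{"tx": -0.416,"ty": -0.106,"tz": 0,"ax": 0,"ay": 0,"az": -0.223,"jaw": 10},{"tx": -0.416,"ty": -0.106,"tz": 0,"ax": 0,"ay": 0,"az": -0.223,"jaw": 10},{"tx": -0.416,"ty": -0.106,"tz": 0,"ax": 0,"ay": 0,"az": -0.223,"jaw": 10},{"tx": -0.416,"ty": -0.106,"tz": 0,"ax": 0,"ay": 0,"az": -0.223,"jaw": 10},{"tx": -0.416,"ty": -0.106,"tz": 0,"ax": 0,"ay": 0,"az": -0.223,"jaw": 10}]'

```text
clock: 10.35
tool_pos: [600.9, -329.4, 258.0]
tcp_rot: [-3.138, -0.0, 0.004]
force: [-0.6, 0.0, -0.0]
gripper_width: 0.383
grasp_force: 59.8
```

Emit:
carry_out --rows '[{"tx": 0,"ty": 0,"tz": 0,"ax": 0,"ay": -0.444,"az": 0,"jaw": 10},{"tx": 0,"ty": 0,"tz": 0,"ax": 0,"ay": -0.444,"az": 0,"jaw": 10},{"tx": 0,"ty": 0,"tz": 0,"ax": 0,"ay": -0.444,"az": 0,"jaw": 10},{"tx": 0,"ty": 0,"tz": 0,"ax": 0,"ay": -0.444,"az": 0,"jaw": 10},{"tx": 0,"ty": 0,"tz": 0,"ax": 0,"ay": -0.444,"az": 0,"jaw": 10},{"tx": 0,"ty": 0,"tz": 0,"ax": 0,"ay": -0.444,"az": 0,"jaw": 10},{"tx": 0,"ty": 0,"tz": 0,"ax": 0,"ay": -0.444,"az": 0,"jaw": 10},{"tx": 0,"ty": 0,"tz": 0,"ax": 0,"ay": -0.444,"az": 0,"jaw": 10}]'

```text
clock: 11.35
tool_pos: [600.3, -330.0, 258.1]
tcp_rot: [-2.948, -0.002, 1.075]
force: [-0.3, -0.5, -0.4]
gripper_width: 0.378
grasp_force: 60.2
```

```bash
python3 - <<'E'
from h import *
show()
plan([(690,-390,260,-28,0)])
E
```

```text
t11.35 p [ 600.3 -330.   258.1] yaw 0.2 tilt -40.1 roll 0.3 F [-0.3 -0.5 -0.4] w 32.3 g 60.2 j [ 0.62  0.91 -0.64  1.23  0.51  1.86 -1.6 ]
t [0.269, 0.24, -0.238] a [0.106, 0.437, 0.299]  rows>=4.5
```

```bash
python3 - <<'E'
from h import *
plan([(650,-360,140,-28,0),(650,-360,100,-28,25)])
E
```

```text
t [0.456, 0.122, 0.233] a [0.106, 0.437, 0.299]  rows>=4.5
t [-0.0, -0.0, 0.16] a [0.0, 0.277, 0.0]  rows>=2.3
```

Emit:
carry_out --rows '[{"tx": 0.456,"ty": 0.122,"tz": 0.233,"ax": 0.106,"ay": 0.437,"az": 0.299,"jaw": 10},{"tx": 0.456,"ty": 0.122,"tz": 0.233,"ax": 0.106,"ay": 0.437,"az": 0.299,"jaw": 10},{"tx": 0.456,"ty": 0.122,"tz": 0.233,"ax": 0.106,"ay": 0.437,"az": 0.299,"jaw": 10},{"tx": 0.456,"ty": 0.122,"tz": 0.233,"ax": 0.106,"ay": 0.437,"az": 0.299,"jaw": 10},{"tx": 0.456,"ty": 0.122,"tz": 0.233,"ax": 0.106,"ay": 0.437,"az": 0.299,"jaw": 10},{"tx": 0.456,"ty": 0.122,"tz": 0.233,"ax": 0.106,"ay": 0.437,"az": 0.299,"jaw": 10},{"tx": 0.456,"ty": 0.122,"tz": 0.233,"ax": 0.106,"ay": 0.437,"az": 0.299,"jaw": 10},{"tx": 0.456,"ty": 0.122,"tz": 0.233,"ax": 0.106,"ay": 0.437,"az": 0.299,"jaw": 10}]'

```text
clock: 12.35
tool_pos: [651.1, -359.4, 139.7]
tcp_rot: [3.048, -0.757, -0.001]
force: [0.6, 0.3, -0.5]
gripper_width: 0.384
grasp_force: 60.2
```

```bash
python3 - <<'E'
from h import *
show()
E
```

```text
t12.35 p [ 651.1 -359.4  139.7] yaw -27.9 tilt -0.0 roll -0.1 F [ 0.6  0.3 -0.5] w 32.8 g 60.2 j [ 0.79  0.81 -0.62  1.61  0.57  0.91 -2.1 ]
```

Emit:
carry_out --rows '[{"tx": 0,"ty": 0,"tz": 0.16,"ax": 0,"ay": 0.277,"az": 0,"jaw": 10},{"tx": 0,"ty": 0,"tz": 0.16,"ax": 0,"ay": 0.277,"az": 0,"jaw": 10},{"tx": 0,"ty": 0,"tz": 0.16,"ax": 0,"ay": 0.277,"az": 0,"jaw": 10},{"tx": 0,"ty": 0,"tz": 0.16,"ax": 0,"ay": 0.277,"az": 0,"jaw": 10},{"tx": 0,"ty": 0,"tz": 0.16,"ax": 0,"ay": 0.277,"az": 0,"jaw": 10},{"tx": 0,"ty": 0,"tz": 0.16,"ax": 0,"ay": 0.277,"az": 0,"jaw": 10},{"tx": 0,"ty": 0,"tz": 0.16,"ax": 0,"ay": 0.277,"az": 0,"jaw": 10},{"tx": 0,"ty": 0,"tz": 0.16,"ax": 0,"ay": 0.277,"az": 0,"jaw": 10}]'

```text
clock: 13.35
tool_pos: [653.8, -362.9, 104.9]
tcp_rot: [2.888, -0.72, 0.621]
force: [-0.5, 0.7, 0.7]
gripper_width: 0.376
grasp_force: 61.9
```

```bash
python3 - <<'E'
from h import *
show()
plan([(650,-360,34,-28,25)])
E
```

```text
t13.35 p [ 653.8 -362.9  104.9] yaw -28.0 tilt 24.3 roll 0.0 F [-0.5  0.7  0.7] w 32.1 g 61.9 j [ 0.48  0.7  -0.1   1.96  1.01  0.11 -2.63]
t [-0.134, -0.003, 0.251] a [-0.0, 0.008, -0.0]  rows>=1.1
```

Forward tilt is limited to about +24°, so the block has turned 69°. That is past its balance point for standing on end, so I set the edge down here, release it, and then topple it.

Emit:
carry_out --rows '[{"tx": -0.03,"ty": 0,"tz": 0.06,"ax": 0,"ay": 0,"az": 0,"jaw": 10},{"tx": -0.06,"ty": 0,"tz": 0.12,"ax": 0,"ay": 0,"az": 0,"jaw": 10},{"tx": -0.09,"ty": 0,"tz": 0.18,"ax": 0,"ay": 0,"az": 0,"jaw": 10},{"tx": -0.11,"ty": 0,"tz": 0.22,"ax": 0,"ay": 0,"az": 0,"jaw": 10},{"tx": -0.12,"ty": 0,"tz": 0.245,"ax": 0,"ay": 0,"az": 0,"jaw": 10},{"tx": -0.12,"ty": 0,"tz": 0.245,"ax": 0,"ay": 0,"az": 0,"jaw": 10},{"tx": -0.12,"ty": 0,"tz": 0.245,"ax": 0,"ay": 0,"az": 0,"jaw": 10},{"tx": -0.12,"ty": 0,"tz": 0.245,"ax": 0,"ay": 0,"az": 0,"jaw": 10}]'

```text
clock: 14.35
tool_pos: [664.8, -370.2, 52.7]
tcp_rot: [2.912, -0.719, 0.563]
force: [0.8, -0.0, -0.2]
gripper_width: 0.379
grasp_force: 61.9
```

```bash
python3 - <<'E'
from h import *
show()
E
```

```text
t14.35 p [ 664.8 -370.2   52.7] yaw -27.7 tilt 21.9 roll 0.1 F [ 0.8 -0.  -0.2] w 32.4 g 61.9 j [ 0.49  0.79 -0.1   1.92  1.03  0.11 -2.63]
```

```bash
python3 - <<'E'
from h import *
plan([(720,-395,50,-18,24),(720,-395,38,-18,24)])
E
```

```text
t [0.22, -0.015, 0.1] a [0.041, 0.024, -0.1]  rows>=1.0
t [-0.019, 0.0, 0.044] a [0.0, -0.0, 0.0]  rows>=0.2
```

Emit:
carry_out --rows '[{"tx": 0.22,"ty": -0.015,"tz": 0.1,"ax": 0.041,"ay": 0.024,"az": -0.1,"jaw": 10},{"tx": 0.22,"ty": -0.015,"tz": 0.1,"ax": 0.041,"ay": 0.024,"az": -0.1,"jaw": 10},{"tx": 0.22,"ty": -0.015,"tz": 0.1,"ax": 0.041,"ay": 0.024,"az": -0.1,"jaw": 10},{"tx": 0.22,"ty": -0.015,"tz": 0.1,"ax": 0.041,"ay": 0.024,"az": -0.1,"jaw": 10},{"tx": 0.22,"ty": -0.015,"tz": 0.1,"ax": 0.041,"ay": 0.024,"az": -0.1,"jaw": 10},{"tx": 0.22,"ty": -0.015,"tz": 0.1,"ax": 0.041,"ay": 0.024,"az": -0.1,"jaw": 10},{"tx": 0.22,"ty": -0.015,"tz": 0.1,"ax": 0.041,"ay": 0.024,"az": -0.1,"jaw": 10},{"tx": 0.22,"ty": -0.015,"tz": 0.1,"ax": 0.041,"ay": 0.024,"az": -0.1,"jaw": 10}]'

```text
clock: 15.35
tool_pos: [719.9, -394.8, 49.4]
tcp_rot: [2.973, -0.47, 0.632]
force: [-0.2, 0.1, -0.3]
gripper_width: 0.384
grasp_force: 61.9
```

```bash
python3 - <<'E'
from h import *
show()
_,p,M=now()
plan([(p[0],p[1],37,-18,26)])
E
```

```text
t15.35 p [ 719.9 -394.8   49.4] yaw -17.9 tilt 24.0 roll -0.1 F [-0.2  0.1 -0.3] w 32.8 g 61.9 j [ 0.67  0.86 -0.35  1.78  1.07  0.22 -2.41]
t [-0.02, -0.0, 0.045] a [0.0, 0.022, 0.001]  rows>=0.2
```

Emit:
carry_out --rows '[{"tx": 0,"ty": 0,"tz": 0.01,"ax": 0,"ay": 0.06,"az": 0,"jaw": 10},{"tx": -0.005,"ty": 0,"tz": 0.02,"ax": 0,"ay": 0.066,"az": 0,"jaw": 10},{"tx": -0.015,"ty": 0,"tz": 0.035,"ax": 0,"ay": 0.066,"az": 0,"jaw": 10},{"tx": -0.02,"ty": 0,"tz": 0.045,"ax": 0,"ay": 0.066,"az": 0,"jaw": 10},{"tx": -0.02,"ty": 0,"tz": 0.045,"ax": 0,"ay": 0.066,"az": 0,"jaw": 10},{"tx": -0.02,"ty": 0,"tz": 0.045,"ax": 0,"ay": 0.066,"az": 0,"jaw": 10},{"tx": -0.02,"ty": 0,"tz": 0.045,"ax": 0,"ay": 0.066,"az": 0,"jaw": 10},{"tx": -0.02,"ty": 0,"tz": 0.045,"ax": 0,"ay": 0.066,"az": 0,"jaw": 10}]'

```text
clock: 16.35
tool_pos: [731.2, -405.3, 50.0]
tcp_rot: [2.954, -0.458, 0.732]
force: [-0.1, -0.2, 0.3]
gripper_width: 0.382
grasp_force: 62.2
```

```bash
python3 - <<'E'
from h import *
show()
E
```

```text
t16.35 p [ 731.2 -405.3   50. ] yaw -17.8 tilt 27.8 roll 0.6 F [-0.1 -0.2  0.3] w 32.6 g 62.2 j [ 0.64  0.86 -0.27  1.79  1.28  0.11 -2.63]
```

```bash
python3 - <<'E'
from h import *
plan([(750,-405,37,-12,25)])
E
```

```text
t [0.039, -0.023, 0.079] a [0.022, -0.031, -0.058]  rows>=0.6
```

Emit:
carry_out --rows '[{"tx": 0.04,"ty": -0.023,"tz": 0.04,"ax": 0.022,"ay": -0.031,"az": -0.058,"jaw": 10},{"tx": 0.04,"ty": -0.023,"tz": 0.055,"ax": 0.022,"ay": -0.031,"az": -0.058,"jaw": 10},{"tx": 0.039,"ty": -0.023,"tz": 0.065,"ax": 0.022,"ay": -0.031,"az": -0.058,"jaw": 10},{"tx": 0.039,"ty": -0.023,"tz": 0.079,"ax": 0.022,"ay": -0.031,"az": -0.058,"jaw": 10},{"tx": 0.039,"ty": -0.023,"tz": 0.079,"ax": 0.022,"ay": -0.031,"az": -0.058,"jaw": 10},{"tx": 0.039,"ty": -0.023,"tz": 0.079,"ax": 0.022,"ay": -0.031,"az": -0.058,"jaw": 10},{"tx": 0.039,"ty": -0.023,"tz": 0.079,"ax": 0.022,"ay": -0.031,"az": -0.058,"jaw": 10},{"tx": 0.039,"ty": -0.023,"tz": 0.079,"ax": 0.022,"ay": -0.031,"az": -0.058,"jaw": 10}]'

```text
clock: 17.35
tool_pos: [750.2, -405.7, 38.3]
tcp_rot: [3.004, -0.314, 0.668]
force: [-4.0, -1.7, 6.6]
gripper_width: 0.375
grasp_force: 63.0
```

```bash
python3 - <<'E'
from h import *
show(); c=cam('wrist'); cv2.imwrite('pics/w3.png',c['frame'])
E
```

```text
t17.35 p [ 750.2 -405.7   38.3] yaw -11.9 tilt 25.1 roll -0.2 F [-4.  -1.7  6.6] w 32.0 g 63.0 j [ 0.8   0.95 -0.57  1.7   1.19  0.34 -2.33]
```

View pics/w3.png

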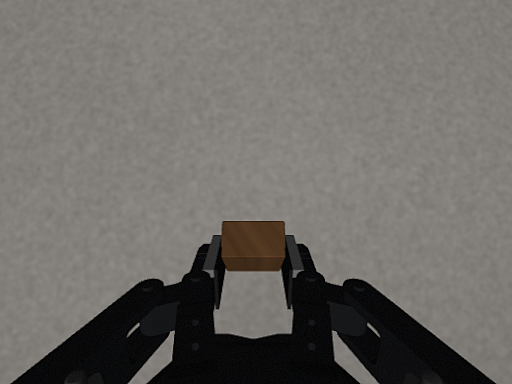

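The block's edge is on the bench (6.6 N). I release, back off along the tool axis and look.

Emit:
carry_out --rows '[{"tx": 0,"ty": 0,"tz": 0,"ax": 0,"ay": 0,"az": 0,"jaw": 60},{"tx": 0,"ty": 0,"tz": 0,"ax": 0,"ay": 0,"az": 0,"jaw": 60},{"tx": 0,"ty": 0,"tz": 0,"ax": 0,"ay": 0,"az": 0,"jaw": 60},{"tx": 0,"ty": 0,"tz": 0,"ax": 0,"ay": 0,"az": 0,"jaw": 60},{"tx": 0,"ty": 0,"tz": -0.05,"ax": 0,"ay": 0,"az": 0,"jaw": 60},{"tx": 0,"ty": 0,"tz": -0.2,"ax": 0,"ay": 0,"az": 0,"jaw": 60},{"tx": 0,"ty": 0,"tz": -0.5,"ax": 0,"ay": 0,"az": 0,"jaw": 60},{"tx": 0,"ty": 0,"tz": -0.5,"ax": 0,"ay": 0,"az": 0,"jaw": 60}]'

```text
clock: 18.4
tool_pos: [698.2, -394.6, 155.3]
tcp_rot: [3.004, -0.314, 0.673]
force: [1.3, -0.2, -0.3]
gripper_width: 0.7
grasp_force: 0.0
```

```bash
python3 - <<'E'
from h import *
show(); c=cam('wrist'); cv2.imwrite('pics/w4.png',c['frame'][:300,100:400]); b,r,H=masks(c['frame']); print(rects(c,b,40,300,30000),rects(c,b,20,300,30000))
s=cam('scene'); u=proj(s,[[765,-408,20]])[0].astype(int); print(u)
f=s['frame'][u[1]-30:u[1]+30,u[0]-30:u[0]+30]
cv2.imwrite('pics/w4.png',np.hstack([cv2.resize(c['frame'],(400,300)),cv2.resize(f,(300,300),interpolation=cv2.INTER_CUBIC)]))
E
```

```text
t18.40 p [ 698.2 -394.6  155.3] yaw -11.9 tilt 25.3 roll -0.1 F [ 1.3 -0.2 -0.3] w 59.8 g 0.0 j [ 0.94  0.79 -0.74  1.78  1.03  0.45 -2.18]
[[617.9, -275.4, 36.5, 27.5, -19.1], [750.2, -405.2, 32.0, 19.5, 78.0]] [[610.1, -266.0, 39.2, 29.6, -19.1], [752.5, -405.7, 34.5, 21.0, 78.0]]
[262 341]
```

View pics/w4.png

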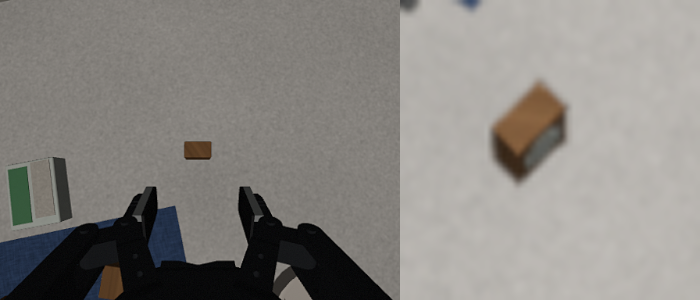

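It stands upright at (750,-405), and the scene crop shows a white disc on its far face, so block 1 is sound. I topple it towards the robot with closed fingers.

```bash
python3 - <<'E'
from h import *
plan([(789,-413,140,-12,0),(789,-413,49,-12,0),(746.9,-404,49,-12,0),(721,-399,140,-12,0)])
E
```

```text
t [0.314, -0.006, 0.204] a [0.001, -0.279, 0.0]  rows>=2.3
t [-0.0, 0.0, 0.364] a [0.0, -0.0, 0.0]  rows>=1.5
t [-0.172, 0.0, 0.0] a [0.0, -0.0, 0.0]  rows>=0.7
t [-0.106, 0.002, -0.364] a [0.0, -0.0, 0.0]  rows>=1.5
```

Emit:
carry_out --rows '[{"tx": 0.314,"ty": -0.006,"tz": 0.204,"ax": 0,"ay": -0.279,"az": 0,"jaw": 0},{"tx": 0.314,"ty": -0.006,"tz": 0.204,"ax": 0,"ay": -0.279,"az": 0,"jaw": 0},{"tx": 0.314,"ty": -0.006,"tz": 0.204,"ax": 0,"ay": -0.279,"az": 0,"jaw": 0},{"tx": 0.314,"ty": -0.006,"tz": 0.204,"ax": 0,"ay": -0.279,"az": 0,"jaw": 0},{"tx": 0.314,"ty": -0.006,"tz": 0.204,"ax": 0,"ay": -0.279,"az": 0,"jaw": 0},{"tx": 0.314,"ty": -0.006,"tz": 0.204,"ax": 0,"ay": -0.279,"az": 0,"jaw": 0},{"tx": 0.314,"ty": -0.006,"tz": 0.204,"ax": 0,"ay": -0.279,"az": 0,"jaw": 0},{"tx": 0.314,"ty": -0.006,"tz": 0.204,"ax": 0,"ay": -0.279,"az": 0,"jaw": 0}]'

```text
clock: 19.5
tool_pos: [788.7, -412.5, 137.8]
tcp_rot: [3.124, -0.328, -0.002]
force: [0.0, 1.4, 0.2]
gripper_width: 0.001
grasp_force: 0.0
```

Emit:
carry_out --rows '[{"tx": 0,"ty": 0,"tz": 0.2,"ax": 0,"ay": 0,"az": 0,"jaw": 0},{"tx": 0,"ty": 0,"tz": 0.364,"ax": 0,"ay": 0,"az": 0,"jaw": 0},{"tx": 0,"ty": 0,"tz": 0.364,"ax": 0,"ay": 0,"az": 0,"jaw": 0},{"tx": -0.04,"ty": 0,"tz": 0.364,"ax": 0,"ay": 0,"az": 0,"jaw": 0},{"tx": -0.07,"ty": 0,"tz": 0.364,"ax": 0,"ay": 0,"az": 0,"jaw": 0},{"tx": -0.1,"ty": 0,"tz": 0.364,"ax": 0,"ay": 0,"az": 0,"jaw": 0},{"tx": -0.13,"ty": 0,"tz": 0.364,"ax": 0,"ay": 0,"az": 0,"jaw": 0},{"tx": -0.172,"ty": 0,"tz": 0.364,"ax": 0,"ay": 0,"az": 0,"jaw": 0}]'

```text
clock: 20.5
tool_pos: [746.5, -402.8, 46.6]
tcp_rot: [3.124, -0.327, -0.003]
force: [0.9, 0.4, -0.2]
gripper_width: 0.002
grasp_force: 0.0
```

Emit:
carry_out --rows '[{"tx": 0,"ty": 0,"tz": -0.2,"ax": 0,"ay": 0,"az": 0,"jaw": 60},{"tx": -0.106,"ty": 0,"tz": -0.364,"ax": 0,"ay": 0,"az": 0,"jaw": 60},{"tx": -0.15,"ty": 0,"tz": -0.4,"ax": 0,"ay": 0,"az": 0,"jaw": 60},{"tx": -0.15,"ty": 0,"tz": -0.4,"ax": 0,"ay": 0,"az": 0,"jaw": 60},{"tx": -0.15,"ty": 0,"tz": -0.4,"ax": 0,"ay": 0,"az": 0,"jaw": 60},{"tx": -0.15,"ty": 0,"tz": -0.4,"ax": 0,"ay": 0,"az": 0,"jaw": 60},{"tx": -0.15,"ty": 0,"tz": -0.4,"ax": 0,"ay": 0,"az": 0,"jaw": 60},{"tx": -0.15,"ty": 0,"tz": -0.4,"ax": 0,"ay": 0,"az": 0,"jaw": 60}]'

```text
clock: 21.5
tool_pos: [710.6, -395.0, 145.8]
tcp_rot: [-3.124, 0.327, 0.004]
force: [-0.2, 0.2, -0.4]
gripper_width: 0.702
grasp_force: 0.0
```

```bash
cat >> h.py <<'E'
def disc(c,z=20):
    """white/red disc blobs lying inside brown outlines: world xy, colour"""
    f=c['frame']; b,r,H=masks(f); out=[]
    cs=cv2.findContours(b,cv2.RETR_CCOMP,cv2.CHAIN_APPROX_NONE); hier=cs[1]
    for i,k in enumerate(cs[0]):
        if hier[0][i][3]>=0 and cv2.contourArea(k)>15:
            m=k.reshape(-1,2).mean(0); px=f[int(m[1]),int(m[0])]; out.append((ray(c,[m],z)[0,:2].round(1).tolist(),px.tolist(),m.round().tolist()))
    return out
E
python3 - <<'E'
from h import *
show(); c=cam('wrist'); b,r,H=masks(c['frame']); print(rects(c,b,20,200,30000),disc(c))
t=cam('top'); b,r,H=masks(t['frame']); print(rects(t,b,20,40,400),disc(t))
E
```

```text
t21.50 p [ 710.6 -395.   145.8] yaw -11.9 tilt -0.1 roll 0.0 F [-0.2  0.2 -0.4] w 59.9 g 0.0 j [ 0.85  0.94 -0.83  1.41  0.72  1.11 -1.87]
[[593.5, -125.1, 38.8, 33.9, -6.9], [720.3, -398.9, 38.5, 32.8, -12.0]] [([720.5, -399.0], [153, 159, 152], [255.0, 180.0])]
[[477.2, -149.3, 40.1, 33.0, -10.6], [590.5, -123.2, 40.3, 32.7, -7.9], [607.1, -266.7, 41.4, 33.5, -21.4], [717.3, -396.9, 43.7, 34.0, -10.8], [870.4, -796.4, 58.8, 14.7, -77.0]] []
```

The topple worked: the block lies at (720,-399) with its white disc up. I re-grip it vertically across its 40 mm side and carry it to the tray.

```bash
python3 - <<'E'
from h import *
plan([(720.4,-399,100,33,0),(720.4,-399,80,78,0),(720.4,-399,22,78,0)])
E
```

```text
t [0.042, 0.007, 0.184] a [-0.001, 0.001, -0.499]  rows>=4.2
t [0.0, 0.0, 0.08] a [0.0, 0.001, -0.5]  rows>=4.2
t [-0.0, 0.0, 0.232] a [0.0, -0.0, -0.0]  rows>=0.9
```

Emit:
carry_out --rows '[{"tx": 0.042,"ty": 0.007,"tz": 0.184,"ax": 0,"ay": 0,"az": -0.1,"jaw": 75},{"tx": 0.042,"ty": 0.007,"tz": 0.184,"ax": 0,"ay": 0,"az": -0.2,"jaw": 75},{"tx": 0.042,"ty": 0.007,"tz": 0.184,"ax": 0,"ay": 0,"az": -0.3,"jaw": 75},{"tx": 0.042,"ty": 0.007,"tz": 0.184,"ax": 0,"ay": 0,"az": -0.4,"jaw": 75},{"tx": 0.042,"ty": 0.007,"tz": 0.184,"ax": 0,"ay": 0,"az": -0.5,"jaw": 75},{"tx": 0.042,"ty": 0.007,"tz": 0.184,"ax": 0,"ay": 0,"az": -0.6,"jaw": 75},{"tx": 0.042,"ty": 0.007,"tz": 0.184,"ax": 0,"ay": 0,"az": -0.7,"jaw": 75},{"tx": 0.042,"ty": 0.007,"tz": 0.184,"ax": 0,"ay": 0,"az": -0.8,"jaw": 75}]'

```text
clock: 22.6
tool_pos: [720.3, -399.2, 100.4]
tcp_rot: [-2.715, -1.578, 0.003]
force: [0.6, -0.6, 0.0]
gripper_width: 0.879
grasp_force: 0.0
```

Emit:
carry_out --rows '[{"tx": 0,"ty": 0,"tz": 0,"ax": 0,"ay": 0,"az": -0.1,"jaw": 75},{"tx": 0,"ty": 0,"tz": 0,"ax": 0,"ay": 0,"az": -0.2,"jaw": 75},{"tx": 0,"ty": 0,"tz": 0.05,"ax": 0,"ay": 0,"az": -0.2,"jaw": 75},{"tx": 0,"ty": 0,"tz": 0.15,"ax": 0,"ay": 0,"az": -0.2,"jaw": 75},{"tx": 0,"ty": 0,"tz": 0.2,"ax": 0,"ay": 0,"az": -0.2,"jaw": 75},{"tx": 0,"ty": 0,"tz": 0.25,"ax": 0,"ay": 0,"az": -0.2,"jaw": 75},{"tx": 0,"ty": 0,"tz": 0.3,"ax": 0,"ay": 0,"az": -0.2,"jaw": 75},{"tx": 0,"ty": 0,"tz": 0.31,"ax": 0,"ay": 0,"az": -0.2,"jaw": 75}]'

```text
clock: 23.6
tool_pos: [719.8, -398.9, 21.6]
tcp_rot: [-2.439, -1.976, 0.003]
force: [-0.6, -0.7, 0.3]
gripper_width: 0.881
grasp_force: 0.0
```

```bash
python3 - <<'E'
from h import *
show()
E
```

```text
t23.60 p [ 719.8 -398.9   21.6] yaw 78.0 tilt -0.0 roll 0.2 F [-0.6 -0.7  0.3] w 75.2 g 0.0 j [ 0.92  1.18 -1.05  1.42  1.06  1.16 -0.49]
```

Emit:
carry_out --rows '[{"tx": 0,"ty": 0,"tz": 0,"ax": 0,"ay": 0,"az": 0,"jaw": 15},{"tx": 0,"ty": 0,"tz": 0,"ax": 0,"ay": 0,"az": 0,"jaw": 15},{"tx": 0,"ty": 0,"tz": 0,"ax": 0,"ay": 0,"az": 0,"jaw": 15},{"tx": 0,"ty": 0,"tz": 0,"ax": 0,"ay": 0,"az": 0,"jaw": 15},{"tx": 0,"ty": 0,"tz": 0,"ax": 0,"ay": 0,"az": 0,"jaw": 15},{"tx": 0,"ty": 0,"tz": -0.1,"ax": 0,"ay": 0,"az": 0,"jaw": 15},{"tx": 0,"ty": 0,"tz": -0.3,"ax": 0,"ay": 0,"az": 0,"jaw": 15},{"tx": 0,"ty": 0,"tz": -0.5,"ax": 0,"ay": 0,"az": 0,"jaw": 15}]'

```text
clock: 24.6
tool_pos: [720.3, -398.8, 150.4]
tcp_rot: [-2.439, -1.977, 0.001]
force: [1.1, -0.6, -0.8]
gripper_width: 0.451
grasp_force: 61.2
```

```bash
python3 - <<'E'
from h import *
show()
plan([(650,-175,160,85,0),(590,40,160,95,0),(535,170,170,100,0)])
E
```

```text
t24.60 p [ 720.3 -398.8  150.4] yaw 78.1 tilt 0.0 roll 0.1 F [ 1.1 -0.6 -0.8] w 38.5 g 61.2 j [ 0.94  1.06 -1.12  1.37  0.95  1.29 -0.42]
t [0.818, -0.46, -0.037] a [-0.001, -0.0, -0.077]  rows>=3.8
t [0.836, -0.314, 0.0] a [-0.0, -0.0, -0.111]  rows>=3.6
t [0.537, -0.175, -0.039] a [-0.0, -0.0, -0.056]  rows>=2.3
```

Emit:
carry_out --rows '[{"tx": 0.818,"ty": -0.46,"tz": -0.037,"ax": 0,"ay": 0,"az": -0.077,"jaw": 15},{"tx": 0.818,"ty": -0.46,"tz": -0.037,"ax": 0,"ay": 0,"az": -0.077,"jaw": 15},{"tx": 0.818,"ty": -0.46,"tz": -0.037,"ax": 0,"ay": 0,"az": -0.077,"jaw": 15},{"tx": 0.818,"ty": -0.46,"tz": -0.037,"ax": 0,"ay": 0,"az": -0.077,"jaw": 15},{"tx": 0.818,"ty": -0.46,"tz": -0.037,"ax": 0,"ay": 0,"az": -0.077,"jaw": 15},{"tx": 0.818,"ty": -0.46,"tz": -0.037,"ax": 0,"ay": 0,"az": -0.077,"jaw": 15},{"tx": 0.818,"ty": -0.46,"tz": -0.037,"ax": 0,"ay": 0,"az": -0.077,"jaw": 15},{"tx": 0.818,"ty": -0.46,"tz": -0.037,"ax": 0,"ay": 0,"az": -0.077,"jaw": 15}]'

```text
clock: 25.6
tool_pos: [650.3, -176.4, 157.1]
tcp_rot: [-2.317, -2.119, 0.002]
force: [-0.7, 0.2, 0.8]
gripper_width: 0.453
grasp_force: 61.2
```

Emit:
carry_out --rows '[{"tx": 0.836,"ty": -0.314,"tz": 0,"ax": 0,"ay": 0,"az": -0.111,"jaw": 15},{"tx": 0.836,"ty": -0.314,"tz": 0,"ax": 0,"ay": 0,"az": -0.111,"jaw": 15},{"tx": 0.836,"ty": -0.314,"tz": 0,"ax": 0,"ay": 0,"az": -0.111,"jaw": 15},{"tx": 0.836,"ty": -0.314,"tz": 0,"ax": 0,"ay": 0,"az": -0.111,"jaw": 15},{"tx": 0.836,"ty": -0.314,"tz": 0,"ax": 0,"ay": 0,"az": -0.111,"jaw": 15},{"tx": 0.836,"ty": -0.314,"tz": 0,"ax": 0,"ay": 0,"az": -0.111,"jaw": 15},{"tx": 0.836,"ty": -0.314,"tz": 0,"ax": 0,"ay": 0,"az": -0.111,"jaw": 15},{"tx": 0.836,"ty": -0.314,"tz": 0,"ax": 0,"ay": 0,"az": -0.111,"jaw": 15}]'

```text
clock: 26.6
tool_pos: [590.5, 38.7, 157.2]
tcp_rot: [-2.124, -2.312, 0.002]
force: [0.2, -0.4, -0.9]
gripper_width: 0.45
grasp_force: 61.2
```

Emit:
carry_out --rows '[{"tx": 0.537,"ty": -0.175,"tz": -0.039,"ax": 0,"ay": 0,"az": -0.056,"jaw": 15},{"tx": 0.537,"ty": -0.175,"tz": -0.039,"ax": 0,"ay": 0,"az": -0.056,"jaw": 15},{"tx": 0.537,"ty": -0.175,"tz": -0.039,"ax": 0,"ay": 0,"az": -0.056,"jaw": 15},{"tx": 0.537,"ty": -0.175,"tz": -0.039,"ax": 0,"ay": 0,"az": -0.056,"jaw": 15},{"tx": 0.537,"ty": -0.175,"tz": -0.039,"ax": 0,"ay": 0,"az": -0.056,"jaw": 15},{"tx": 0.537,"ty": -0.175,"tz": -0.039,"ax": 0,"ay": 0,"az": -0.056,"jaw": 15},{"tx": 0.537,"ty": -0.175,"tz": -0.039,"ax": 0,"ay": 0,"az": -0.056,"jaw": 15},{"tx": 0.537,"ty": -0.175,"tz": -0.039,"ax": 0,"ay": 0,"az": -0.056,"jaw": 15}]'

```text
clock: 27.6
tool_pos: [535.3, 169.3, 167.2]
tcp_rot: [-2.019, -2.405, 0.002]
force: [-0.1, 0.0, 0.1]
gripper_width: 0.448
grasp_force: 61.2
```

```bash
python3 - <<'E'
from h import *
show(); c=cam('wrist'); f=c['frame']; H=cv2.cvtColor(f,cv2.COLOR_BGR2HSV)
blue=((H[...,0]>105)&(H[...,0]<125)&(H[...,1]>150)&(H[...,2]>60)).astype(np.uint8)
print(rects(c,blue,45,50,20000)); cv2.imwrite('pics/w5.png',f)
E
```

```text
t27.60 p [535.3 169.3 167.2] yaw 100.0 tilt 0.0 roll 0.1 F [-0.1  0.   0.1] w 38.3 g 61.2 j [ 0.34  0.83 -1.22  2.01  0.94  1.03 -1.17]
[[275.7, -115.6, 65.9, 14.6, 61.0], [478.9, 242.5, 48.9, 9.4, -79.9]]
```

View pics/w5.png

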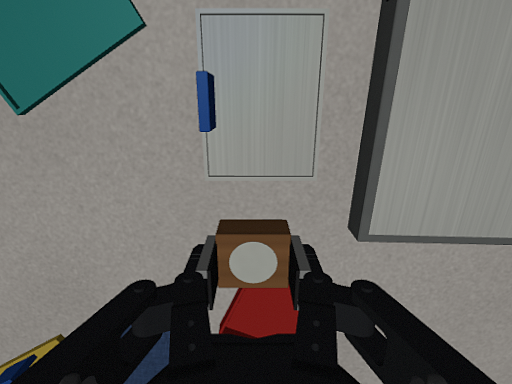

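The wrist view shows the tray at (262,95) with its tab at (206,100), and the held block with its white disc up at (253,262). I compute the slot and place it.

```bash
cat >> h.py <<'E'
def slot(tab,yaw,x,y):
    r=np.radians(yaw); return np.array(tab)+[np.cos(r)*(51+x)-np.sin(r)*y, np.sin(r)*(51+x)+np.cos(r)*y]
E
python3 - <<'E'
from h import *
c=cam('wrist'); q=ray(c,[(201,12),(324,14),(314,178),(208,177)],10)[:,:2]; print(q.round(), q.mean(0)); print('plate front',ray(c,[(360,240),(388,20)],0).round(),)
t=slot((478.9,242.5),10.2,5,48); print(t)
plan([(*t,80,100.2,0),(*t,27,100.2,0),(*t,27,100.2,0),(*t,150,100.2,0)])
E
```

```text
[[462. 317.]
 [570. 335.]
 [598. 185.]
 [487. 167.]] [529.20569268 250.92607502]
plate front [[674. 117.   0.]
 [632. 344.   0.]]
[525.51488651 299.65813464]
t [0.519, 0.053, 0.349] a [-0.001, -0.0, -0.002]  rows>=2.5
t [-0.0, -0.0, 0.212] a [-0.0, -0.0, -0.0]  rows>=0.8
t [-0.0, -0.0, 0.0] a [-0.0, -0.0, -0.0]  rows>=0.0
t [0.0, -0.0, -0.492] a [-0.0, -0.0, -0.0]  rows>=2.0
```

Emit:
carry_out --rows '[{"tx": 0.519,"ty": 0.053,"tz": 0.2,"ax": 0,"ay": 0,"az": 0,"jaw": 15},{"tx": 0.519,"ty": 0.053,"tz": 0.2,"ax": 0,"ay": 0,"az": 0,"jaw": 15},{"tx": 0.519,"ty": 0.053,"tz": 0.2,"ax": 0,"ay": 0,"az": 0,"jaw": 15},{"tx": 0.519,"ty": 0.053,"tz": 0.349,"ax": 0,"ay": 0,"az": 0,"jaw": 15},{"tx": 0.519,"ty": 0.053,"tz": 0.45,"ax": 0,"ay": 0,"az": 0,"jaw": 15},{"tx": 0.519,"ty": 0.053,"tz": 0.52,"ax": 0,"ay": 0,"az": 0,"jaw": 15},{"tx": 0.519,"ty": 0.053,"tz": 0.561,"ax": 0,"ay": 0,"az": 0,"jaw": 15},{"tx": 0.519,"ty": 0.053,"tz": 0.561,"ax": 0,"ay": 0,"az": 0,"jaw": 15}]'

```text
clock: 28.7
tool_pos: [525.6, 300.0, 28.0]
tcp_rot: [-2.018, -2.406, 0.0]
force: [-0.8, 0.5, 0.4]
gripper_width: 0.451
grasp_force: 61.3
```

Emit:
carry_out --rows '[{"tx": 0,"ty": 0,"tz": 0,"ax": 0,"ay": 0,"az": 0,"jaw": 15},{"tx": 0,"ty": 0,"tz": 0,"ax": 0,"ay": 0,"az": 0,"jaw": 52},{"tx": 0,"ty": 0,"tz": 0,"ax": 0,"ay": 0,"az": 0,"jaw": 52},{"tx": 0,"ty": 0,"tz": 0,"ax": 0,"ay": 0,"az": 0,"jaw": 52},{"tx": 0,"ty": 0,"tz": -0.05,"ax": 0,"ay": 0,"az": 0,"jaw": 52},{"tx": 0,"ty": 0,"tz": -0.2,"ax": 0,"ay": 0,"az": 0,"jaw": 52},{"tx": 0,"ty": 0,"tz": -0.4,"ax": 0,"ay": 0,"az": 0,"jaw": 52},{"tx": -0.2,"ty": 0,"tz": -0.55,"ax": 0,"ay": 0,"az": 0,"jaw": 65}]'

```text
clock: 29.7
tool_pos: [533.5, 254.6, 168.2]
tcp_rot: [-2.01, -2.41, -0.005]
force: [1.5, 0.5, -0.2]
gripper_width: 0.762
grasp_force: 0.0
```

```bash
python3 - <<'E'
from h import *
show(); c=cam('wrist'); b,r,H=masks(c['frame']); print(rects(c,b,24,200,30000),disc(c,24))
plan([(560,90,200,60,0),(560,-40,200,30,0),(565,-90,120,5,-20),(600,-123,80,-8,-45)])
t=cam('top'); b,r,H=masks(t['frame']); print(rects(t,b,20,40,400))
E
```

```text
t29.70 p [533.5 254.6 168.2] yaw 100.4 tilt 0.3 roll -0.0 F [ 1.5  0.5 -0.2] w 65.1 g 0.0 j [ 0.18  0.84 -1.19  1.94  0.93  1.04 -1.26]
[[525.4, 300.6, 38.4, 32.8, 10.3]] [([525.4, 300.4], [140, 147, 144], [253.0, 140.0])]
t [-0.629, -0.014, -0.117] a [0.002, 0.001, 0.443]  rows>=3.7
t [-0.451, 0.26, -0.0] a [-0.0, 0.0, 0.333]  rows>=2.8
t [-0.082, 0.183, 0.32] a [0.049, -0.219, 0.275]  rows>=3.0
t [0.175, 0.144, 0.106] a [0.078, -0.276, 0.123]  rows>=2.6
[[870.4, -796.3, 58.3, 17.2, -80.2]]
```

Block 1 is in its slot at (525,300), disc up. Next is the block at (591,-123), same method, standing it up at about (800,-50).

```bash
python3 - <<'E'
from h import *
plan([(570,90,200,60,0),(600,-60,180,20,0),(601,-124.5,100,-8,-30),(601,-124.5,80,-8,-48)])
E
```

```text
t [-0.641, 0.026, -0.126] a [0.002, 0.001, 0.442]  rows>=3.7
t [-0.459, 0.404, 0.08] a [-0.001, -0.0, 0.444]  rows>=3.7
t [-0.085, 0.244, 0.32] a [0.082, -0.327, 0.304]  rows>=3.8
t [0.04, 0.0, 0.069] a [-0.0, -0.2, -0.0]  rows>=1.7
```

Emit:
carry_out --rows '[{"tx": -0.641,"ty": 0.026,"tz": -0.126,"ax": 0,"ay": 0,"az": 0.442,"jaw": 70},{"tx": -0.641,"ty": 0.026,"tz": -0.126,"ax": 0,"ay": 0,"az": 0.442,"jaw": 70},{"tx": -0.641,"ty": 0.026,"tz": -0.126,"ax": 0,"ay": 0,"az": 0.442,"jaw": 70},{"tx": -0.641,"ty": 0.026,"tz": -0.126,"ax": 0,"ay": 0,"az": 0.442,"jaw": 70},{"tx": -0.641,"ty": 0.026,"tz": -0.126,"ax": 0,"ay": 0,"az": 0.442,"jaw": 70},{"tx": -0.641,"ty": 0.026,"tz": -0.126,"ax": 0,"ay": 0,"az": 0.442,"jaw": 70},{"tx": -0.641,"ty": 0.026,"tz": -0.126,"ax": 0,"ay": 0,"az": 0.442,"jaw": 70},{"tx": -0.641,"ty": 0.026,"tz": -0.126,"ax": 0,"ay": 0,"az": 0.442,"jaw": 70}]'

```text
clock: 30.8
tool_pos: [568.5, 94.4, 195.9]
tcp_rot: [-2.715, -1.578, 0.003]
force: [0.0, -0.0, 0.2]
gripper_width: 0.821
grasp_force: 0.0
```

Emit:
carry_out --rows '[{"tx": -0.459,"ty": 0.404,"tz": 0.08,"ax": 0,"ay": 0,"az": 0.444,"jaw": 70},{"tx": -0.459,"ty": 0.404,"tz": 0.08,"ax": 0,"ay": 0,"az": 0.444,"jaw": 70},{"tx": -0.459,"ty": 0.404,"tz": 0.08,"ax": 0,"ay": 0,"az": 0.444,"jaw": 70},{"tx": -0.459,"ty": 0.404,"tz": 0.08,"ax": 0,"ay": 0,"az": 0.444,"jaw": 70},{"tx": -0.459,"ty": 0.404,"tz": 0.08,"ax": 0,"ay": 0,"az": 0.444,"jaw": 70},{"tx": -0.459,"ty": 0.404,"tz": 0.08,"ax": 0,"ay": 0,"az": 0.444,"jaw": 70},{"tx": -0.459,"ty": 0.404,"tz": 0.08,"ax": 0,"ay": 0,"az": 0.444,"jaw": 70},{"tx": -0.459,"ty": 0.404,"tz": 0.08,"ax": 0,"ay": 0,"az": 0.444,"jaw": 70}]'

```text
clock: 31.8
tool_pos: [599.3, -55.5, 175.9]
tcp_rot: [-3.091, -0.555, 0.003]
force: [-0.8, -0.2, -0.1]
gripper_width: 0.82
grasp_force: 0.0
```

Emit:
carry_out --rows '[{"tx": -0.085,"ty": 0.244,"tz": 0.32,"ax": 0.082,"ay": -0.327,"az": 0.304,"jaw": 70},{"tx": -0.085,"ty": 0.244,"tz": 0.32,"ax": 0.082,"ay": -0.327,"az": 0.304,"jaw": 70},{"tx": -0.085,"ty": 0.244,"tz": 0.32,"ax": 0.082,"ay": -0.327,"az": 0.304,"jaw": 70},{"tx": -0.085,"ty": 0.244,"tz": 0.32,"ax": 0.082,"ay": -0.327,"az": 0.304,"jaw": 70},{"tx": -0.085,"ty": 0.244,"tz": 0.32,"ax": 0.082,"ay": -0.327,"az": 0.304,"jaw": 70},{"tx": -0.085,"ty": 0.244,"tz": 0.32,"ax": 0.082,"ay": -0.327,"az": 0.304,"jaw": 70},{"tx": -0.085,"ty": 0.244,"tz": 0.32,"ax": 0.082,"ay": -0.327,"az": 0.304,"jaw": 70},{"tx": -0.085,"ty": 0.244,"tz": 0.32,"ax": 0.082,"ay": -0.327,"az": 0.304,"jaw": 70}]'

```text
clock: 32.8
tool_pos: [600.1, -120.5, 96.6]
tcp_rot: [-2.994, 0.201, 0.804]
force: [-0.1, -0.5, 0.1]
gripper_width: 0.82
grasp_force: 0.0
```

```bash
python3 - <<'E'
from h import *
show(); t=cam('top'); b,r,H=masks(t['frame']); print(rects(t,b,20,40,400))
c=cam('wrist'); b,r,H=masks(c['frame']); print(rects(c,b,20,200,30000))
plan([(601,-124.5,80,-8,-48),(601,-124.5,25,-8,-48)])
E
```

```text
t32.80 p [ 600.1 -120.5   96.6] yaw -7.7 tilt -30.1 roll 0.0 F [-0.1 -0.5  0.1] w 70.0 g 0.0 j [ 0.5   0.96 -0.71  1.58  0.45  1.34 -2.06]
[[477.4, -149.3, 39.3, 33.4, -12.5], [525.8, 299.0, 39.4, 33.2, 9.8], [590.3, -123.2, 40.7, 32.6, -8.5], [606.6, -266.3, 42.1, 33.7, -19.4], [839.5, -797.5, 50.5, 17.6, -79.3], [869.0, -795.9, 60.0, 18.5, -78.5]]
[[-435.8, 508.7, 479.1, 183.1, -34.2], [494.0, -150.3, 65.3, 37.8, -9.7], [600.0, -124.6, 52.9, 33.0, -8.3], [615.4, -259.1, 49.9, 45.0, 70.3]]
t [0.037, 0.015, 0.054] a [0.002, -0.199, 0.003]  rows>=1.7
t [0.164, 0.0, 0.147] a [-0.0, 0.0, -0.0]  rows>=0.9
```

```bash
python3 - <<'E'
from h import *
plan([(603,-126,70,-8,-48),(603,-126,25,-8,-48),(603,-126,125,-8,-48),(700,-90,125,-6,-15),(800,-50,90,-5,10)])
E
```

```text
t [0.065, 0.02, 0.084] a [0.002, -0.199, 0.003]  rows>=1.7
t [0.134, 0.0, 0.121] a [-0.0, 0.0, -0.0]  rows>=0.7
t [-0.297, 0.0, -0.268] a [-0.0, 0.0, -0.0]  rows>=1.6
t [0.243, -0.197, -0.27] a [-0.012, 0.367, -0.02]  rows>=3.1
t [0.405, -0.2, 0.036] a [-0.001, 0.278, -0.011]  rows>=2.3
```

Emit:
carry_out --rows '[{"tx": 0.065,"ty": 0.02,"tz": 0.084,"ax": 0,"ay": -0.199,"az": 0.003,"jaw": 70},{"tx": 0.065,"ty": 0.02,"tz": 0.084,"ax": 0,"ay": -0.199,"az": 0.003,"jaw": 70},{"tx": 0.065,"ty": 0.02,"tz": 0.084,"ax": 0,"ay": -0.199,"az": 0.003,"jaw": 70},{"tx": 0.065,"ty": 0.02,"tz": 0.084,"ax": 0,"ay": -0.199,"az": 0.003,"jaw": 70},{"tx": 0.065,"ty": 0.02,"tz": 0.084,"ax": 0,"ay": -0.199,"az": 0.003,"jaw": 70},{"tx": 0.065,"ty": 0.02,"tz": 0.084,"ax": 0,"ay": -0.199,"az": 0.003,"jaw": 70},{"tx": 0.065,"ty": 0.02,"tz": 0.084,"ax": 0,"ay": -0.199,"az": 0.003,"jaw": 70},{"tx": 0.065,"ty": 0.02,"tz": 0.084,"ax": 0,"ay": -0.199,"az": 0.003,"jaw": 70}]'

```text
clock: 33.9
tool_pos: [603.1, -125.9, 69.8]
tcp_rot: [-2.814, 0.197, 1.255]
force: [0.8, 0.7, 0.3]
gripper_width: 0.818
grasp_force: 0.0
```

Emit:
carry_out --rows '[{"tx": 0.07,"ty": 0,"tz": 0.063,"ax": 0,"ay": 0,"az": 0,"jaw": 70},{"tx": 0.11,"ty": 0,"tz": 0.1,"ax": 0,"ay": 0,"az": 0,"jaw": 70},{"tx": 0.134,"ty": 0,"tz": 0.121,"ax": 0,"ay": 0,"az": 0,"jaw": 70},{"tx": 0.134,"ty": 0,"tz": 0.121,"ax": 0,"ay": 0,"az": 0,"jaw": 10},{"tx": 0.134,"ty": 0,"tz": 0.121,"ax": 0,"ay": 0,"az": 0,"jaw": 10},{"tx": 0.134,"ty": 0,"tz": 0.121,"ax": 0,"ay": 0,"az": 0,"jaw": 10},{"tx": 0.134,"ty": 0,"tz": 0.121,"ax": 0,"ay": 0,"az": 0,"jaw": 10},{"tx": 0.134,"ty": 0,"tz": 0.121,"ax": 0,"ay": 0,"az": 0,"jaw": 10}]'

```text
clock: 34.9
tool_pos: [603.2, -125.9, 24.9]
tcp_rot: [-2.814, 0.197, 1.254]
force: [1.7, -0.1, 3.1]
gripper_width: 0.378
grasp_force: 59.8
```

Emit:
carry_out --rows '[{"tx": 0,"ty": 0,"tz": 0,"ax": 0,"ay": 0,"az": 0,"jaw": 10},{"tx": -0.1,"ty": 0,"tz": -0.09,"ax": 0,"ay": 0,"az": 0,"jaw": 10},{"tx": -0.297,"ty": 0,"tz": -0.268,"ax": 0,"ay": 0,"az": 0,"jaw": 10},{"tx": -0.297,"ty": 0,"tz": -0.268,"ax": 0,"ay": 0,"az": 0,"jaw": 10},{"tx": -0.297,"ty": 0,"tz": -0.268,"ax": 0,"ay": 0.1,"az": 0,"jaw": 10},{"tx": -0.297,"ty": 0,"tz": -0.268,"ax": 0,"ay": 0.2,"az": 0,"jaw": 10},{"tx": -0.297,"ty": 0,"tz": -0.268,"ax": 0,"ay": 0.3,"az": 0,"jaw": 10},{"tx": -0.297,"ty": 0,"tz": -0.268,"ax": 0,"ay": 0.3,"az": 0,"jaw": 10}]'

```text
clock: 35.9
tool_pos: [601.8, -126.0, 125.5]
tcp_rot: [-3.06, 0.212, 0.569]
force: [-0.2, -0.4, -0.0]
gripper_width: 0.377
grasp_force: 59.6
```

```bash
python3 - <<'E'
from h import *
show()
plan([(720,-80,120,-6,0),(810,-50,80,-5,27)])
E
```

```text
t35.90 p [ 601.8 -126.   125.5] yaw -8.0 tilt -21.1 roll -0.2 F [-0.2 -0.4 -0. ] w 32.2 g 59.6 j [ 0.54  0.86 -0.73  1.67  0.49  1.21 -2.08]
t [0.421, -0.247, -0.14] a [-0.002, 0.234, -0.021]  rows>=2.0
t [0.345, -0.158, 0.16] a [0.003, 0.3, -0.011]  rows>=2.5
```

```bash
python3 - <<'E'
from h import *
plan([(720,-80,120,2,0),(815,-50,70,8,27)])
E
```

```text
t [0.421, -0.247, -0.14] a [-0.018, 0.234, -0.109]  rows>=2.2
t [0.384, -0.107, 0.201] a [0.016, 0.299, -0.066]  rows>=2.6
```

Emit:
carry_out --rows '[{"tx": 0.421,"ty": -0.247,"tz": -0.14,"ax": -0.018,"ay": 0.234,"az": -0.109,"jaw": 10},{"tx": 0.421,"ty": -0.247,"tz": -0.14,"ax": -0.018,"ay": 0.234,"az": -0.109,"jaw": 10},{"tx": 0.421,"ty": -0.247,"tz": -0.14,"ax": -0.018,"ay": 0.234,"az": -0.109,"jaw": 10},{"tx": 0.421,"ty": -0.247,"tz": -0.14,"ax": -0.018,"ay": 0.234,"az": -0.109,"jaw": 10},{"tx": 0.421,"ty": -0.247,"tz": -0.14,"ax": -0.018,"ay": 0.234,"az": -0.109,"jaw": 10},{"tx": 0.421,"ty": -0.247,"tz": -0.14,"ax": -0.018,"ay": 0.234,"az": -0.109,"jaw": 10},{"tx": 0.421,"ty": -0.247,"tz": -0.14,"ax": -0.018,"ay": 0.234,"az": -0.109,"jaw": 10},{"tx": 0.421,"ty": -0.247,"tz": -0.14,"ax": -0.018,"ay": 0.234,"az": -0.109,"jaw": 10}]'

```text
clock: 36.9
tool_pos: [721.4, -80.1, 119.1]
tcp_rot: [-3.14, -0.052, -0.001]
force: [-1.1, -0.5, -0.7]
gripper_width: 0.38
grasp_force: 59.6
```

Emit:
carry_out --rows '[{"tx": 0.384,"ty": -0.107,"tz": 0.201,"ax": 0.016,"ay": 0.299,"az": -0.066,"jaw": 10},{"tx": 0.384,"ty": -0.107,"tz": 0.201,"ax": 0.016,"ay": 0.299,"az": -0.066,"jaw": 10},{"tx": 0.384,"ty": -0.107,"tz": 0.201,"ax": 0.016,"ay": 0.299,"az": -0.066,"jaw": 10},{"tx": 0.384,"ty": -0.107,"tz": 0.201,"ax": 0.016,"ay": 0.299,"az": -0.066,"jaw": 10},{"tx": 0.384,"ty": -0.107,"tz": 0.201,"ax": 0.016,"ay": 0.299,"az": -0.066,"jaw": 10},{"tx": 0.384,"ty": -0.107,"tz": 0.201,"ax": 0.016,"ay": 0.299,"az": -0.066,"jaw": 10},{"tx": 0.384,"ty": -0.107,"tz": 0.201,"ax": 0.016,"ay": 0.299,"az": -0.066,"jaw": 10},{"tx": 0.384,"ty": -0.107,"tz": 0.201,"ax": 0.016,"ay": 0.299,"az": -0.066,"jaw": 10}]'

```text
clock: 37.9
tool_pos: [816.7, -50.3, 69.0]
tcp_rot: [-3.015, -0.209, -0.723]
force: [-0.7, -0.6, 0.0]
gripper_width: 0.379
grasp_force: 59.8
```

```bash
python3 - <<'E'
from h import *
show()
_,p,M=now()
plan([(p[0],p[1],35.5,8,27)])
E
```

```text
t37.90 p [816.7 -50.3  69. ] yaw 7.9 tilt 27.0 roll 0.1 F [-0.7 -0.6  0. ] w 32.3 g 59.8 j [ 0.23  0.83 -0.34  1.82  1.26  0.16 -2.59]
t [-0.061, 0.0, 0.119] a [-0.001, 0.0, -0.001]  rows>=0.5
```

```bash
python3 - <<'E'
from h import *
plan([(840,-47,46,15,26),(840,-47,35.5,15,26)])
E
```

```text
t [0.042, 0.0, 0.125] a [0.034, -0.011, -0.071]  rows>=0.7
t [-0.018, 0.0, 0.037] a [0.0, 0.0, 0.0]  rows>=0.2
```

Emit:
carry_out --rows '[{"tx": 0.042,"ty": 0,"tz": 0.08,"ax": 0.034,"ay": -0.011,"az": -0.071,"jaw": 10},{"tx": 0.042,"ty": 0,"tz": 0.125,"ax": 0.034,"ay": -0.011,"az": -0.071,"jaw": 10},{"tx": 0.036,"ty": 0,"tz": 0.138,"ax": 0.034,"ay": -0.011,"az": -0.071,"jaw": 10},{"tx": 0.03,"ty": 0,"tz": 0.15,"ax": 0.034,"ay": -0.011,"az": -0.071,"jaw": 10},{"tx": 0.024,"ty": 0,"tz": 0.162,"ax": 0.034,"ay": -0.011,"az": -0.071,"jaw": 10},{"tx": 0.024,"ty": 0,"tz": 0.162,"ax": 0.034,"ay": -0.011,"az": -0.071,"jaw": 10},{"tx": 0.024,"ty": 0,"tz": 0.162,"ax": 0.034,"ay": -0.011,"az": -0.071,"jaw": 10},{"tx": 0.024,"ty": 0,"tz": 0.162,"ax": 0.034,"ay": -0.011,"az": -0.071,"jaw": 10}]'

```text
clock: 38.9
tool_pos: [840.6, -45.3, 37.0]
tcp_rot: [-2.978, -0.396, -0.691]
force: [-2.0, -0.4, 6.2]
gripper_width: 0.381
grasp_force: 60.5
```

```bash
python3 - <<'E'
from h import *
show()
E
```

```text
t38.90 p [840.6 -45.3  37. ] yaw 15.1 tilt 26.1 roll -0.0 F [-2.  -0.4  6.2] w 32.5 g 60.5 j [ 0.34  0.93 -0.5   1.74  1.2   0.26 -2.34]
```

Contact again (6 N). I release and back off as before.

Emit:
carry_out --rows '[{"tx": 0,"ty": 0,"tz": 0,"ax": 0,"ay": 0,"az": 0,"jaw": 60},{"tx": 0,"ty": 0,"tz": 0,"ax": 0,"ay": 0,"az": 0,"jaw": 60},{"tx": 0,"ty": 0,"tz": 0,"ax": 0,"ay": 0,"az": 0,"jaw": 60},{"tx": 0,"ty": 0,"tz": 0,"ax": 0,"ay": 0,"az": 0,"jaw": 60},{"tx": 0,"ty": 0,"tz": -0.05,"ax": 0,"ay": 0,"az": 0,"jaw": 60},{"tx": 0,"ty": 0,"tz": -0.2,"ax": 0,"ay": 0,"az": 0,"jaw": 60},{"tx": 0,"ty": 0,"tz": -0.5,"ax": 0,"ay": 0,"az": 0,"jaw": 60},{"tx": 0,"ty": 0,"tz": -0.5,"ax": 0,"ay": 0,"az": 0,"jaw": 60}]'

```text
clock: 39.9
tool_pos: [787.2, -61.4, 152.7]
tcp_rot: [-2.98, -0.394, -0.694]
force: [1.2, -0.0, -0.2]
gripper_width: 0.702
grasp_force: 0.0
```

```bash
cat >> h.py <<'E'
def standing(c,near):
    """rects of brown blobs at z=40 nearest to 'near'"""
    b,r,H=masks(c['frame']); q=rects(c,b,40,200,30000)
    return min(q,key=lambda v:np.hypot(v[0]-near[0],v[1]-near[1]))
E
python3 - <<'E'
from h import *
show(); c=cam('wrist'); q=standing(c,(850,-45)); print(q)
s=cam('scene'); u=proj(s,[[q[0],q[1],20]])[0].astype(int); f=s['frame'][u[1]-20:u[1]+20,u[0]-20:u[0]+20]
H=cv2.cvtColor(f,cv2.COLOR_BGR2HSV); 
print('red px',int((((H[...,0]<4)|(H[...,0]>172))&(H[...,1]>150)).sum()),'white-ish near', int(((H[...,1]<40)&(H[...,2]>90)).sum()))
cv2.imwrite('pics/s6.png',cv2.resize(f,(240,240)))
F=np.array([np.cos(np.radians(15)),np.sin(np.radians(15))]); o=np.array(q[:2])
plan([(*(o+40*F),140,15,0),(*(o+40*F),49,15,0),(*(o-2*F),49,15,0),(*(o-30*F),150,15,0)])
E
```

```text
t39.90 p [787.2 -61.4 152.7] yaw 15.1 tilt 26.2 roll -0.2 F [ 1.2 -0.  -0.2] w 59.9 g 0.0 j [ 0.5   0.77 -0.7   1.82  1.03  0.39 -2.16]
[844.8, -43.5, 31.9, 18.5, -75.0]
red px 0 white-ish near 1478
t [0.342, -0.011, 0.214] a [0.001, -0.29, 0.0]  rows>=2.4
t [-0.0, -0.0, 0.364] a [0.0, -0.0, 0.0]  rows>=1.5
t [-0.168, -0.0, -0.0] a [0.0, -0.0, 0.0]  rows>=0.7
t [-0.112, 0.0, -0.404] a [0.0, -0.0, 0.0]  rows>=1.7
```

View pics/s6.png

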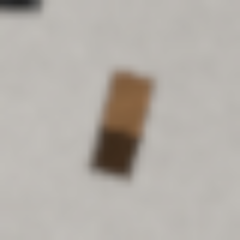

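It stands at (845,-43) with the disc turned away from the scene camera. I topple it and read the disc from above.

Emit:
carry_out --rows '[{"tx": 0.342,"ty": -0.011,"tz": 0.214,"ax": 0,"ay": -0.29,"az": 0,"jaw": 0},{"tx": 0.342,"ty": -0.011,"tz": 0.214,"ax": 0,"ay": -0.29,"az": 0,"jaw": 0},{"tx": 0.342,"ty": -0.011,"tz": 0.214,"ax": 0,"ay": -0.29,"az": 0,"jaw": 0},{"tx": 0.342,"ty": -0.011,"tz": 0.214,"ax": 0,"ay": -0.29,"az": 0,"jaw": 0},{"tx": 0.342,"ty": -0.011,"tz": 0.214,"ax": 0,"ay": -0.29,"az": 0,"jaw": 0},{"tx": 0.342,"ty": -0.011,"tz": 0.214,"ax": 0,"ay": -0.29,"az": 0,"jaw": 0},{"tx": 0.342,"ty": -0.011,"tz": 0.214,"ax": 0,"ay": -0.29,"az": 0,"jaw": 0},{"tx": 0.342,"ty": -0.011,"tz": 0.214,"ax": 0,"ay": -0.29,"az": 0,"jaw": 0}]'

```text
clock: 41.0
tool_pos: [883.1, -32.8, 138.0]
tcp_rot: [3.113, 0.411, -0.002]
force: [0.1, -0.5, -0.2]
gripper_width: 0.001
grasp_force: 0.0
```

Emit:
carry_out --rows '[{"tx": 0,"ty": 0,"tz": 0.2,"ax": 0,"ay": 0,"az": 0,"jaw": 0},{"tx": 0,"ty": 0,"tz": 0.364,"ax": 0,"ay": 0,"az": 0,"jaw": 0},{"tx": 0,"ty": 0,"tz": 0.364,"ax": 0,"ay": 0,"az": 0,"jaw": 0},{"tx": -0.04,"ty": 0,"tz": 0.364,"ax": 0,"ay": 0,"az": 0,"jaw": 0},{"tx": -0.07,"ty": 0,"tz": 0.364,"ax": 0,"ay": 0,"az": 0,"jaw": 0},{"tx": -0.1,"ty": 0,"tz": 0.364,"ax": 0,"ay": 0,"az": 0,"jaw": 0},{"tx": -0.13,"ty": 0,"tz": 0.364,"ax": 0,"ay": 0,"az": 0,"jaw": 0},{"tx": -0.17,"ty": 0,"tz": 0.364,"ax": 0,"ay": 0,"az": 0,"jaw": 0}]'

```text
clock: 42.0
tool_pos: [841.6, -43.3, 46.7]
tcp_rot: [3.113, 0.412, -0.002]
force: [-0.9, 0.4, 0.4]
gripper_width: 0.001
grasp_force: 0.0
```

Emit:
carry_out --rows '[{"tx": 0,"ty": 0,"tz": -0.2,"ax": 0,"ay": 0,"az": 0,"jaw": 75},{"tx": -0.112,"ty": 0,"tz": -0.364,"ax": 0,"ay": 0,"az": 0,"jaw": 75},{"tx": -0.15,"ty": 0,"tz": -0.4,"ax": 0,"ay": 0,"az": 0,"jaw": 75},{"tx": -0.15,"ty": 0,"tz": -0.4,"ax": 0,"ay": 0,"az": -0.1,"jaw": 75},{"tx": -0.15,"ty": 0,"tz": -0.4,"ax": 0,"ay": 0,"az": -0.2,"jaw": 75},{"tx": -0.15,"ty": 0,"tz": -0.4,"ax": 0,"ay": 0,"az": -0.3,"jaw": 75},{"tx": -0.15,"ty": 0,"tz": -0.4,"ax": 0,"ay": 0,"az": -0.4,"jaw": 75},{"tx": -0.15,"ty": 0,"tz": -0.4,"ax": 0,"ay": 0,"az": -0.5,"jaw": 75}]'

```text
clock: 43.0
tool_pos: [805.5, -53.0, 145.3]
tcp_rot: [-2.715, -1.579, 0.005]
force: [0.1, -0.6, 0.9]
gripper_width: 0.881
grasp_force: 0.0
```

```bash
python3 - <<'E'
from h import *
show(); c=cam('wrist'); b,r,H=masks(c['frame']); q=rects(c,b,20,200,30000); print(q,disc(c))
q=min(q,key=lambda v:np.hypot(v[0]-815,v[1]+50))
plan([(q[0],q[1],80,q[4]+90,0),(q[0],q[1],22,q[4]+90,0)])
E
```

```text
t43.00 p [805.5 -53.  145.3] yaw 60.4 tilt -0.2 roll 0.1 F [ 0.1 -0.6  0.9] w 75.2 g 0.0 j [ 0.47  0.99 -0.98  1.42  0.85  1.19 -1.14]
[[814.8, -49.9, 39.1, 35.6, 15.3]] [([815.3, -51.3], [139, 146, 144], [262.0, 185.0])]
t [0.031, 0.027, 0.26] a [-0.002, 0.001, -0.495]  rows>=4.2
t [0.0, -0.0, 0.232] a [-0.0, 0.0, 0.0]  rows>=0.9
```

White again. I grip it and carry it to the middle slot.

Emit:
carry_out --rows '[{"tx": 0.031,"ty": 0.027,"tz": 0.2,"ax": 0,"ay": 0,"az": -0.1,"jaw": 75},{"tx": 0.031,"ty": 0.027,"tz": 0.26,"ax": 0,"ay": 0,"az": -0.22,"jaw": 75},{"tx": 0.031,"ty": 0.027,"tz": 0.26,"ax": 0,"ay": 0,"az": -0.34,"jaw": 75},{"tx": 0.031,"ty": 0.027,"tz": 0.26,"ax": 0,"ay": 0,"az": -0.46,"jaw": 75},{"tx": 0.031,"ty": 0.027,"tz": 0.26,"ax": 0,"ay": 0,"az": -0.495,"jaw": 75},{"tx": 0.031,"ty": 0.027,"tz": 0.35,"ax": 0,"ay": 0,"az": -0.495,"jaw": 75},{"tx": 0.031,"ty": 0.027,"tz": 0.45,"ax": 0,"ay": 0,"az": -0.495,"jaw": 75},{"tx": 0.031,"ty": 0.027,"tz": 0.492,"ax": 0,"ay": 0,"az": -0.495,"jaw": 75}]'

```text
clock: 44.05
tool_pos: [814.1, -50.0, 19.7]
tcp_rot: [-1.92, -2.483, 0.007]
force: [-1.1, 0.3, 0.4]
gripper_width: 0.879
grasp_force: 0.0
```

Emit:
carry_out --rows '[{"tx": 0,"ty": 0,"tz": 0,"ax": 0,"ay": 0,"az": 0,"jaw": 15},{"tx": 0,"ty": 0,"tz": 0,"ax": 0,"ay": 0,"az": 0,"jaw": 15},{"tx": 0,"ty": 0,"tz": 0,"ax": 0,"ay": 0,"az": 0,"jaw": 15},{"tx": 0,"ty": 0,"tz": 0,"ax": 0,"ay": 0,"az": 0,"jaw": 15},{"tx": 0,"ty": 0,"tz": 0,"ax": 0,"ay": 0,"az": 0,"jaw": 15},{"tx": 0,"ty": 0,"tz": -0.1,"ax": 0,"ay": 0,"az": 0,"jaw": 15},{"tx": 0,"ty": 0,"tz": -0.3,"ax": 0,"ay": 0,"az": 0,"jaw": 15},{"tx": 0,"ty": 0,"tz": -0.5,"ax": 0,"ay": 0,"az": 0,"jaw": 15}]'

```text
clock: 45.05
tool_pos: [815.6, -49.1, 151.1]
tcp_rot: [-1.92, -2.486, 0.002]
force: [0.7, 0.3, 0.8]
gripper_width: 0.447
grasp_force: 61.6
```

```bash
python3 - <<'E'
from h import *
show()
plan([(700,80,150,103,0),(545,190,160,100,0)])
E
```

```text
t45.05 p [815.6 -49.1 151.1] yaw 104.6 tilt -0.0 roll 0.1 F [0.7 0.3 0.8] w 38.2 g 61.6 j [ 0.5   1.05 -1.11  1.38  0.95  1.28 -0.41]
t [0.617, -0.317, 0.005] a [-0.001, 0.0, 0.018]  rows>=2.8
t [0.568, -0.505, -0.04] a [-0.0, 0.0, 0.034]  rows>=3.0
```

Emit:
carry_out --rows '[{"tx": 0.617,"ty": -0.317,"tz": 0,"ax": 0,"ay": 0,"az": 0.018,"jaw": 15},{"tx": 0.617,"ty": -0.317,"tz": 0,"ax": 0,"ay": 0,"az": 0.018,"jaw": 15},{"tx": 0.617,"ty": -0.317,"tz": 0,"ax": 0,"ay": 0,"az": 0.018,"jaw": 15},{"tx": 0.617,"ty": -0.317,"tz": 0,"ax": 0,"ay": 0,"az": 0.018,"jaw": 15},{"tx": 0.617,"ty": -0.317,"tz": 0,"ax": 0,"ay": 0,"az": 0.018,"jaw": 15},{"tx": 0.617,"ty": -0.317,"tz": 0,"ax": 0,"ay": 0,"az": 0.018,"jaw": 15},{"tx": 0.617,"ty": -0.317,"tz": 0,"ax": 0,"ay": 0,"az": 0.018,"jaw": 15},{"tx": 0.617,"ty": -0.317,"tz": 0,"ax": 0,"ay": 0,"az": 0.018,"jaw": 15}]'

```text
clock: 46.05
tool_pos: [700.4, 79.4, 148.3]
tcp_rot: [-1.956, -2.457, 0.003]
force: [-0.2, 0.1, -0.0]
gripper_width: 0.45
grasp_force: 61.6
```

Emit:
carry_out --rows '[{"tx": 0.568,"ty": -0.505,"tz": -0.04,"ax": 0,"ay": 0,"az": 0.034,"jaw": 15},{"tx": 0.568,"ty": -0.505,"tz": -0.04,"ax": 0,"ay": 0,"az": 0.034,"jaw": 15},{"tx": 0.568,"ty": -0.505,"tz": -0.04,"ax": 0,"ay": 0,"az": 0.034,"jaw": 15},{"tx": 0.568,"ty": -0.505,"tz": -0.04,"ax": 0,"ay": 0,"az": 0.034,"jaw": 15},{"tx": 0.568,"ty": -0.505,"tz": -0.04,"ax": 0,"ay": 0,"az": 0.034,"jaw": 15},{"tx": 0.568,"ty": -0.505,"tz": -0.04,"ax": 0,"ay": 0,"az": 0.034,"jaw": 15},{"tx": 0.568,"ty": -0.505,"tz": -0.04,"ax": 0,"ay": 0,"az": 0.034,"jaw": 15},{"tx": 0.568,"ty": -0.505,"tz": -0.04,"ax": 0,"ay": 0,"az": 0.034,"jaw": 15}]'

```text
clock: 47.05
tool_pos: [545.6, 189.4, 158.4]
tcp_rot: [-2.022, -2.403, 0.003]
force: [-0.9, -0.3, -0.4]
gripper_width: 0.448
grasp_force: 61.6
```

```bash
cat >> h.py <<'E'
def tabpose(c):
    H=cv2.cvtColor(c['frame'],cv2.COLOR_BGR2HSV)
    m=((H[...,0]>105)&(H[...,0]<125)&(H[...,1]>150)&(H[...,2]>60)).astype(np.uint8)
    q=rects(c,m,45,50,20000); return [v for v in q if 450<v[0]<650 and 150<v[1]<350]
E
python3 - <<'E'
from h import *
show(); c=cam('wrist'); T=tabpose(c); print(T,disc(c,24)); T=T[0]
yaw=(T[4]+90) if T[4]<0 else T[4]-90
t=slot(T[:2],10.2,5,0); print(t,yaw)
plan([(*t,80,100.2,0),(*t,27,100.2,0)])
E
```

```text
t47.05 p [545.6 189.4 158.4] yaw 99.9 tilt -0.0 roll 0.1 F [-0.9 -0.3 -0.4] w 38.3 g 61.6 j [ 0.28  0.83 -1.16  1.98  0.93  1.   -1.17]
[[478.9, 242.5, 48.7, 9.4, -80.0]] [([560.1, 101.2], [141, 148, 146], [253.0, 266.0]), ([525.5, 300.3], [151, 156, 149], [252.0, 64.0])]
[534.01495405 252.41674546] 10.0
t [0.256, -0.001, 0.314] a [-0.001, 0.0, -0.003]  rows>=1.6
t [0.0, -0.0, 0.212] a [-0.0, 0.0, -0.0]  rows>=0.8
```

Emit:
carry_out --rows '[{"tx": 0.256,"ty": 0,"tz": 0.15,"ax": 0,"ay": 0,"az": 0,"jaw": 15},{"tx": 0.256,"ty": 0,"tz": 0.15,"ax": 0,"ay": 0,"az": 0,"jaw": 15},{"tx": 0.256,"ty": 0,"tz": 0.314,"ax": 0,"ay": 0,"az": 0,"jaw": 15},{"tx": 0.256,"ty": 0,"tz": 0.4,"ax": 0,"ay": 0,"az": 0,"jaw": 15},{"tx": 0.256,"ty": 0,"tz": 0.48,"ax": 0,"ay": 0,"az": 0,"jaw": 15},{"tx": 0.256,"ty": 0,"tz": 0.526,"ax": 0,"ay": 0,"az": 0,"jaw": 15},{"tx": 0.256,"ty": 0,"tz": 0.526,"ax": 0,"ay": 0,"az": 0,"jaw": 15},{"tx": 0.256,"ty": 0,"tz": 0.526,"ax": 0,"ay": 0,"az": 0,"jaw": 52}]'

```text
clock: 48.1
tool_pos: [534.2, 252.7, 27.4]
tcp_rot: [-2.021, -2.405, 0.003]
force: [0.9, -0.1, -0.2]
gripper_width: 0.607
grasp_force: 0.0
```

Emit:
carry_out --rows '[{"tx": 0,"ty": 0,"tz": 0,"ax": 0,"ay": 0,"az": 0,"jaw": 52},{"tx": 0,"ty": 0,"tz": 0,"ax": 0,"ay": 0,"az": 0,"jaw": 52},{"tx": 0,"ty": 0,"tz": 0,"ax": 0,"ay": 0,"az": 0,"jaw": 52},{"tx": 0,"ty": 0,"tz": -0.05,"ax": 0,"ay": 0,"az": 0,"jaw": 52},{"tx": 0,"ty": 0,"tz": -0.2,"ax": 0,"ay": 0,"az": 0,"jaw": 52},{"tx": 0,"ty": 0,"tz": -0.4,"ax": 0,"ay": 0,"az": 0,"jaw": 52},{"tx": -0.2,"ty": 0,"tz": -0.6,"ax": 0,"ay": 0,"az": 0,"jaw": 70},{"tx": -0.4,"ty": 0,"tz": -0.6,"ax": 0,"ay": 0,"az": 0,"jaw": 70}]'

```text
clock: 49.1
tool_pos: [552.3, 155.8, 181.4]
tcp_rot: [2.016, 2.407, 0.005]
force: [0.6, -0.5, -1.6]
gripper_width: 0.821
grasp_force: 0.0
```

```bash
python3 - <<'E'
from h import *
show(); c=cam('wrist'); print(disc(c,24))
plan([(580,-10,200,60,0),(600,-180,200,15,0),(615,-250,120,-20,-25)])
E
```

```text
t49.10 p [552.3 155.8 181.4] yaw 100.1 tilt 0.0 roll -0.2 F [ 0.6 -0.5 -1.6] w 70.1 g 0.0 j [ 0.35  0.79 -1.18  1.97  0.89  1.02 -1.08]
[([534.6, 249.8], [148, 154, 148], [251.0, 87.0]), ([525.4, 300.2], [149, 152, 145], [251.0, 26.0])]
t [-0.631, 0.0, -0.08] a [0.001, 0.004, 0.44]  rows>=3.7
t [-0.549, 0.41, 0.0] a [0.0, 0.0, 0.5]  rows>=4.2
t [-0.014, 0.285, 0.321] a [0.085, -0.269, 0.382]  rows>=4.0
```

Emit:
carry_out --rows '[{"tx": -0.631,"ty": 0,"tz": -0.08,"ax": 0,"ay": 0,"az": 0.44,"jaw": 70},{"tx": -0.631,"ty": 0,"tz": -0.08,"ax": 0,"ay": 0,"az": 0.44,"jaw": 70},{"tx": -0.631,"ty": 0,"tz": -0.08,"ax": 0,"ay": 0,"az": 0.44,"jaw": 70},{"tx": -0.631,"ty": 0,"tz": -0.08,"ax": 0,"ay": 0,"az": 0.44,"jaw": 70},{"tx": -0.631,"ty": 0,"tz": -0.08,"ax": 0,"ay": 0,"az": 0.44,"jaw": 70},{"tx": -0.631,"ty": 0,"tz": -0.08,"ax": 0,"ay": 0,"az": 0.44,"jaw": 70},{"tx": -0.631,"ty": 0,"tz": -0.08,"ax": 0,"ay": 0,"az": 0.44,"jaw": 70},{"tx": -0.631,"ty": 0,"tz": -0.08,"ax": 0,"ay": 0,"az": 0.44,"jaw": 70}]'

```text
clock: 50.15
tool_pos: [578.6, -0.5, 197.2]
tcp_rot: [-2.715, -1.581, 0.003]
force: [-0.2, 0.1, 0.3]
gripper_width: 0.818
grasp_force: 0.0
```

Emit:
carry_out --rows '[{"tx": -0.549,"ty": 0.41,"tz": 0,"ax": 0,"ay": 0,"az": 0.5,"jaw": 70},{"tx": -0.549,"ty": 0.41,"tz": 0,"ax": 0,"ay": 0,"az": 0.5,"jaw": 70},{"tx": -0.549,"ty": 0.41,"tz": 0,"ax": 0,"ay": 0,"az": 0.5,"jaw": 70},{"tx": -0.549,"ty": 0.41,"tz": 0,"ax": 0,"ay": 0,"az": 0.5,"jaw": 70},{"tx": -0.549,"ty": 0.41,"tz": 0,"ax": 0,"ay": 0,"az": 0.5,"jaw": 70},{"tx": -0.549,"ty": 0.41,"tz": 0,"ax": 0,"ay": 0,"az": 0.5,"jaw": 70},{"tx": -0.549,"ty": 0.41,"tz": 0,"ax": 0,"ay": 0,"az": 0.5,"jaw": 70},{"tx": -0.549,"ty": 0.41,"tz": 0,"ax": 0,"ay": 0,"az": 0.5,"jaw": 70}]'

```text
clock: 51.15
tool_pos: [599.9, -170.5, 197.4]
tcp_rot: [3.112, 0.422, -0.003]
force: [-0.7, -0.5, -0.9]
gripper_width: 0.821
grasp_force: 0.0
```

Emit:
carry_out --rows '[{"tx": -0.014,"ty": 0.285,"tz": 0.321,"ax": 0.085,"ay": -0.269,"az": 0.382,"jaw": 70},{"tx": -0.014,"ty": 0.285,"tz": 0.321,"ax": 0.085,"ay": -0.269,"az": 0.382,"jaw": 70},{"tx": -0.014,"ty": 0.285,"tz": 0.321,"ax": 0.085,"ay": -0.269,"az": 0.382,"jaw": 70},{"tx": -0.014,"ty": 0.285,"tz": 0.321,"ax": 0.085,"ay": -0.269,"az": 0.382,"jaw": 70},{"tx": -0.014,"ty": 0.285,"tz": 0.321,"ax": 0.085,"ay": -0.269,"az": 0.382,"jaw": 70},{"tx": -0.014,"ty": 0.285,"tz": 0.321,"ax": 0.085,"ay": -0.269,"az": 0.382,"jaw": 70},{"tx": -0.014,"ty": 0.285,"tz": 0.321,"ax": 0.085,"ay": -0.269,"az": 0.382,"jaw": 70},{"tx": -0.014,"ty": 0.285,"tz": 0.321,"ax": 0.085,"ay": -0.269,"az": 0.382,"jaw": 70}]'

```text
clock: 52.15
tool_pos: [615.0, -240.7, 117.9]
tcp_rot: [-2.955, 0.509, 0.655]
force: [-0.4, 0.1, 0.1]
gripper_width: 0.821
grasp_force: 0.0
```

```bash
python3 - <<'E'
from h import *
show(); c=cam('wrist'); b,r,H=masks(c['frame']); q=rects(c,b,20,200,30000); print([v for v in q if v[2]<80])
v=min(q,key=lambda v:np.hypot(v[0]-612,v[1]+266)); a=np.radians(v[4]); F=np.array([np.cos(a),np.sin(a)])
ctr=np.array(v[:2])+F*(20-v[2]/2); g=ctr+10*F; print(ctr,g,v[4])
plan([(*g,70,v[4],-48),(*g,25,v[4],-48)])
E
```

```text
t52.15 p [ 615.  -240.7  117.9] yaw -19.6 tilt -25.0 roll -0.1 F [-0.4  0.1  0.1] w 70.1 g 0.0 j [ 0.64  0.92 -0.64  1.51  0.41  1.32 -2.02]
[[491.5, -155.9, 63.3, 38.9, -10.2], [614.3, -268.8, 48.0, 33.8, -19.6]]
[ 610.53177019 -267.45819372] [ 619.95234472 -270.81270942] -19.6
t [0.134, 0.107, 0.149] a [0.001, -0.255, -0.0]  rows>=2.1
t [0.134, -0.0, 0.12] a [-0.0, -0.0, -0.0]  rows>=0.7
```

```bash
python3 - <<'E'
from h import *
plan([(620,-270.8,25,-19.6,-48),(620,-270.8,125,-19.6,-48),(620,-270.8,125,-19.6,-21),(720,-315,120,-12,0),(800,-342,55,-5,26),(800,-342,35.5,-5,26)],start=(620,-270.8,25,-19.6,-48))
E
```

```text
t [0.0, 0.0, 0.0] a [0.0, 0.0, 0.0]  rows>=0.0
t [-0.297, 0.0, -0.268] a [0.0, 0.0, 0.0]  rows>=1.6
t [-0.0, -0.0, 0.0] a [0.0, 0.3, 0.0]  rows>=2.5
t [0.414, 0.032, -0.137] a [-0.015, 0.233, -0.083]  rows>=2.1
t [0.336, 0.039, 0.26] a [0.017, 0.288, -0.077]  rows>=2.5
t [-0.034, 0.0, 0.07] a [0.0, 0.0, 0.0]  rows>=0.3
```

Emit:
carry_out --rows '[{"tx": 0.134,"ty": 0.107,"tz": 0.149,"ax": 0,"ay": -0.255,"az": 0,"jaw": 70},{"tx": 0.134,"ty": 0.107,"tz": 0.149,"ax": 0,"ay": -0.255,"az": 0,"jaw": 70},{"tx": 0.134,"ty": 0.107,"tz": 0.149,"ax": 0,"ay": -0.255,"az": 0,"jaw": 70},{"tx": 0.134,"ty": 0.107,"tz": 0.149,"ax": 0,"ay": -0.255,"az": 0,"jaw": 70},{"tx": 0.134,"ty": 0.107,"tz": 0.149,"ax": 0,"ay": -0.255,"az": 0,"jaw": 70},{"tx": 0.134,"ty": 0.107,"tz": 0.149,"ax": 0,"ay": -0.255,"az": 0,"jaw": 70},{"tx": 0.134,"ty": 0.107,"tz": 0.149,"ax": 0,"ay": -0.255,"az": 0,"jaw": 70},{"tx": 0.134,"ty": 0.107,"tz": 0.149,"ax": 0,"ay": -0.255,"az": 0,"jaw": 70}]'

```text
clock: 53.2
tool_pos: [620.0, -271.0, 69.8]
tcp_rot: [-2.711, 0.469, 1.207]
force: [0.3, -0.2, -0.4]
gripper_width: 0.822
grasp_force: 0.0
```

Emit:
carry_out --rows '[{"tx": 0.07,"ty": 0,"tz": 0.063,"ax": 0,"ay": 0,"az": 0,"jaw": 70},{"tx": 0.11,"ty": 0,"tz": 0.1,"ax": 0,"ay": 0,"az": 0,"jaw": 70},{"tx": 0.134,"ty": 0,"tz": 0.12,"ax": 0,"ay": 0,"az": 0,"jaw": 70},{"tx": 0.134,"ty": 0,"tz": 0.12,"ax": 0,"ay": 0,"az": 0,"jaw": 10},{"tx": 0.134,"ty": 0,"tz": 0.12,"ax": 0,"ay": 0,"az": 0,"jaw": 10},{"tx": 0.134,"ty": 0,"tz": 0.12,"ax": 0,"ay": 0,"az": 0,"jaw": 10},{"tx": 0.134,"ty": 0,"tz": 0.12,"ax": 0,"ay": 0,"az": 0,"jaw": 10},{"tx": 0.134,"ty": 0,"tz": 0.12,"ax": 0,"ay": 0,"az": 0,"jaw": 10}]'

```text
clock: 54.2
tool_pos: [620.3, -270.9, 24.9]
tcp_rot: [-2.711, 0.469, 1.207]
force: [1.7, -0.4, 2.4]
gripper_width: 0.382
grasp_force: 59.7
```

Emit:
carry_out --rows '[{"tx": 0,"ty": 0,"tz": 0,"ax": 0,"ay": 0,"az": 0,"jaw": 10},{"tx": -0.1,"ty": 0,"tz": -0.09,"ax": 0,"ay": 0,"az": 0,"jaw": 10},{"tx": -0.297,"ty": 0,"tz": -0.268,"ax": 0,"ay": 0,"az": 0,"jaw": 10},{"tx": -0.297,"ty": 0,"tz": -0.268,"ax": 0,"ay": 0,"az": 0,"jaw": 10},{"tx": -0.297,"ty": 0,"tz": -0.268,"ax": 0,"ay": 0.1,"az": 0,"jaw": 10},{"tx": -0.297,"ty": 0,"tz": -0.268,"ax": 0,"ay": 0.2,"az": 0,"jaw": 10},{"tx": -0.297,"ty": 0,"tz": -0.268,"ax": 0,"ay": 0.3,"az": 0,"jaw": 10},{"tx": -0.297,"ty": 0,"tz": -0.268,"ax": 0,"ay": 0.3,"az": 0,"jaw": 10}]'

```text
clock: 55.2
tool_pos: [618.8, -270.9, 125.9]
tcp_rot: [-2.987, 0.516, 0.554]
force: [-0.4, 0.0, -0.1]
gripper_width: 0.379
grasp_force: 59.6
```

```bash
python3 - <<'E'
from h import *
show()
plan([(720,-315,120,-12,0),(800,-342,55,-5,26),(800,-342,35.5,-5,26)])
E
```

```text
t55.20 p [ 618.8 -270.9  125.9] yaw -19.6 tilt -21.0 roll -0.1 F [-0.4  0.  -0.1] w 32.3 g 59.6 j [ 0.67  0.89 -0.63  1.51  0.43  1.26 -1.98]
t [0.42, 0.031, -0.136] a [-0.014, 0.233, -0.083]  rows>=2.1
t [0.335, 0.038, 0.26] a [0.018, 0.288, -0.077]  rows>=2.5
t [-0.034, 0.0, 0.07] a [-0.0, 0.0, 0.0]  rows>=0.3
```

Emit:
carry_out --rows '[{"tx": 0.42,"ty": 0.031,"tz": -0.136,"ax": -0.014,"ay": 0.233,"az": -0.083,"jaw": 10},{"tx": 0.42,"ty": 0.031,"tz": -0.136,"ax": -0.014,"ay": 0.233,"az": -0.083,"jaw": 10},{"tx": 0.42,"ty": 0.031,"tz": -0.136,"ax": -0.014,"ay": 0.233,"az": -0.083,"jaw": 10},{"tx": 0.42,"ty": 0.031,"tz": -0.136,"ax": -0.014,"ay": 0.233,"az": -0.083,"jaw": 10},{"tx": 0.42,"ty": 0.031,"tz": -0.136,"ax": -0.014,"ay": 0.233,"az": -0.083,"jaw": 10},{"tx": 0.42,"ty": 0.031,"tz": -0.136,"ax": -0.014,"ay": 0.233,"az": -0.083,"jaw": 10},{"tx": 0.42,"ty": 0.031,"tz": -0.136,"ax": -0.014,"ay": 0.233,"az": -0.083,"jaw": 10},{"tx": 0.42,"ty": 0.031,"tz": -0.136,"ax": -0.014,"ay": 0.233,"az": -0.083,"jaw": 10}]'

```text
clock: 56.2
tool_pos: [721.4, -315.1, 118.5]
tcp_rot: [-3.123, 0.33, 0.001]
force: [0.2, -0.3, 0.2]
gripper_width: 0.381
grasp_force: 59.6
```

Emit:
carry_out --rows '[{"tx": 0.335,"ty": 0.038,"tz": 0.1,"ax": 0.018,"ay": 0.288,"az": -0.077,"jaw": 10},{"tx": 0.335,"ty": 0.038,"tz": 0.1,"ax": 0.018,"ay": 0.288,"az": -0.077,"jaw": 10},{"tx": 0.335,"ty": 0.038,"tz": 0.2,"ax": 0.018,"ay": 0.288,"az": -0.077,"jaw": 10},{"tx": 0.335,"ty": 0.038,"tz": 0.26,"ax": 0.018,"ay": 0.288,"az": -0.077,"jaw": 10},{"tx": 0.335,"ty": 0.038,"tz": 0.26,"ax": 0.018,"ay": 0.288,"az": -0.077,"jaw": 10},{"tx": 0.335,"ty": 0.038,"tz": 0.26,"ax": 0.018,"ay": 0.288,"az": -0.077,"jaw": 10},{"tx": 0.335,"ty": 0.038,"tz": 0.26,"ax": 0.018,"ay": 0.288,"az": -0.077,"jaw": 10},{"tx": 0.335,"ty": 0.038,"tz": 0.26,"ax": 0.018,"ay": 0.288,"az": -0.077,"jaw": 10}]'

```text
clock: 57.2
tool_pos: [801.7, -342.0, 54.2]
tcp_rot: [3.04, -0.134, 0.702]
force: [0.1, -0.1, -0.0]
gripper_width: 0.378
grasp_force: 59.6
```

Emit:
carry_out --rows '[{"tx": -0.01,"ty": 0,"tz": 0.02,"ax": 0,"ay": 0,"az": 0,"jaw": 10},{"tx": -0.02,"ty": 0,"tz": 0.04,"ax": 0,"ay": 0,"az": 0,"jaw": 10},{"tx": -0.03,"ty": 0,"tz": 0.06,"ax": 0,"ay": 0,"az": 0,"jaw": 10},{"tx": -0.034,"ty": 0,"tz": 0.068,"ax": 0,"ay": 0,"az": 0,"jaw": 10},{"tx": -0.034,"ty": 0,"tz": 0.068,"ax": 0,"ay": 0,"az": 0,"jaw": 10},{"tx": -0.034,"ty": 0,"tz": 0.068,"ax": 0,"ay": 0,"az": 0,"jaw": 10},{"tx": -0.034,"ty": 0,"tz": 0.068,"ax": 0,"ay": 0,"az": 0,"jaw": 10},{"tx": -0.034,"ty": 0,"tz": 0.068,"ax": 0,"ay": 0,"az": 0,"jaw": 10}]'

```text
clock: 58.2
tool_pos: [801.5, -341.8, 37.6]
tcp_rot: [3.039, -0.133, 0.704]
force: [-15.4, 3.0, 24.0]
gripper_width: 0.378
grasp_force: 63.0
```

```bash
python3 - <<'E'
from h import *
show()
E
```

```text
t58.20 p [ 801.5 -341.8   37.6] yaw -5.0 tilt 26.1 roll 0.0 F [-15.4   3.   24. ] w 32.3 g 63.0 j [ 0.64  0.94 -0.44  1.66  0.94  0.25 -2.09]
```

Emit:
carry_out --rows '[{"tx": 0.003,"ty": 0,"tz": -0.006,"ax": 0,"ay": 0,"az": 0,"jaw": 10},{"tx": 0.003,"ty": 0,"tz": -0.006,"ax": 0,"ay": 0,"az": 0,"jaw": 60},{"tx": 0.003,"ty": 0,"tz": -0.006,"ax": 0,"ay": 0,"az": 0,"jaw": 60},{"tx": 0.003,"ty": 0,"tz": -0.006,"ax": 0,"ay": 0,"az": 0,"jaw": 60},{"tx": 0.003,"ty": 0,"tz": -0.006,"ax": 0,"ay": 0,"az": 0,"jaw": 60},{"tx": 0,"ty": 0,"tz": -0.05,"ax": 0,"ay": 0,"az": 0,"jaw": 60},{"tx": 0,"ty": 0,"tz": -0.25,"ax": 0,"ay": 0,"az": 0,"jaw": 60},{"tx": 0,"ty": 0,"tz": -0.5,"ax": 0,"ay": 0,"az": 0,"jaw": 60}]'

```text
clock: 59.2
tool_pos: [745.6, -336.5, 147.2]
tcp_rot: [3.042, -0.133, 0.698]
force: [-0.4, -1.3, 0.9]
gripper_width: 0.704
grasp_force: 0.0
```

```bash
python3 - <<'E'
from h import *
show(); c=cam('wrist'); q=standing(c,(805,-342)); print(q)
s=cam('scene'); u=proj(s,[[q[0],q[1],20]])[0].astype(int); f=s['frame'][u[1]-20:u[1]+20,u[0]-20:u[0]+20]
H=cv2.cvtColor(f,cv2.COLOR_BGR2HSV); 
print('red px',int((((H[...,0]<4)|(H[...,0]>172))&(H[...,1]>150)).sum()))
w=-5 ; F=np.array([np.cos(np.radians(w)),np.sin(np.radians(w))]); o=np.array(q[:2])
plan([(*(o+40*F),140,w,0),(*(o+40*F),49,w,0),(*(o-2*F),49,w,0),(*(o-30*F),150,w,0)])
E
```

```text
t59.20 p [ 745.6 -336.5  147.2] yaw -5.0 tilt 25.8 roll 0.1 F [-0.4 -1.3  0.9] w 60.1 g 0.0 j [ 0.78  0.78 -0.61  1.75  0.85  0.37 -2.  ]
[805.3, -342.3, 32.2, 19.1, 84.9]
red px 0
t [0.328, -0.006, 0.227] a [0.001, -0.293, -0.001]  rows>=2.5
t [0.0, 0.0, 0.363] a [0.0, 0.0, 0.0]  rows>=1.5
t [-0.168, -0.0, 0.0] a [0.0, 0.0, 0.0]  rows>=0.7
t [-0.112, 0.0, -0.403] a [0.0, 0.0, 0.0]  rows>=1.7
```

Emit:
carry_out --rows '[{"tx": 0.328,"ty": -0.006,"tz": 0.227,"ax": 0,"ay": -0.293,"az": 0,"jaw": 0},{"tx": 0.328,"ty": -0.006,"tz": 0.227,"ax": 0,"ay": -0.293,"az": 0,"jaw": 0},{"tx": 0.328,"ty": -0.006,"tz": 0.227,"ax": 0,"ay": -0.293,"az": 0,"jaw": 0},{"tx": 0.328,"ty": -0.006,"tz": 0.227,"ax": 0,"ay": -0.293,"az": 0,"jaw": 0},{"tx": 0.328,"ty": -0.006,"tz": 0.227,"ax": 0,"ay": -0.293,"az": 0,"jaw": 0},{"tx": 0.328,"ty": -0.006,"tz": 0.227,"ax": 0,"ay": -0.293,"az": 0,"jaw": 0},{"tx": 0.328,"ty": -0.006,"tz": 0.227,"ax": 0,"ay": -0.293,"az": 0,"jaw": 0},{"tx": 0.328,"ty": -0.006,"tz": 0.227,"ax": 0,"ay": -0.293,"az": 0,"jaw": 0}]'

```text
clock: 60.3
tool_pos: [844.4, -345.0, 132.3]
tcp_rot: [-3.137, 0.139, 0.011]
force: [-0.1, -0.2, 0.7]
gripper_width: 0.001
grasp_force: 0.0
```

Emit:
carry_out --rows '[{"tx": 0,"ty": 0,"tz": 0.2,"ax": 0,"ay": 0,"az": 0,"jaw": 0},{"tx": 0,"ty": 0,"tz": 0.363,"ax": 0,"ay": 0,"az": 0,"jaw": 0},{"tx": 0,"ty": 0,"tz": 0.363,"ax": 0,"ay": 0,"az": 0,"jaw": 0},{"tx": -0.04,"ty": 0,"tz": 0.363,"ax": 0,"ay": 0,"az": 0,"jaw": 0},{"tx": -0.07,"ty": 0,"tz": 0.363,"ax": 0,"ay": 0,"az": 0,"jaw": 0},{"tx": -0.1,"ty": 0,"tz": 0.363,"ax": 0,"ay": 0,"az": 0,"jaw": 0},{"tx": -0.13,"ty": 0,"tz": 0.363,"ax": 0,"ay": 0,"az": 0,"jaw": 0},{"tx": -0.17,"ty": 0,"tz": 0.363,"ax": 0,"ay": 0,"az": 0,"jaw": 0}]'

```text
clock: 61.3
tool_pos: [801.4, -340.4, 41.6]
tcp_rot: [-3.137, 0.138, 0.011]
force: [0.5, 0.1, -0.6]
gripper_width: -0.001
grasp_force: 0.0
```

Emit:
carry_out --rows '[{"tx": 0,"ty": 0,"tz": -0.2,"ax": 0,"ay": 0,"az": 0,"jaw": 75},{"tx": -0.112,"ty": 0,"tz": -0.364,"ax": 0,"ay": 0,"az": 0,"jaw": 75},{"tx": -0.15,"ty": 0,"tz": -0.4,"ax": 0,"ay": 0,"az": 0,"jaw": 75},{"tx": -0.15,"ty": 0,"tz": -0.4,"ax": 0,"ay": 0,"az": -0.1,"jaw": 75},{"tx": -0.15,"ty": 0,"tz": -0.4,"ax": 0,"ay": 0,"az": -0.2,"jaw": 75},{"tx": -0.15,"ty": 0,"tz": -0.4,"ax": 0,"ay": 0,"az": -0.3,"jaw": 75},{"tx": -0.15,"ty": 0,"tz": -0.4,"ax": 0,"ay": 0,"az": -0.4,"jaw": 75},{"tx": -0.15,"ty": 0,"tz": -0.4,"ax": 0,"ay": 0,"az": -0.5,"jaw": 75}]'

```text
clock: 62.3
tool_pos: [764.6, -337.3, 140.3]
tcp_rot: [-2.945, -1.08, 0.012]
force: [-0.1, -0.1, -0.0]
gripper_width: 0.882
grasp_force: 0.0
```

```bash
python3 - <<'E'
from h import *
show(); c=cam('wrist'); b,r,H=masks(c['frame']); q=rects(c,b,20,200,30000); print(q,disc(c),'red',rects(c,r,20,50,3000))
q=min(q,key=lambda v:np.hypot(v[0]-775,v[1]+340))
plan([(q[0],q[1],80,q[4]+90,0),(q[0],q[1],22,q[4]+90,0)])
E
```

```text
t62.30 p [ 764.6 -337.3  140.3] yaw 40.3 tilt -0.3 roll 0.4 F [-0.1 -0.1 -0. ] w 75.3 g 0.0 j [ 0.76  0.99 -0.88  1.34  0.77  1.18 -1.06]
[[774.9, -337.8, 39.2, 34.8, -4.9]] [([774.6, -338.8], [144, 151, 149], [263.0, 185.0])] red []
t [0.032, 0.029, 0.24] a [-0.006, 0.001, -0.494]  rows>=4.2
t [-0.0, 0.001, 0.232] a [-0.0, 0.0, 0.0]  rows>=0.9
```

White, so the last block must be the red one. This one goes to slot y = -48.

Emit:
carry_out --rows '[{"tx": 0.032,"ty": 0.029,"tz": 0.2,"ax": 0,"ay": 0,"az": -0.1,"jaw": 75},{"tx": 0.032,"ty": 0.029,"tz": 0.24,"ax": 0,"ay": 0,"az": -0.22,"jaw": 75},{"tx": 0.032,"ty": 0.029,"tz": 0.24,"ax": 0,"ay": 0,"az": -0.34,"jaw": 75},{"tx": 0.032,"ty": 0.029,"tz": 0.24,"ax": -0.006,"ay": 0,"az": -0.46,"jaw": 75},{"tx": 0.032,"ty": 0.029,"tz": 0.24,"ax": -0.006,"ay": 0,"az": -0.494,"jaw": 75},{"tx": 0.032,"ty": 0.029,"tz": 0.33,"ax": -0.006,"ay": 0,"az": -0.494,"jaw": 75},{"tx": 0.032,"ty": 0.029,"tz": 0.43,"ax": -0.006,"ay": 0,"az": -0.494,"jaw": 75},{"tx": 0.032,"ty": 0.029,"tz": 0.47,"ax": -0.006,"ay": 0,"az": -0.494,"jaw": 75}]'

```text
clock: 63.35
tool_pos: [773.7, -337.3, 19.9]
tcp_rot: [-2.327, -2.109, 0.005]
force: [-0.7, -0.1, -0.3]
gripper_width: 0.883
grasp_force: 0.0
```

Emit:
carry_out --rows '[{"tx": 0,"ty": 0,"tz": 0,"ax": 0,"ay": 0,"az": 0,"jaw": 15},{"tx": 0,"ty": 0,"tz": 0,"ax": 0,"ay": 0,"az": 0,"jaw": 15},{"tx": 0,"ty": 0,"tz": 0,"ax": 0,"ay": 0,"az": 0,"jaw": 15},{"tx": 0,"ty": 0,"tz": 0,"ax": 0,"ay": 0,"az": 0,"jaw": 15},{"tx": 0,"ty": 0,"tz": 0,"ax": 0,"ay": 0,"az": 0,"jaw": 15},{"tx": 0,"ty": 0,"tz": -0.1,"ax": 0,"ay": 0,"az": 0,"jaw": 15},{"tx": 0,"ty": 0,"tz": -0.3,"ax": 0,"ay": 0,"az": 0,"jaw": 15},{"tx": 0,"ty": 0,"tz": -0.5,"ax": 0,"ay": 0,"az": 0,"jaw": 15}]'

```text
clock: 64.35
tool_pos: [775.1, -337.0, 151.6]
tcp_rot: [2.325, 2.11, -0.001]
force: [0.9, 1.1, -0.2]
gripper_width: 0.453
grasp_force: 61.8
```

```bash
python3 - <<'E'
from h import *
show()
plan([(700,-120,160,90,0),(630,70,160,97,0),(550,145,165,100,0)])
E
```

```text
t64.35 p [ 775.1 -337.   151.6] yaw 84.5 tilt -0.1 roll -0.1 F [ 0.9  1.1 -0.2] w 38.7 g 61.8 j [ 0.8   1.04 -1.03  1.31  0.88  1.27 -0.34]
t [0.835, -0.383, -0.035] a [0.001, 0.001, -0.062]  rows>=3.7
t [0.76, -0.279, -0.0] a [-0.0, 0.0, -0.077]  rows>=3.2
t [0.336, -0.282, -0.02] a [-0.0, -0.0, -0.034]  rows>=1.8
```

Emit:
carry_out --rows '[{"tx": 0.835,"ty": -0.383,"tz": -0.035,"ax": 0,"ay": 0,"az": -0.062,"jaw": 15},{"tx": 0.835,"ty": -0.383,"tz": -0.035,"ax": 0,"ay": 0,"az": -0.062,"jaw": 15},{"tx": 0.835,"ty": -0.383,"tz": -0.035,"ax": 0,"ay": 0,"az": -0.062,"jaw": 15},{"tx": 0.835,"ty": -0.383,"tz": -0.035,"ax": 0,"ay": 0,"az": -0.062,"jaw": 15},{"tx": 0.835,"ty": -0.383,"tz": -0.035,"ax": 0,"ay": 0,"az": -0.062,"jaw": 15},{"tx": 0.835,"ty": -0.383,"tz": -0.035,"ax": 0,"ay": 0,"az": -0.062,"jaw": 15},{"tx": 0.835,"ty": -0.383,"tz": -0.035,"ax": 0,"ay": 0,"az": -0.062,"jaw": 15},{"tx": 0.835,"ty": -0.383,"tz": -0.035,"ax": 0,"ay": 0,"az": -0.062,"jaw": 15}]'

```text
clock: 65.35
tool_pos: [700.2, -121.3, 157.0]
tcp_rot: [2.222, 2.218, -0.002]
force: [-0.5, 0.2, -0.3]
gripper_width: 0.452
grasp_force: 61.8
```

Emit:
carry_out --rows '[{"tx": 0.76,"ty": -0.279,"tz": 0,"ax": 0,"ay": 0,"az": -0.077,"jaw": 15},{"tx": 0.76,"ty": -0.279,"tz": 0,"ax": 0,"ay": 0,"az": -0.077,"jaw": 15},{"tx": 0.76,"ty": -0.279,"tz": 0,"ax": 0,"ay": 0,"az": -0.077,"jaw": 15},{"tx": 0.76,"ty": -0.279,"tz": 0,"ax": 0,"ay": 0,"az": -0.077,"jaw": 15},{"tx": 0.76,"ty": -0.279,"tz": 0,"ax": 0,"ay": 0,"az": -0.077,"jaw": 15},{"tx": 0.76,"ty": -0.279,"tz": 0,"ax": 0,"ay": 0,"az": -0.077,"jaw": 15},{"tx": 0.76,"ty": -0.279,"tz": 0,"ax": 0,"ay": 0,"az": -0.077,"jaw": 15},{"tx": 0.76,"ty": -0.279,"tz": 0,"ax": 0,"ay": 0,"az": -0.077,"jaw": 15}]'

```text
clock: 66.35
tool_pos: [630.5, 68.6, 156.5]
tcp_rot: [2.084, 2.349, -0.002]
force: [0.2, -0.4, -0.9]
gripper_width: 0.446
grasp_force: 61.8
```

Emit:
carry_out --rows '[{"tx": 0.336,"ty": -0.282,"tz": -0.02,"ax": 0,"ay": 0,"az": -0.034,"jaw": 15},{"tx": 0.336,"ty": -0.282,"tz": -0.02,"ax": 0,"ay": 0,"az": -0.034,"jaw": 15},{"tx": 0.336,"ty": -0.282,"tz": -0.02,"ax": 0,"ay": 0,"az": -0.034,"jaw": 15},{"tx": 0.336,"ty": -0.282,"tz": -0.02,"ax": 0,"ay": 0,"az": -0.034,"jaw": 15},{"tx": 0.336,"ty": -0.282,"tz": -0.02,"ax": 0,"ay": 0,"az": -0.034,"jaw": 15},{"tx": 0.336,"ty": -0.282,"tz": -0.02,"ax": 0,"ay": 0,"az": -0.034,"jaw": 15},{"tx": 0.336,"ty": -0.282,"tz": -0.02,"ax": 0,"ay": 0,"az": -0.034,"jaw": 15},{"tx": 0.336,"ty": -0.282,"tz": -0.02,"ax": 0,"ay": 0,"az": -0.034,"jaw": 15}]'

```text
clock: 67.35
tool_pos: [550.2, 144.5, 161.4]
tcp_rot: [2.018, 2.405, -0.002]
force: [-0.3, 0.5, 0.1]
gripper_width: 0.447
grasp_force: 61.8
```

```bash
python3 - <<'E'
from h import *
show(); c=cam('wrist'); T=tabpose(c); print(T,disc(c,24)); T=T[0]
t=slot(T[:2],T[4]+90.1,5,-50); print(t)
plan([(*t,80,T[4]+180,0),(*t,27,T[4]+180,0)])
E
```

```text
t67.35 p [550.2 144.5 161.4] yaw 100.0 tilt -0.1 roll -0.0 F [-0.3  0.5  0.1] w 38.1 g 61.8 j [ 0.35  0.79 -1.13  2.    0.9   0.97 -1.08]
[[478.7, 242.7, 48.7, 9.5, -79.9]] [([565.2, 55.3], [139, 146, 144], [253.0, 265.0]), ([534.4, 249.7], [150, 155, 149], [256.0, 72.0])]
[542.66919106 203.40696506]
t [0.238, 0.011, 0.325] a [0.0, 0.001, -0.001]  rows>=1.6
t [-0.0, 0.0, 0.212] a [0.0, 0.0, -0.0]  rows>=0.8
```

Emit:
carry_out --rows '[{"tx": 0.238,"ty": 0.011,"tz": 0.15,"ax": 0,"ay": 0,"az": 0,"jaw": 15},{"tx": 0.238,"ty": 0.011,"tz": 0.25,"ax": 0,"ay": 0,"az": 0,"jaw": 15},{"tx": 0.238,"ty": 0.011,"tz": 0.325,"ax": 0,"ay": 0,"az": 0,"jaw": 15},{"tx": 0.238,"ty": 0.011,"tz": 0.41,"ax": 0,"ay": 0,"az": 0,"jaw": 15},{"tx": 0.238,"ty": 0.011,"tz": 0.49,"ax": 0,"ay": 0,"az": 0,"jaw": 15},{"tx": 0.238,"ty": 0.011,"tz": 0.537,"ax": 0,"ay": 0,"az": 0,"jaw": 15},{"tx": 0.238,"ty": 0.011,"tz": 0.537,"ax": 0,"ay": 0,"az": 0,"jaw": 15},{"tx": 0.238,"ty": 0.011,"tz": 0.537,"ax": 0,"ay": 0,"az": 0,"jaw": 52}]'

```text
clock: 68.4
tool_pos: [542.9, 203.0, 27.3]
tcp_rot: [2.019, 2.404, -0.002]
force: [0.1, -0.1, -0.6]
gripper_width: 0.609
grasp_force: 0.0
```

Emit:
carry_out --rows '[{"tx": 0,"ty": 0,"tz": 0,"ax": 0,"ay": 0,"az": 0,"jaw": 52},{"tx": 0,"ty": 0,"tz": 0,"ax": 0,"ay": 0,"az": 0,"jaw": 52},{"tx": 0,"ty": 0,"tz": 0,"ax": 0,"ay": 0,"az": 0,"jaw": 52},{"tx": 0,"ty": 0,"tz": -0.05,"ax": 0,"ay": 0,"az": 0,"jaw": 52},{"tx": 0,"ty": 0,"tz": -0.2,"ax": 0,"ay": 0,"az": 0,"jaw": 52},{"tx": 0,"ty": 0,"tz": -0.4,"ax": 0,"ay": 0,"az": 0,"jaw": 52},{"tx": -0.2,"ty": 0,"tz": -0.6,"ax": 0,"ay": 0,"az": 0,"jaw": 70},{"tx": -0.4,"ty": 0,"tz": -0.6,"ax": 0,"ay": 0,"az": 0,"jaw": 70}]'

```text
clock: 69.4
tool_pos: [560.9, 106.6, 181.5]
tcp_rot: [2.012, 2.406, 0.006]
force: [1.0, -0.1, -1.3]
gripper_width: 0.82
grasp_force: 0.0
```

```bash
python3 - <<'E'
from h import *
show(); c=cam('wrist'); print(disc(c,24)); t=cam('top'); b,r,H=masks(t['frame']); print(rects(t,b,20,40,400))
plan([(560,-30,200,60,0),(520,-100,180,25,0),(490,-152,100,-10,-25)])
E
```

```text
t69.40 p [560.9 106.6 181.5] yaw 100.2 tilt -0.1 roll -0.3 F [ 1.  -0.1 -1.3] w 70.0 g 0.0 j [ 0.43  0.77 -1.15  1.98  0.87  0.99 -0.98]
[([543.2, 200.5], [153, 159, 152], [251.0, 86.0]), ([534.5, 249.7], [155, 157, 151], [251.0, 28.0])]
[[477.4, -149.3, 39.3, 33.4, -12.5], [525.8, 299.0, 39.4, 33.2, 9.8], [534.9, 248.3, 39.9, 33.0, 10.0], [870.3, -795.4, 59.9, 17.6, -80.9]]
t [-0.507, -0.09, -0.084] a [0.002, 0.004, 0.439]  rows>=3.7
t [-0.322, 0.001, 0.08] a [-0.0, 0.0, 0.389]  rows>=3.3
t [-0.197, 0.138, 0.32] a [0.085, -0.269, 0.383]  rows>=4.0
```

Emit:
carry_out --rows '[{"tx": -0.507,"ty": -0.09,"tz": -0.084,"ax": 0,"ay": 0,"az": 0.439,"jaw": 70},{"tx": -0.507,"ty": -0.09,"tz": -0.084,"ax": 0,"ay": 0,"az": 0.439,"jaw": 70},{"tx": -0.507,"ty": -0.09,"tz": -0.084,"ax": 0,"ay": 0,"az": 0.439,"jaw": 70},{"tx": -0.507,"ty": -0.09,"tz": -0.084,"ax": 0,"ay": 0,"az": 0.439,"jaw": 70},{"tx": -0.507,"ty": -0.09,"tz": -0.084,"ax": 0,"ay": 0,"az": 0.439,"jaw": 70},{"tx": -0.507,"ty": -0.09,"tz": -0.084,"ax": 0,"ay": 0,"az": 0.439,"jaw": 70},{"tx": -0.507,"ty": -0.09,"tz": -0.084,"ax": 0,"ay": 0,"az": 0.439,"jaw": 70},{"tx": -0.507,"ty": -0.09,"tz": -0.084,"ax": 0,"ay": 0,"az": 0.439,"jaw": 70}]'

```text
clock: 70.5
tool_pos: [559.6, -23.2, 198.5]
tcp_rot: [2.711, 1.583, -0.001]
force: [0.3, 1.3, 0.9]
gripper_width: 0.818
grasp_force: 0.0
```

Emit:
carry_out --rows '[{"tx": -0.322,"ty": 0,"tz": 0.08,"ax": 0,"ay": 0,"az": 0.389,"jaw": 70},{"tx": -0.322,"ty": 0,"tz": 0.08,"ax": 0,"ay": 0,"az": 0.389,"jaw": 70},{"tx": -0.322,"ty": 0,"tz": 0.08,"ax": 0,"ay": 0,"az": 0.389,"jaw": 70},{"tx": -0.322,"ty": 0,"tz": 0.08,"ax": 0,"ay": 0,"az": 0.389,"jaw": 70},{"tx": -0.322,"ty": 0,"tz": 0.08,"ax": 0,"ay": 0,"az": 0.389,"jaw": 70},{"tx": -0.322,"ty": 0,"tz": 0.08,"ax": 0,"ay": 0,"az": 0.389,"jaw": 70},{"tx": -0.322,"ty": 0,"tz": 0.08,"ax": 0,"ay": 0,"az": 0.389,"jaw": 70},{"tx": -0.322,"ty": 0,"tz": 0.08,"ax": 0,"ay": 0,"az": 0.389,"jaw": 70}]'

```text
clock: 71.5
tool_pos: [520.1, -93.5, 178.7]
tcp_rot: [3.062, 0.693, 0.0]
force: [-0.4, -0.3, 0.1]
gripper_width: 0.819
grasp_force: 0.0
```

Emit:
carry_out --rows '[{"tx": -0.197,"ty": 0.138,"tz": 0.32,"ax": 0.085,"ay": -0.269,"az": 0.383,"jaw": 70},{"tx": -0.197,"ty": 0.138,"tz": 0.32,"ax": 0.085,"ay": -0.269,"az": 0.383,"jaw": 70},{"tx": -0.197,"ty": 0.138,"tz": 0.32,"ax": 0.085,"ay": -0.269,"az": 0.383,"jaw": 70},{"tx": -0.197,"ty": 0.138,"tz": 0.32,"ax": 0.085,"ay": -0.269,"az": 0.383,"jaw": 70},{"tx": -0.197,"ty": 0.138,"tz": 0.32,"ax": 0.085,"ay": -0.269,"az": 0.383,"jaw": 70},{"tx": -0.197,"ty": 0.138,"tz": 0.32,"ax": 0.085,"ay": -0.269,"az": 0.383,"jaw": 70},{"tx": -0.197,"ty": 0.138,"tz": 0.32,"ax": 0.085,"ay": -0.269,"az": 0.383,"jaw": 70},{"tx": -0.197,"ty": 0.138,"tz": 0.32,"ax": 0.085,"ay": -0.269,"az": 0.383,"jaw": 70}]'

```text
clock: 72.5
tool_pos: [490.3, -146.0, 99.3]
tcp_rot: [-3.025, 0.251, 0.667]
force: [-0.5, -0.3, 0.3]
gripper_width: 0.819
grasp_force: 0.0
```

```bash
python3 - <<'E'
from h import *
show(); c=cam('wrist'); b,r,H=masks(c['frame']); q=rects(c,b,20,200,30000); print([v for v in q if v[2]<80])
v=min(q,key=lambda v:np.hypot(v[0]-482,v[1]+150)); a=np.radians(v[4]); F=np.array([np.cos(a),np.sin(a)])
ctr=np.array(v[:2])+F*(20-v[2]/2); g=ctr+10*F; print(ctr,g,v[4])
plan([(*g,70,v[4],-48),(*g,25,v[4],-48)])
E
```

```text
t72.50 p [ 490.3 -146.    99.3] yaw -9.5 tilt -24.9 roll -0.1 F [-0.5 -0.3  0.3] w 70.0 g 0.0 j [ 0.58  0.81 -0.64  1.9   0.44  1.06 -2.05]
[[485.9, -151.0, 51.0, 33.1, -10.1]]
[ 480.48523251 -150.03548301] [ 490.33026431 -151.78915027] -10.1
t [0.053, 0.022, 0.104] a [0.005, -0.257, 0.005]  rows>=2.2
t [0.134, 0.0, 0.121] a [-0.0, 0.0, -0.0]  rows>=0.7
```

Emit:
carry_out --rows '[{"tx": 0.053,"ty": 0.022,"tz": 0.104,"ax": 0.005,"ay": -0.257,"az": 0.005,"jaw": 70},{"tx": 0.053,"ty": 0.022,"tz": 0.104,"ax": 0.005,"ay": -0.257,"az": 0.005,"jaw": 70},{"tx": 0.053,"ty": 0.022,"tz": 0.104,"ax": 0.005,"ay": -0.257,"az": 0.005,"jaw": 70},{"tx": 0.053,"ty": 0.022,"tz": 0.104,"ax": 0.005,"ay": -0.257,"az": 0.005,"jaw": 70},{"tx": 0.053,"ty": 0.022,"tz": 0.104,"ax": 0.005,"ay": -0.257,"az": 0.005,"jaw": 70},{"tx": 0.053,"ty": 0.022,"tz": 0.104,"ax": 0.005,"ay": -0.257,"az": 0.005,"jaw": 70},{"tx": 0.053,"ty": 0.022,"tz": 0.104,"ax": 0.005,"ay": -0.257,"az": 0.005,"jaw": 70},{"tx": 0.053,"ty": 0.022,"tz": 0.104,"ax": 0.005,"ay": -0.257,"az": 0.005,"jaw": 70}]'

```text
clock: 73.55
tool_pos: [490.7, -151.7, 70.0]
tcp_rot: [-2.795, 0.249, 1.245]
force: [-0.2, 0.8, 0.2]
gripper_width: 0.82
grasp_force: 0.0
```

Emit:
carry_out --rows '[{"tx": 0.07,"ty": 0,"tz": 0.063,"ax": 0,"ay": 0,"az": 0,"jaw": 70},{"tx": 0.11,"ty": 0,"tz": 0.1,"ax": 0,"ay": 0,"az": 0,"jaw": 70},{"tx": 0.134,"ty": 0,"tz": 0.12,"ax": 0,"ay": 0,"az": 0,"jaw": 70},{"tx": 0.134,"ty": 0,"tz": 0.12,"ax": 0,"ay": 0,"az": 0,"jaw": 10},{"tx": 0.134,"ty": 0,"tz": 0.12,"ax": 0,"ay": 0,"az": 0,"jaw": 10},{"tx": 0.134,"ty": 0,"tz": 0.12,"ax": 0,"ay": 0,"az": 0,"jaw": 10},{"tx": 0.134,"ty": 0,"tz": 0.12,"ax": 0,"ay": 0,"az": 0,"jaw": 10},{"tx": 0.134,"ty": 0,"tz": 0.12,"ax": 0,"ay": 0,"az": 0,"jaw": 10}]'

```text
clock: 74.55
tool_pos: [491.0, -151.7, 25.1]
tcp_rot: [-2.795, 0.249, 1.245]
force: [2.3, -0.5, 3.7]
gripper_width: 0.383
grasp_force: 59.7
```

Emit:
carry_out --rows '[{"tx": 0,"ty": 0,"tz": 0,"ax": 0,"ay": 0,"az": 0,"jaw": 10},{"tx": -0.1,"ty": 0,"tz": -0.09,"ax": 0,"ay": 0,"az": 0,"jaw": 10},{"tx": -0.297,"ty": 0,"tz": -0.268,"ax": 0,"ay": 0,"az": 0,"jaw": 10},{"tx": -0.297,"ty": 0,"tz": -0.268,"ax": 0,"ay": 0,"az": 0,"jaw": 10},{"tx": -0.297,"ty": 0,"tz": -0.268,"ax": 0,"ay": 0.1,"az": 0,"jaw": 10},{"tx": -0.297,"ty": 0,"tz": -0.268,"ax": 0,"ay": 0.2,"az": 0,"jaw": 10},{"tx": -0.297,"ty": 0,"tz": -0.268,"ax": 0,"ay": 0.3,"az": 0,"jaw": 10},{"tx": -0.297,"ty": 0,"tz": -0.268,"ax": 0,"ay": 0.3,"az": 0,"jaw": 10}]'

```text
clock: 75.55
tool_pos: [489.1, -152.0, 125.6]
tcp_rot: [-3.047, 0.271, 0.567]
force: [-0.0, -0.1, -0.3]
gripper_width: 0.379
grasp_force: 59.6
```

```bash
python3 - <<'E'
from h import *
show()
plan([(710,-85,120,2,-5),(840,-45,55,13,26),(840,-45,36,13,26)])
E
```

```text
t75.55 p [ 489.1 -152.   125.6] yaw -10.2 tilt -21.1 roll -0.1 F [-0.  -0.1 -0.3] w 32.3 g 59.6 j [ 0.61  0.74 -0.65  1.92  0.43  1.02 -2.04]
t [0.775, -0.419, -0.276] a [-0.03, 0.178, -0.132]  rows>=3.7
t [0.546, -0.142, 0.214] a [0.023, 0.343, -0.122]  rows>=3.1
t [-0.033, -0.0, 0.068] a [-0.0, 0.0, 0.0]  rows>=0.3
```

Emit:
carry_out --rows '[{"tx": 0.775,"ty": -0.419,"tz": -0.276,"ax": -0.03,"ay": 0.178,"az": -0.132,"jaw": 10},{"tx": 0.775,"ty": -0.419,"tz": -0.276,"ax": -0.03,"ay": 0.178,"az": -0.132,"jaw": 10},{"tx": 0.775,"ty": -0.419,"tz": -0.276,"ax": -0.03,"ay": 0.178,"az": -0.132,"jaw": 10},{"tx": 0.775,"ty": -0.419,"tz": -0.276,"ax": -0.03,"ay": 0.178,"az": -0.132,"jaw": 10},{"tx": 0.775,"ty": -0.419,"tz": -0.276,"ax": -0.03,"ay": 0.178,"az": -0.132,"jaw": 10},{"tx": 0.775,"ty": -0.419,"tz": -0.276,"ax": -0.03,"ay": 0.178,"az": -0.132,"jaw": 10},{"tx": 0.775,"ty": -0.419,"tz": -0.276,"ax": -0.03,"ay": 0.178,"az": -0.132,"jaw": 10},{"tx": 0.775,"ty": -0.419,"tz": -0.276,"ax": -0.03,"ay": 0.178,"az": -0.132,"jaw": 10}]'

```text
clock: 76.55
tool_pos: [711.2, -85.7, 119.5]
tcp_rot: [3.137, 0.053, -0.138]
force: [-0.1, 0.2, -0.7]
gripper_width: 0.377
grasp_force: 59.6
```

Emit:
carry_out --rows '[{"tx": 0.3,"ty": -0.08,"tz": 0.05,"ax": 0.01,"ay": 0.1,"az": -0.06,"jaw": 10},{"tx": 0.546,"ty": -0.142,"tz": 0.05,"ax": 0.023,"ay": 0.2,"az": -0.122,"jaw": 10},{"tx": 0.546,"ty": -0.142,"tz": 0.1,"ax": 0.023,"ay": 0.3,"az": -0.122,"jaw": 10},{"tx": 0.546,"ty": -0.142,"tz": 0.15,"ax": 0.023,"ay": 0.343,"az": -0.122,"jaw": 10},{"tx": 0.546,"ty": -0.142,"tz": 0.214,"ax": 0.023,"ay": 0.343,"az": -0.122,"jaw": 10},{"tx": 0.546,"ty": -0.142,"tz": 0.214,"ax": 0.023,"ay": 0.343,"az": -0.122,"jaw": 10},{"tx": 0.546,"ty": -0.142,"tz": 0.214,"ax": 0.023,"ay": 0.343,"az": -0.122,"jaw": 10},{"tx": 0.546,"ty": -0.142,"tz": 0.214,"ax": 0.023,"ay": 0.343,"az": -0.122,"jaw": 10}]'

```text
clock: 77.55
tool_pos: [842.4, -45.2, 55.2]
tcp_rot: [-2.992, -0.34, -0.692]
force: [0.4, 0.7, 0.2]
gripper_width: 0.382
grasp_force: 59.7
```

```bash
python3 - <<'E'
from h import *
show()
_,p,M=now(); plan([(p[0],p[1],36.5,13,26)])
E
```

```text
t77.55 p [842.4 -45.2  55.2] yaw 12.9 tilt 26.1 roll 0.1 F [0.4 0.7 0.2] w 32.6 g 59.7 j [ 0.28  0.88 -0.42  1.74  1.02  0.22 -2.23]
t [-0.033, 0.0, 0.067] a [-0.001, -0.001, -0.001]  rows>=0.3
```

Emit:
carry_out --rows '[{"tx": -0.01,"ty": 0,"tz": 0.02,"ax": 0,"ay": 0,"az": 0,"jaw": 10},{"tx": -0.02,"ty": 0,"tz": 0.04,"ax": 0,"ay": 0,"az": 0,"jaw": 10},{"tx": -0.028,"ty": 0,"tz": 0.058,"ax": 0,"ay": 0,"az": 0,"jaw": 10},{"tx": -0.033,"ty": 0,"tz": 0.066,"ax": 0,"ay": 0,"az": 0,"jaw": 10},{"tx": -0.033,"ty": 0,"tz": 0.066,"ax": 0,"ay": 0,"az": 0,"jaw": 10},{"tx": -0.033,"ty": 0,"tz": 0.066,"ax": 0,"ay": 0,"az": 0,"jaw": 60},{"tx": -0.033,"ty": 0,"tz": 0.066,"ax": 0,"ay": 0,"az": 0,"jaw": 60},{"tx": -0.033,"ty": 0,"tz": 0.066,"ax": 0,"ay": 0,"az": 0,"jaw": 60}]'

```text
clock: 78.55
tool_pos: [841.5, -44.8, 35.3]
tcp_rot: [-2.992, -0.341, -0.689]
force: [0.1, 0.6, -0.8]
gripper_width: 0.706
grasp_force: 0.0
```

Emit:
carry_out --rows '[{"tx": 0,"ty": 0,"tz": 0,"ax": 0,"ay": 0,"az": 0,"jaw": 60},{"tx": 0,"ty": 0,"tz": 0,"ax": 0,"ay": 0,"az": 0,"jaw": 60},{"tx": 0,"ty": 0,"tz": -0.05,"ax": 0,"ay": 0,"az": 0,"jaw": 60},{"tx": 0,"ty": 0,"tz": -0.2,"ax": 0,"ay": 0,"az": 0,"jaw": 60},{"tx": 0,"ty": 0,"tz": -0.4,"ax": 0,"ay": 0,"az": 0,"jaw": 60},{"tx": 0,"ty": 0,"tz": -0.5,"ax": 0,"ay": 0,"az": 0,"jaw": 60},{"tx": 0,"ty": 0,"tz": -0.5,"ax": 0,"ay": 0,"az": 0,"jaw": 60},{"tx": 0,"ty": 0,"tz": -0.5,"ax": 0,"ay": 0,"az": 0,"jaw": 60}]'

```text
clock: 79.55
tool_pos: [788.2, -57.7, 147.9]
tcp_rot: [-2.993, -0.34, -0.69]
force: [0.1, -0.2, -0.5]
gripper_width: 0.699
grasp_force: 0.0
```

```bash
python3 - <<'E'
from h import *
show(); c=cam('wrist'); q=standing(c,(850,-45)); print(q)
w=q[4]+90 if q[4]<0 else q[4]-90 ; F=np.array([np.cos(np.radians(w)),np.sin(np.radians(w))]); o=np.array(q[:2])
plan([(*(o+40*F),140,w,0),(*(o+40*F),49,w,0),(*(o-2*F),49,w,0),(*(o-30*F),150,w,0)])
E
```

```text
t79.55 p [788.2 -57.7 147.9] yaw 13.0 tilt 26.0 roll 0.1 F [ 0.1 -0.2 -0.5] w 59.7 g 0.0 j [ 0.41  0.75 -0.58  1.83  0.94  0.33 -2.14]
[846.0, -43.5, 31.3, 19.1, -77.1]
t [0.345, -0.002, 0.2] a [-0.001, -0.288, 0.001]  rows>=2.4
t [0.0, 0.0, 0.364] a [-0.0, -0.0, 0.0]  rows>=1.5
t [-0.168, 0.0, 0.0] a [-0.0, -0.0, 0.0]  rows>=0.7
t [-0.112, 0.0, -0.404] a [-0.0, -0.0, 0.0]  rows>=1.7
```

Emit:
carry_out --rows '[{"tx": 0.345,"ty": 0,"tz": 0.2,"ax": 0,"ay": -0.288,"az": 0,"jaw": 0},{"tx": 0.345,"ty": 0,"tz": 0.2,"ax": 0,"ay": -0.288,"az": 0,"jaw": 0},{"tx": 0.345,"ty": 0,"tz": 0.2,"ax": 0,"ay": -0.288,"az": 0,"jaw": 0},{"tx": 0.345,"ty": 0,"tz": 0.2,"ax": 0,"ay": -0.288,"az": 0,"jaw": 0},{"tx": 0.345,"ty": 0,"tz": 0.2,"ax": 0,"ay": -0.288,"az": 0,"jaw": 0},{"tx": 0.345,"ty": 0,"tz": 0.2,"ax": 0,"ay": -0.288,"az": 0,"jaw": 0},{"tx": 0.345,"ty": 0,"tz": 0.2,"ax": 0,"ay": -0.288,"az": 0,"jaw": 0},{"tx": 0.345,"ty": 0,"tz": 0.2,"ax": 0,"ay": -0.288,"az": 0,"jaw": 0}]'

```text
clock: 80.6
tool_pos: [885.0, -35.7, 141.8]
tcp_rot: [-3.121, -0.355, -0.003]
force: [-0.4, 1.3, 0.5]
gripper_width: 0.002
grasp_force: 0.0
```

Emit:
carry_out --rows '[{"tx": 0,"ty": 0,"tz": 0.2,"ax": 0,"ay": 0,"az": 0,"jaw": 0},{"tx": 0,"ty": 0,"tz": 0.36,"ax": 0,"ay": 0,"az": 0,"jaw": 0},{"tx": 0,"ty": 0,"tz": 0.36,"ax": 0,"ay": 0,"az": 0,"jaw": 0},{"tx": -0.04,"ty": 0,"tz": 0.36,"ax": 0,"ay": 0,"az": 0,"jaw": 0},{"tx": -0.07,"ty": 0,"tz": 0.36,"ax": 0,"ay": 0,"az": 0,"jaw": 0},{"tx": -0.1,"ty": 0,"tz": 0.36,"ax": 0,"ay": 0,"az": 0,"jaw": 0},{"tx": -0.13,"ty": 0,"tz": 0.36,"ax": 0,"ay": 0,"az": 0,"jaw": 0},{"tx": -0.17,"ty": 0,"tz": 0.36,"ax": 0,"ay": 0,"az": 0,"jaw": 0}]'

```text
clock: 81.6
tool_pos: [843.4, -44.5, 51.3]
tcp_rot: [-3.12, -0.356, -0.002]
force: [-0.3, 0.3, -0.2]
gripper_width: -0.002
grasp_force: 0.0
```

Emit:
carry_out --rows '[{"tx": 0,"ty": 0,"tz": -0.2,"ax": 0,"ay": 0,"az": 0,"jaw": 70},{"tx": -0.112,"ty": 0,"tz": -0.364,"ax": 0,"ay": 0,"az": 0,"jaw": 70},{"tx": -0.15,"ty": 0,"tz": -0.4,"ax": 0,"ay": 0,"az": 0,"jaw": 70},{"tx": -0.15,"ty": 0,"tz": -0.4,"ax": 0,"ay": 0,"az": 0,"jaw": 70},{"tx": -0.15,"ty": 0,"tz": -0.4,"ax": 0,"ay": 0,"az": 0,"jaw": 70},{"tx": -0.15,"ty": 0,"tz": -0.4,"ax": 0,"ay": 0,"az": 0,"jaw": 70},{"tx": -0.15,"ty": 0,"tz": -0.4,"ax": 0,"ay": 0,"az": 0,"jaw": 70},{"tx": -0.15,"ty": 0,"tz": -0.4,"ax": 0,"ay": 0,"az": 0,"jaw": 70}]'

```text
clock: 82.6
tool_pos: [807.2, -52.7, 150.4]
tcp_rot: [-3.12, -0.356, -0.001]
force: [-0.4, -0.2, 0.5]
gripper_width: 0.82
grasp_force: 0.0
```

```bash
python3 - <<'E'
from h import *
show(); c=cam('wrist'); b,r,H=masks(c['frame']); q=rects(c,b,20,200,30000); print(q,disc(c),'red',rects(c,r,20,50,9000))
q=min(q,key=lambda v:np.hypot(v[0]-816,v[1]+50))
g=q[:2]; plan([(*g,22,q[4],0),(*g,150,q[4],0),(700,-10,150,0,0),(602,2,150,-13,0),(602,2,27.5,-13,0)])
E
```

```text
t82.60 p [807.2 -52.7 150.4] yaw 13.0 tilt 0.0 roll 0.1 F [-0.4 -0.2  0.5] w 70.0 g 0.0 j [ 0.38  0.91 -0.75  1.42  0.66  1.07 -1.84]
[[818.1, -49.8, 38.9, 32.5, 14.0]] [([817.6, -49.9], [22, 24, 106], [253.0, 179.0])] red [[576.4, 48.7, 21.7, 17.9, -74.3], [630.4, -29.7, 66.3, 66.1, -14.1], [817.3, -50.3, 24.2, 24.0, -77.0]]
t [0.044, -0.001, 0.514] a [-0.001, -0.001, -0.011]  rows>=2.1
t [0.0, 0.0, -0.512] a [0.0, 0.0, 0.0]  rows>=2.0
t [-0.42, -0.269, 0.0] a [0.0, 0.0, 0.156]  rows>=2.0
t [-0.392, -0.048, 0.001] a [0.0, 0.0, 0.144]  rows>=1.6
t [0.001, 0.0, 0.49] a [0.0, 0.0, 0.0]  rows>=2.0
```

Red disc, facing up at (818,-50). I grip it and carry it to the dish.

Emit:
carry_out --rows '[{"tx": 0.044,"ty": 0,"tz": 0.2,"ax": 0,"ay": 0,"az": -0.011,"jaw": 70},{"tx": 0.044,"ty": 0,"tz": 0.35,"ax": 0,"ay": 0,"az": -0.011,"jaw": 70},{"tx": 0.044,"ty": 0,"tz": 0.46,"ax": 0,"ay": 0,"az": -0.011,"jaw": 70},{"tx": 0.044,"ty": 0,"tz": 0.51,"ax": 0,"ay": 0,"az": -0.011,"jaw": 70},{"tx": 0.044,"ty": 0,"tz": 0.51,"ax": 0,"ay": 0,"az": -0.011,"jaw": 70},{"tx": 0.044,"ty": 0,"tz": 0.51,"ax": 0,"ay": 0,"az": -0.011,"jaw": 10},{"tx": 0.044,"ty": 0,"tz": 0.51,"ax": 0,"ay": 0,"az": -0.011,"jaw": 10},{"tx": 0.044,"ty": 0,"tz": 0.51,"ax": 0,"ay": 0,"az": -0.011,"jaw": 10}]'

```text
clock: 83.65
tool_pos: [819.0, -50.2, 25.4]
tcp_rot: [-3.117, -0.382, -0.006]
force: [0.1, -0.3, 6.8]
gripper_width: 0.381
grasp_force: 61.0
```

Emit:
carry_out --rows '[{"tx": 0,"ty": 0,"tz": 0,"ax": 0,"ay": 0,"az": 0,"jaw": 10},{"tx": 0,"ty": 0,"tz": 0,"ax": 0,"ay": 0,"az": 0,"jaw": 10},{"tx": 0,"ty": 0,"tz": -0.1,"ax": 0,"ay": 0,"az": 0,"jaw": 10},{"tx": 0,"ty": 0,"tz": -0.3,"ax": 0,"ay": 0,"az": 0,"jaw": 10},{"tx": 0,"ty": 0,"tz": -0.512,"ax": 0,"ay": 0,"az": 0,"jaw": 10},{"tx": -0.2,"ty": -0.13,"tz": -0.512,"ax": 0,"ay": 0,"az": 0.08,"jaw": 10},{"tx": -0.42,"ty": -0.269,"tz": -0.512,"ax": 0,"ay": 0,"az": 0.156,"jaw": 10},{"tx": -0.42,"ty": -0.269,"tz": -0.512,"ax": 0,"ay": 0,"az": 0.156,"jaw": 10}]'

```text
clock: 84.65
tool_pos: [695.0, -8.6, 153.5]
tcp_rot: [-3.142, -0.005, 0.002]
force: [1.1, -0.2, -0.0]
gripper_width: 0.382
grasp_force: 60.1
```

```bash
python3 - <<'E'
from h import *
show(); c=cam('wrist'); b,r,H=masks(c['frame']); print('dish',rects(c,r,18,2000,90000))
t=cam('top'); b,r,H=masks(t['frame']); print(rects(t,r,18,300,5000))
plan([(604,0,100,-13,0),(604,0,27.5,-13,0)])
E
```

```text
t84.65 p [695.   -8.6 153.5] yaw 0.2 tilt -0.1 roll 0.0 F [ 1.1 -0.2 -0. ] w 32.6 g 60.1 j [ 0.36  0.77 -0.72  1.72  0.62  0.9  -2.19]
dish []
[[601.9, 2.1, 129.1, 116.7, -14.4]]
t [-0.385, -0.042, 0.213] a [-0.001, -0.002, 0.145]  rows>=1.8
t [0.0, -0.0, 0.29] a [0.0, 0.0, -0.0]  rows>=1.2
```

Emit:
carry_out --rows '[{"tx": -0.385,"ty": -0.042,"tz": 0.1,"ax": 0,"ay": 0,"az": 0.145,"jaw": 10},{"tx": -0.385,"ty": -0.042,"tz": 0.15,"ax": 0,"ay": 0,"az": 0.145,"jaw": 10},{"tx": -0.385,"ty": -0.042,"tz": 0.213,"ax": 0,"ay": 0,"az": 0.145,"jaw": 10},{"tx": -0.385,"ty": -0.042,"tz": 0.32,"ax": 0,"ay": 0,"az": 0.145,"jaw": 10},{"tx": -0.385,"ty": -0.042,"tz": 0.42,"ax": 0,"ay": 0,"az": 0.145,"jaw": 10},{"tx": -0.385,"ty": -0.042,"tz": 0.47,"ax": 0,"ay": 0,"az": 0.145,"jaw": 10},{"tx": -0.385,"ty": -0.042,"tz": 0.494,"ax": 0,"ay": 0,"az": 0.145,"jaw": 10},{"tx": -0.385,"ty": -0.042,"tz": 0.494,"ax": 0,"ay": 0,"az": 0.145,"jaw": 10}]'

```text
clock: 85.75
tool_pos: [605.0, 0.2, 29.3]
tcp_rot: [-3.12, 0.358, -0.005]
force: [-2.3, -1.0, 10.3]
gripper_width: 0.377
grasp_force: 61.3
```

Emit:
carry_out --rows '[{"tx": 0,"ty": 0,"tz": 0,"ax": 0,"ay": 0,"az": 0,"jaw": 50},{"tx": 0,"ty": 0,"tz": 0,"ax": 0,"ay": 0,"az": 0,"jaw": 50},{"tx": 0,"ty": 0,"tz": 0,"ax": 0,"ay": 0,"az": 0,"jaw": 50},{"tx": 0,"ty": 0,"tz": -0.05,"ax": 0,"ay": 0,"az": 0,"jaw": 50},{"tx": 0,"ty": 0,"tz": -0.25,"ax": 0,"ay": 0,"az": 0,"jaw": 50},{"tx": 0,"ty": 0,"tz": -0.5,"ax": 0,"ay": 0,"az": 0,"jaw": 50},{"tx": 0,"ty": 0,"tz": -0.65,"ax": 0,"ay": 0,"az": 0,"jaw": 50},{"tx": 0,"ty": 0,"tz": -0.65,"ax": 0,"ay": 0,"az": 0,"jaw": 50}]'

```text
clock: 86.75
tool_pos: [604.9, 0.1, 194.2]
tcp_rot: [-3.119, 0.359, -0.01]
force: [-0.1, -0.4, -0.9]
gripper_width: 0.583
grasp_force: 0.0
```

```bash
python3 - <<'E'
from h import *
show(); c=cam('wrist'); b,r,H=masks(c['frame']); print('block',rects(c,b,24,200,90000),disc(c,24)); cv2.imwrite('pics/w9.png',c['frame'])
plan([(570,60,220,30,0),(490,130,230,10,0),(455,175,200,10,0)])
E
```

```text
t86.75 p [6.049e+02 1.000e-01 1.942e+02] yaw -13.1 tilt 0.4 roll 0.2 F [-0.1 -0.4 -0.9] w 49.8 g 0.0 j [ 0.35  0.6  -0.66  1.91  0.51  0.8  -2.39]
block [[538.8, 243.3, 147.3, 43.6, -79.6], [605.9, 0.3, 42.9, 34.2, -14.2]] [([526.3, 300.0], [180, 187, 185], [44.0, 286.0]), ([535.4, 249.3], [182, 190, 187], [76.0, 273.0]), ([543.8, 200.0], [184, 192, 189], [109.0, 260.0]), ([604.0, 0.8], [39, 43, 150], [253.0, 180.0])]
t [-0.187, -0.204, -0.111] a [-0.0, -0.003, -0.479]  rows>=4.0
t [-0.137, -0.403, -0.04] a [-0.0, 0.0, 0.222]  rows>=1.9
t [-0.106, -0.201, 0.12] a [-0.0, 0.0, 0.0]  rows>=1.0
```

View pics/w9.png

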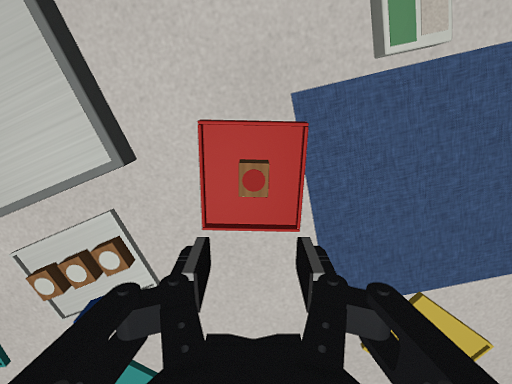

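The red block is in the dish at pixel (253,180) and three white discs are in the tray at (44,286), (76,273) and (109,260). Now the tray: I lower partly open fingers astride the tab and push it to the plate.

```bash
python3 - <<'E'
from h import *
plan([(560,80,200,40,0),(500,180,200,100,0)])
E
```

```text
t [-0.244, -0.273, -0.032] a [-0.0, -0.003, -0.59]  rows>=5.0
t [0.073, -0.461, 0.001] a [-0.0, 0.0, -0.667]  rows>=5.6
```

Emit:
carry_out --rows '[{"tx": -0.244,"ty": -0.273,"tz": -0.032,"ax": 0,"ay": -0.003,"az": -0.59,"jaw": 20},{"tx": -0.244,"ty": -0.273,"tz": -0.032,"ax": 0,"ay": -0.003,"az": -0.59,"jaw": 20},{"tx": -0.244,"ty": -0.273,"tz": -0.032,"ax": 0,"ay": -0.003,"az": -0.59,"jaw": 20},{"tx": -0.244,"ty": -0.273,"tz": -0.032,"ax": 0,"ay": -0.003,"az": -0.59,"jaw": 20},{"tx": -0.244,"ty": -0.273,"tz": -0.032,"ax": 0,"ay": -0.003,"az": -0.59,"jaw": 20},{"tx": -0.244,"ty": -0.273,"tz": -0.032,"ax": 0,"ay": -0.003,"az": -0.59,"jaw": 20},{"tx": -0.244,"ty": -0.273,"tz": -0.032,"ax": 0,"ay": -0.003,"az": -0.59,"jaw": 20},{"tx": -0.244,"ty": -0.273,"tz": -0.032,"ax": 0,"ay": -0.003,"az": -0.59,"jaw": 20}]'

```text
clock: 87.8
tool_pos: [559.4, 80.2, 198.2]
tcp_rot: [-2.952, -1.071, 0.005]
force: [0.7, -0.1, -0.1]
gripper_width: 0.228
grasp_force: 0.0
```

Emit:
carry_out --rows '[{"tx": 0.073,"ty": -0.461,"tz": 0,"ax": 0,"ay": 0,"az": -0.667,"jaw": 20},{"tx": 0.073,"ty": -0.461,"tz": 0,"ax": 0,"ay": 0,"az": -0.667,"jaw": 20},{"tx": 0.073,"ty": -0.461,"tz": 0,"ax": 0,"ay": 0,"az": -0.667,"jaw": 20},{"tx": 0.073,"ty": -0.461,"tz": 0,"ax": 0,"ay": 0,"az": -0.667,"jaw": 20},{"tx": 0.073,"ty": -0.461,"tz": 0,"ax": 0,"ay": 0,"az": -0.667,"jaw": 20},{"tx": 0.073,"ty": -0.461,"tz": 0,"ax": 0,"ay": 0,"az": -0.667,"jaw": 20},{"tx": 0.073,"ty": -0.461,"tz": 0,"ax": 0,"ay": 0,"az": -0.667,"jaw": 20},{"tx": 0.073,"ty": -0.461,"tz": 0,"ax": 0,"ay": 0,"az": -0.667,"jaw": 20}]'

```text
clock: 88.8
tool_pos: [499.4, 180.2, 198.7]
tcp_rot: [-2.02, -2.402, 0.003]
force: [0.4, -0.2, 0.0]
gripper_width: 0.236
grasp_force: 0.0
```

```bash
python3 - <<'E'
from h import *
show(); c=cam('wrist'); T=tabpose(c); print(T,disc(c,24)); T=T[0]; cv2.imwrite('pics/w10.png',c['frame'])
plan([(T[0],T[1],90,100.2,0),(T[0],T[1],34,100.2,0)])
E
```

```text
t88.80 p [499.4 180.2 198.7] yaw 99.9 tilt 0.0 roll 0.2 F [ 0.4 -0.2  0. ] w 20.2 g 0.0 j [ 0.31  0.72 -1.19  2.05  0.82  0.97 -1.15]
[[478.5, 242.6, 47.7, 8.9, -80.5]] [([543.0, 200.4], [140, 147, 145], [295.0, 167.0]), ([534.4, 250.0], [143, 150, 147], [297.0, 121.0]), ([525.4, 300.1], [145, 152, 147], [300.0, 68.0])]
t [0.26, -0.038, 0.435] a [-0.002, -0.0, -0.003]  rows>=2.0
t [-0.0, -0.0, 0.224] a [-0.0, -0.0, -0.0]  rows>=0.9
```

View pics/w10.png

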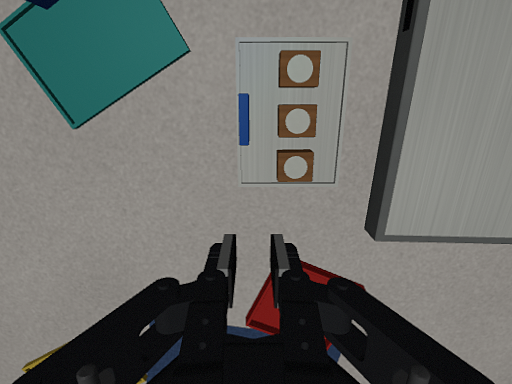

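The view shows the tab at (243,118) and the three discs at (300,68), (297,121) and (295,167). The plate's front base edge runs from (366,236) up to (402,10). I descend astride the tab.

Emit:
carry_out --rows '[{"tx": 0.26,"ty": -0.038,"tz": 0.3,"ax": 0,"ay": 0,"az": -0.003,"jaw": 20},{"tx": 0.26,"ty": -0.038,"tz": 0.435,"ax": 0,"ay": 0,"az": -0.003,"jaw": 20},{"tx": 0.26,"ty": -0.038,"tz": 0.435,"ax": 0,"ay": 0,"az": -0.003,"jaw": 20},{"tx": 0.26,"ty": -0.038,"tz": 0.5,"ax": 0,"ay": 0,"az": -0.003,"jaw": 20},{"tx": 0.26,"ty": -0.038,"tz": 0.56,"ax": 0,"ay": 0,"az": -0.003,"jaw": 20},{"tx": 0.26,"ty": -0.038,"tz": 0.62,"ax": 0,"ay": 0,"az": -0.003,"jaw": 20},{"tx": 0.26,"ty": -0.038,"tz": 0.655,"ax": 0,"ay": 0,"az": -0.003,"jaw": 20},{"tx": 0.26,"ty": -0.038,"tz": 0.655,"ax": 0,"ay": 0,"az": -0.003,"jaw": 20}]'

```text
clock: 89.85
tool_pos: [478.1, 242.3, 34.6]
tcp_rot: [-2.011, -2.409, 0.004]
force: [-0.7, 0.2, 0.1]
gripper_width: 0.233
grasp_force: 0.0
```

```bash
python3 - <<'E'
from h import *
show()
# plate edge using the picture pose of the previous hover
c=imaging.read_camera('wrist'); T=np.eye(4); T[:3,:3]=Rt(99.9,0); T[:3,3]=(499.4,180.2,198.7); c['pose']=T@np.array(c['hand_eye'])
A,B=ray(c,[(366,236),(402,10)],0)[:,:2]; d=B-A; n=np.array([d[1],-d[0]])/np.linalg.norm(d); n*=np.sign(n[0]); print(A,B,np.degrees(np.arctan2(n[1],n[0])))
q=ray(c,[(348,42),(334,184)],10)[:,:2]; print('far corners',q.round(1),'gaps',((A-q)@n).round(1))
E
```

```text
t89.85 p [478.1 242.3  34.6] yaw 100.3 tilt 0.0 roll 0.2 F [-0.7  0.2  0.1] w 19.9 g 0.0 j [ 0.03  0.91 -0.94  2.14  1.17  0.76 -1.53]
[661.35395071 120.1734316 ] [620.71347078 375.6992764 ] 9.03699866328776
far corners [[571.2 334.7]
 [596.8 185. ]] gaps [55.4 53.6]
```

Emit:
carry_out --rows '[{"tx": 0,"ty": 0.012,"tz": 0,"ax": 0,"ay": 0,"az": 0,"jaw": 20},{"tx": 0,"ty": 0.024,"tz": 0,"ax": 0,"ay": 0,"az": 0,"jaw": 20},{"tx": 0,"ty": 0.036,"tz": 0,"ax": 0,"ay": 0,"az": 0,"jaw": 20},{"tx": 0,"ty": 0.048,"tz": 0,"ax": 0,"ay": 0,"az": 0,"jaw": 20},{"tx": 0,"ty": 0.06,"tz": 0,"ax": 0,"ay": 0,"az": 0,"jaw": 20},{"tx": 0,"ty": 0.072,"tz": 0,"ax": 0,"ay": 0,"az": 0,"jaw": 20},{"tx": 0,"ty": 0.084,"tz": 0,"ax": 0,"ay": 0,"az": 0,"jaw": 20},{"tx": 0,"ty": 0.096,"tz": 0,"ax": 0,"ay": 0,"az": 0,"jaw": 20}]'

```text
clock: 90.9
tool_pos: [499.8, 246.8, 35.3]
tcp_rot: [-2.009, -2.41, 0.007]
force: [-9.2, -1.9, 7.5]
gripper_width: 0.231
grasp_force: 4.5
```

Emit:
carry_out --rows '[{"tx": 0,"ty": 0.012,"tz": 0,"ax": 0,"ay": 0,"az": 0,"jaw": 20},{"tx": 0,"ty": 0.024,"tz": 0,"ax": 0,"ay": 0,"az": 0,"jaw": 20},{"tx": 0,"ty": 0.036,"tz": 0,"ax": 0,"ay": 0,"az": 0,"jaw": 20},{"tx": 0,"ty": 0.048,"tz": 0,"ax": 0,"ay": 0,"az": 0,"jaw": 20},{"tx": 0,"ty": 0.06,"tz": 0,"ax": 0,"ay": 0,"az": 0,"jaw": 20},{"tx": 0,"ty": 0.072,"tz": 0,"ax": 0,"ay": 0,"az": 0,"jaw": 20},{"tx": 0,"ty": 0.084,"tz": 0,"ax": 0,"ay": 0,"az": 0,"jaw": 20},{"tx": 0,"ty": 0.096,"tz": 0,"ax": 0,"ay": 0,"az": 0,"jaw": 20}]'

```text
clock: 91.9
tool_pos: [523.2, 251.2, 35.3]
tcp_rot: [-2.008, -2.41, 0.007]
force: [-9.5, -1.5, 8.6]
gripper_width: 0.233
grasp_force: 4.8
```

```bash
python3 - <<'E'
from h import *
show()
E
```

```text
t91.90 p [523.2 251.2  35.3] yaw 100.4 tilt 0.1 roll 0.4 F [-9.5 -1.5  8.6] w 19.9 g 4.8 j [ 0.05  0.94 -0.95  2.03  1.12  0.82 -1.41]
```

Emit:
carry_out --rows '[{"tx": 0,"ty": 0,"tz": -0.012,"ax": 0,"ay": 0,"az": 0,"jaw": 20},{"tx": 0,"ty": 0.006,"tz": -0.012,"ax": 0,"ay": 0,"az": 0,"jaw": 20},{"tx": 0,"ty": 0.012,"tz": -0.012,"ax": 0,"ay": 0,"az": 0,"jaw": 20},{"tx": 0,"ty": 0.018,"tz": -0.012,"ax": 0,"ay": 0,"az": 0,"jaw": 20},{"tx": 0,"ty": 0.024,"tz": -0.012,"ax": 0,"ay": 0,"az": 0,"jaw": 20},{"tx": 0,"ty": 0.03,"tz": -0.012,"ax": 0,"ay": 0,"az": 0,"jaw": 20},{"tx": 0,"ty": 0.036,"tz": -0.012,"ax": 0,"ay": 0,"az": 0,"jaw": 20},{"tx": 0,"ty": 0.04,"tz": -0.012,"ax": 0,"ay": 0,"az": 0,"jaw": 20}]'

```text
clock: 92.9
tool_pos: [528.2, 254.7, 38.0]
tcp_rot: [-2.001, -2.407, 0.011]
force: [-27.7, 2.3, 11.4]
gripper_width: 0.233
grasp_force: 13.5
```

```bash
python3 - <<'E'
from h import *
show()
E
```

```text
t92.90 p [528.2 254.7  38. ] yaw 100.5 tilt 0.2 roll 0.7 F [-27.7   2.3  11.4] w 19.9 g 13.5 j [ 0.05  0.95 -0.95  2.01  1.1   0.83 -1.38]
```

```bash
python3 - <<'E'
from h import *
c=cam('wrist'); cv2.imwrite('pics/w11.png',cv2.resize(c['frame'],(768,576)))
E
```

```text
(no output)
```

View pics/w11.png

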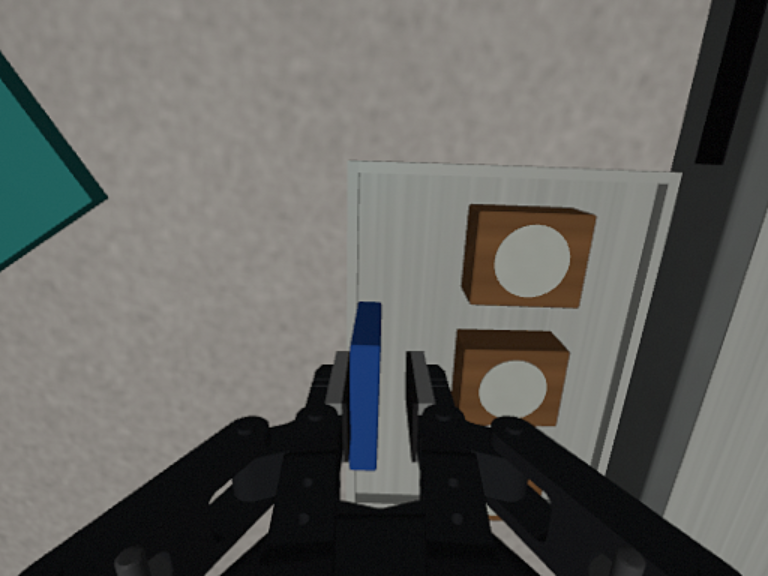

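The far-left corner at (680,173) touches the plate's dark face, and the far edge runs along it down to about (605,470). I back off and check the gap from above.

Emit:
carry_out --rows '[{"tx": 0,"ty": -0.01,"tz": 0,"ax": 0,"ay": 0,"az": 0,"jaw": 20},{"tx": 0,"ty": -0.03,"tz": 0,"ax": 0,"ay": 0,"az": 0,"jaw": 20},{"tx": 0,"ty": -0.03,"tz": -0.1,"ax": 0,"ay": 0,"az": 0,"jaw": 20},{"tx": 0,"ty": -0.03,"tz": -0.3,"ax": 0,"ay": 0,"az": 0,"jaw": 20},{"tx": 0,"ty": -0.03,"tz": -0.5,"ax": 0,"ay": 0,"az": 0,"jaw": 20},{"tx": -0.2,"ty": 0.1,"tz": -0.6,"ax": 0,"ay": 0,"az": 0,"jaw": 20},{"tx": -0.4,"ty": 0.25,"tz": -0.65,"ax": 0,"ay": 0,"az": 0,"jaw": 20},{"tx": -0.4,"ty": 0.25,"tz": -0.65,"ax": 0,"ay": 0,"az": 0,"jaw": 20}]'

```text
clock: 93.95
tool_pos: [619.7, 160.7, 200.3]
tcp_rot: [2.024, 2.402, -0.002]
force: [-0.6, 0.4, -0.1]
gripper_width: 0.234
grasp_force: 0.0
```

```bash
python3 - <<'E'
from h import *
show(); c=cam('wrist'); T=tabpose(c); print(T,disc(c,24))
cv2.imwrite('pics/w12.png',cv2.resize(c['frame'][:256,150:490],(797,600),interpolation=cv2.INTER_CUBIC))
E
```

```text
t93.95 p [619.7 160.7 200.3] yaw 99.8 tilt -0.1 roll 0.0 F [-0.6  0.4 -0.1] w 19.9 g 0.0 j [ 0.32  0.81 -1.13  1.81  0.83  1.09 -0.94]
[[523.4, 253.9, 47.9, 9.4, -80.9]] [([586.7, 210.6], [143, 151, 146], [231.0, 128.0]), ([579.2, 260.1], [148, 152, 146], [230.0, 78.0]), ([571.2, 310.7], [150, 152, 145], [230.0, 20.0])]
```

View pics/w12.png

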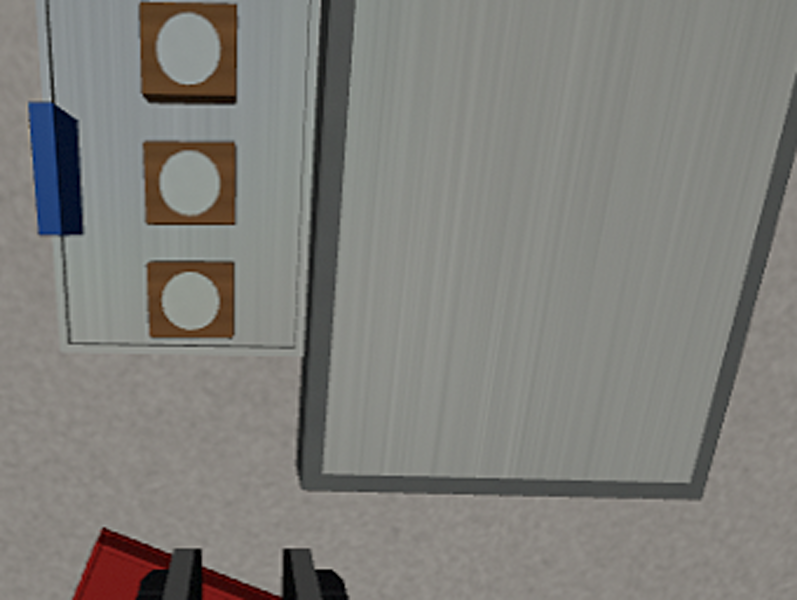

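```bash
python3 - <<'E'
from h import *
c=cam('wrist'); g=cv2.cvtColor(c['frame'],cv2.COLOR_BGR2GRAY).astype(int)
for r in (10,40,70,100,130,140,146,155,170,190): print(r,g[r,268:296].tolist())
def edge(r):
    v=cv2.GaussianBlur(g.astype(np.float32),(1,3),0)[r,265:300]; k=int(np.argmin(np.diff(v))); return 265.5+k
tr=[(edge(r),r) for r in range(10,140,10)]; pl=[(edge(r),r) for r in range(156,200,6)]
A=ray(c,tr,10)[:,:2]; B=ray(c,pl,0)[:,:2]
for P in(A,B):
    l=cv2.fitLine(P.astype(np.float32),cv2.DIST_HUBER,0,.01,.01).ravel(); print('dir',np.degrees(np.arctan2(-l[0]*np.sign(l[1]),abs(l[1]))),'pt',l[2:])
E
```

```text
10 [137, 140, 139, 139, 141, 143, 144, 144, 142, 142, 142, 141, 141, 142, 142, 124, 107, 144, 144, 149, 126, 33, 33, 35, 40, 75, 80, 80]
40 [142, 142, 140, 142, 145, 145, 144, 142, 140, 142, 142, 143, 145, 146, 107, 142, 147, 150, 156, 66, 27, 34, 40, 72, 80, 79, 80, 80]
70 [143, 141, 144, 145, 145, 142, 141, 141, 141, 140, 145, 146, 128, 124, 144, 150, 157, 92, 31, 31, 40, 69, 80, 79, 78, 78, 79, 77]
100 [140, 143, 143, 142, 141, 141, 140, 139, 142, 145, 146, 114, 136, 148, 153, 119, 56, 28, 36, 68, 79, 77, 77, 78, 77, 78, 77, 74]
130 [142, 143, 140, 142, 139, 138, 137, 141, 143, 127, 122, 140, 149, 135, 77, 22, 35, 65, 76, 77, 77, 77, 78, 77, 78, 72, 115, 140]
140 [141, 140, 141, 140, 137, 137, 137, 141, 144, 115, 132, 147, 151, 107, 38, 27, 64, 78, 79, 79, 78, 78, 78, 77, 74, 102, 136, 144]
146 [141, 141, 141, 139, 137, 138, 137, 140, 141, 115, 132, 147, 153, 99, 23, 37, 65, 79, 78, 79, 79, 78, 77, 77, 69, 130, 145, 143]
155 [132, 132, 128, 130, 131, 135, 134, 133, 133, 135, 141, 130, 75, 23, 27, 63, 78, 77, 77, 77, 77, 77, 77, 72, 97, 134, 143, 141]
170 [139, 138, 137, 136, 136, 136, 140, 141, 139, 137, 124, 74, 27, 28, 63, 78, 78, 80, 78, 78, 78, 77, 72, 114, 140, 142, 141, 138]
190 [137, 136, 135, 132, 130, 129, 133, 137, 144, 133, 79, 29, 32, 69, 82, 80, 79, 80, 80, 79, 77, 85, 131, 142, 138, 136, 137, 136]
dir 8.935421 pt [631.83826 275.89514]
dir 8.633636 pt [649.4349  161.40166]
```

The fitted tray edge and plate line agree to about 1 mm and 0.3°, so the tray is flush. One last check that nothing has been knocked, then hand in.

```bash
python3 - <<'E'
from h import *
t=cam('scene'); b,r,H=masks(t['frame']); print(rects(t,b,24,30,900)); print(disc(t,24))
u=proj(t,[[605,0,24]])[0].astype(int); print(t['frame'][u[1],u[0]], u)
c=cam('wrist'); print(disc(c,24),tabpose(c)); s=robot.state(); print(s['clock'],s['force'])
if len(disc(c,24))>=3: print(robot.sign_off())
E
```

```text
[[1259.8, -100.2, 219.0, 9.9, -90.0], [604.3, -5.4, 50.0, 45.2, -13.2], [579.5, 251.3, 141.8, 37.7, -81.0], [813.1, 1297.5, 235.8, 101.4, 0.3]]
[([601.3, -0.2], [41, 43, 147], [290.0, 204.0]), ([584.5, 209.4], [183, 190, 187], [319.0, 160.0])]
[ 41  44 147] [291 204]
[([586.5, 210.3], [143, 149, 146], [235.0, 134.0]), ([579.1, 260.1], [147, 152, 146], [235.0, 84.0]), ([571.0, 310.6], [149, 151, 144], [235.0, 27.0])] [[523.4, 254.0, 48.6, 9.5, -80.9]]
94.15 [-0.1172191   0.0176329   0.00856758]
the job is handed in; nothing more can be done
None
```

I handed the job in at 94 s: the red-marked block is in the recall dish and the three white-marked blocks are in the carrier, all discs up, with the carrier measured flush against the cold plate to about 1 mm; sign-off returned no verdict.

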